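# Press the caps home into the eyelet sleeves and fill the tote

## Robot

A 7-joint arm with a two-finger parallel gripper is mounted at the origin on the work surface. World frame = base frame: x ahead of the robot, y to its left, z up, the work surface at z = 0. Lengths are in m, angles in rad, forces in N, time in s.
With the tool pointing down it reaches from about 0.425 to 0.925 m from the base axis. Payload 6.8 kg.
Tool frame: the origin (TCP) lies at the centre of the arm's flange, where the gripper is bolted on; the fingertips stand 173 mm ahead of it and the grasp point (between the pads) lies 155 mm ahead of it; z points along the fingers, y is the direction in which the jaws open and shut (so a half turn about z gives the same grasp; the last joint's range is limited). The gripper opens to 85 mm and grips with 20 to 120 N. Pads are 22 mm wide; open, the fingers measure 114 mm over their backs; the gripper's body (76 mm by 85 mm) begins 54 mm behind the grasp point. The pads swing forward as they close: fully open they stand 13 mm farther back than shut.
Start: joints at [-1.328, 0.477, 0.022, 1.555, -0.011, 1.109, -0.083], TCP at [0.232, 0.634, 0.405] pointing down, gripper open.
Joint ranges: [-2.96, 2.96], [-0.34, 2.1], [-1.41, 1.46], [0.24, 2.44], [-1.37, 4.51], [0.17, 1.92], [-2.96, 2.96]. Speed limits (rad/s): [2.39, 2.39, 3.14, 3.14, 3.14, 3.14, 3.14].

## Interface

Orientations are given as a unit quaternion [w, x, y, z].
In Python, from cell import env gives the robot as it stands.
- The arm moves only by the tool servo_tool, never from a script. Its arguments are lists of equal length, an entry for each row: "delta_pos": the shift along the tool's x, y, z in mm, a list of three; "twist": the turn, a rotation vector about the tool's x, y, z in rad, a list of three. A call has 1 to 5 rows; each row shifts and turns the commanded pose from where the row before left it, along the tool's axes as they then stand; what a row does not reach is not made up. A row lasts 1/12 s, in which the tool goes at most 41.7 mm and 7.16 degrees, less where a joint would pass 70% of its speed; a pose out of reach is approached as far as the arm can. A call with a gripper value outside its range is refused whole. "claw" is the finger opening in mm, from 0 to 85.4, set as the call begins (left out, the last holds). The fingers move at their own pace and stop on an object; "grip_force" is the grip in N (left out, the last holds). Time passes only in rows, so rows that do not move let the fingers close. It gives the time, the measured TCP pose, the force and the opening at its end, in the units of the state.
- env.read_state(): the state, without advancing time (a new reading comes with each control period).
- env.snapshot(name): name is "side" or "top"; returns a dict with "color" (420x560x3 uint8, blue, green, red), "camera_matrix" (3x3 intrinsics, pixels), "camera_from_world" (4x4, takes a point from world to camera coordinates). Camera axes: x right, y down, z forward; pixel columns grow to the right and rows downward; lengths in m; the calibration is good to about 2 mm. A picture is of the moment at which its call begins. There is no depth.
- env.finish_job(): hands the job in, once; it reports no verdict.
The state is a dict: "clock": time; "joint_positions": joint angles; "dq": joint speeds; "effort": joint torques, N m; "tcp_pos": TCP position; "orientation": TCP orientation; "wrist_force": force on the tool from outside, world axes, zero at the start; "torque": the same for the moment, N m; "finger_gap": finger opening in m.
Only numpy, scipy, OpenCV 4.12 (cv2) and the standard library are available. Lean on these libraries where they do the work, as an engineer would, in place of code of your own. Each camera call takes 0.05 s, during which the arm holds its last target.

## Task

Every sleeve standing in the press's catch tray needs a brass cap from the pewter dish: lay a cap in its recess and, holding the stout flat-faced setting die from the wooden rack, press straight down on the cap until it snaps home flush with the sleeve's rim; do not force caps in with the fingers. Collect all the capped sleeves standing upright in the grey tote, leave any spare cap in the dish, and put the die back standing in a slot of the rack. Leave the hammer, the brush, the oil can and the other dies where they are.

Things in the scene. Friction and masses are not known exactly. Their poses are not given: they have to be found in the camera images.
- sleeve0: zinc eyelet sleeve: upright round grey body, 66 mm across, 54 mm tall, 0.3 kg, with a round recess 53 mm across and 26 mm deep in its top; four spring balls stand out 6 mm from the recess wall 11 mm below the rim, leaving 41 mm between opposite balls. Origin: centre of its underside, z up. The sleeves start standing in the catch tray.
- sleeve1: another sleeve, just like sleeve0. Two or three of the three sleeves are present in a run; an absent one reads None from the start.
- sleeve2: another sleeve, just like sleeve0; present or absent in the same way as sleeve1.
- cap0: brass cap that snaps into a sleeve, 44 mm tall, 0.12 kg: a plug 26 mm thick (33 mm across below, 39 mm pilot up to 6 mm, 45 mm bead at 10 mm, groove, then a flat disc 48 mm across at 19 to 26 mm), and on the disc a round boss 28 mm across and 18 mm tall. Origin: centre of its underside, z up. All three caps start upright in the dish; any cap fits any sleeve at any angle.
- cap1: another cap, just like cap0. Laid in a sleeve, a cap centres itself and rests on the spring balls: its underside is then 37 mm above the sleeve's underside, its disc 9 mm above the rim. Its own weight, or that of the die, does not push it in.
- cap2: another cap, just like cap0. Pressed down on the boss with some 8 to 20 N a cap snaps home and stays: its underside is then 28 mm above the sleeve's underside, its disc is flush with the rim, and the top of its boss is 72 mm above the sleeve's underside.
- die: the flat-faced setting die, the pusher: the stoutest and tallest steel die in the rack, 112 mm tall, 0.5 kg; flat-ended lower body 32 mm across up to 50 mm, tapering to a plain grip shank 26 mm across from 55 to 109 mm. Origin: centre of its flat lower face, z up along its axis. It starts upright in a slot of the rack.
- rack: wooden die rack, fixed: six open-topped square slots, 40 by 40 mm, in a row along its y, centred at x = 0 and y = -115, -69, -23, 23, 69, 115 mm. Origin: centre of its underside on the table; slot floors at 10 mm, dividers up to 50, front board (-x side) up to 40, back board up to 55 mm. Four dies start in it, two slots are empty.
- catch_tray: catch tray of the bench press, fixed: flat iron floor 260 mm (its x) by 200 mm (its y), 10 mm above the table, thin rim up to 24 mm. Origin: centre of the tray at table height. The press stands on its -y side: a low base and chute from 100 mm off the origin; above 100 mm height nothing comes nearer than 175 mm.
- dish: round pewter dish, fixed, flat inside over 186 mm, sloping rim up to 16 mm high and 248 mm across. Origin: centre of its underside; its inner floor is 5 mm above that.
- tote: grey open tote, loose, mass 1.3 kg, standing on the table: 185 mm (its x) by 270 mm (its y) outside, 52 mm high, walls and floor 5 mm thick. Origin: centre of its underside; z up.
- die_cup: another steel die in the rack, 98 mm tall, 18 mm shank with a 23 mm head; not used, stays in its slot. Origin: centre of its lower end.
- die_cone: another steel die in the rack, 96 mm tall, 20 mm shank with a conical tip; not used, stays in its slot. Origin: centre of its lower end.
- die_small: another steel die in the rack, 88 mm tall, 22 mm foot and 14 mm neck; not used, stays in its slot. Origin: centre of its lower end.
- hammer: blue-handled hammer lying on the table, 260 mm long along its x, about 27 mm high; a bystander. Origin: middle of its length, on the table.
- brush: wooden bench brush lying on the table, 200 mm long along its x, about 20 mm high; a bystander. Origin: middle of its length, on the table.
- oilcan: small copper oil can, 64 mm across, 150 mm high with its spout; a bystander. Origin: centre of its underside.
Not all that is in view belongs to the job. Leave any purple look-alike of the cap2 alone.

How it is judged:
By the outcome, as a careful person would: the job done as asked, in the order asked, and still so for the second after the job is handed in, with the robot touching nothing.
Of sleeve0, sleeve1, sleeve2 only 2 to 3 are there at a start; the rules pass over those that are not, and their reading is None.
At some moment in a run one of sleeve0, sleeve1, sleeve2, cap0, cap1, cap2, tote may be knocked a few centimetres aside while the robot is not near it.
It also fails if it takes over 210 s, if anything falls off the work surface, if the arm or the gripper's body presses on something with over 40 N, if the wrist force passes 120 N, or if a joint passes its speed limit or range.

## Working session

There is one attempt and no reset: what is moved stays moved. The work goes in short steps, Python scripts to look and compute and a tool call to move; the robot and the scene stay as the last step left them, time stands still between calls to the robot, and variables do not carry over. Pictures are saved under pics/ and viewed, and the job is handed in when it is done.

Besides the shell and the picture viewer there is one more tool, called after "Request:" as name(argument=value, ...) on one line, values as JSON. servo_tool: Moves the arm, as the interface text tells. Its arguments: {"type":"object","properties":{"delta_pos":{"type":"array","items":{"type":"array","items":{"type":"number"}}},"twist":{"type":"array","items":{"type":"array","items":{"type":"number"}}},"claw":{"type":"number"},"grip_force":{"type":"number"}},"required":["delta_pos","twist"]}

```bash
ls; mkdir -p pics
python3 - <<'E'
from cell import env
import cv2
s=env.read_state(); print(s)
for n in("side","top"):
    d=env.snapshot(n); cv2.imwrite(f"pics/{n}0.png",d["color"]); print(n,d["camera_matrix"].tolist(),d["camera_from_world"].round(4).tolist())
E
```

```text
pics
{'clock': 0.0, 'joint_positions': array([-1.32811244,  0.47781367,  0.02234629,  1.55644854, -0.01151732,
        1.10926914, -0.08310702]), 'dq': array([-8.44740536e-04,  2.07268462e-04, -1.66578975e-04, -1.35927297e-03,
       -1.30026607e-03,  9.78697180e-05,  1.71486501e-03]), 'effort': array([-8.40138346e-04, -5.96447933e+01,  1.60758700e+00, -2.81190777e+01,
        1.24991246e-02,  9.52859817e-03, -1.95204825e-05]), 'tcp_pos': array([0.23185292, 0.63364503, 0.40371767]), 'orientation': array([-9.73266985e-05,  1.74493487e-01,  9.84657912e-01, -9.00044336e-04]), 'wrist_force': array([ 0.9552425 , -0.24415439, -0.18657191]), 'torque': array([ 0.01275094,  0.04919641, -0.00027476]), 'finger_gap': 0.08569790596507353}
side [[409.9217929138245, 0.0, 282.85704230215106], [0.0, 409.9217929138245, 209.78762979269501], [0.0, 0.0, 1.0]] [[-0.8296, -0.5581, -0.0168, 0.481], [-0.2948, 0.4634, -0.8357, 0.2015], [0.4742, -0.6883, -0.5489, 0.6485], [0.0, 0.0, 0.0, 1.0]]
top [[379.9657380316749, 0.0, 277.8526018257543], [0.0, 379.9657380316749, 209.81159766201165], [0.0, 0.0, 1.0]] [[-0.0171, -0.9998, 0.005, 0.0156], [-0.9782, 0.0157, -0.2068, 0.5611], [0.2067, -0.0085, -0.9784, 0.8575], [0.0, 0.0, 0.0, 1.0]]
```

View pics/side0.png

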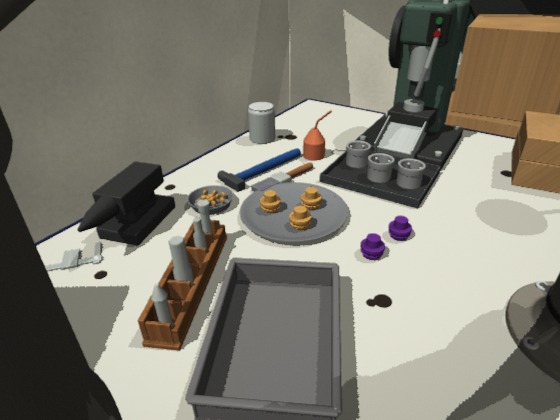

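View pics/top0.png

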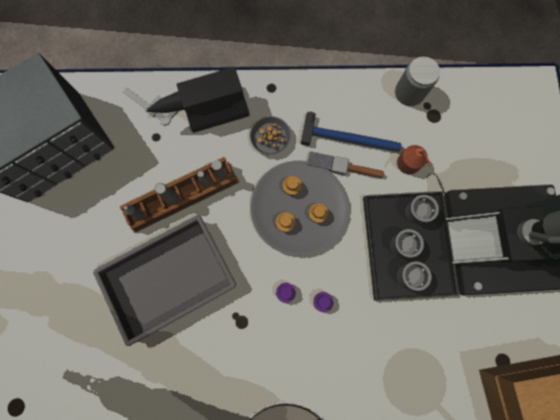

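The side view shows three sleeves in the tray at about (358,153), (380,167) and (411,173). The brass caps are in the dish at (270,202), (311,197) and (300,218). Two purple look-alikes sit outside it at (372,246) and (400,228). The rack of dies is near (185,280) and the tote near (275,340).

```bash
cat > h.py <<'E'
import numpy as np, cv2
from cell import env
def ray(d,px,z):
    K=d["camera_matrix"];T=d["camera_from_world"]
    R=T[:3,:3];c=-R.T@T[:3,3]
    p=cv2.undistortPoints(np.array(px,float).reshape(-1,1,2),K,None).reshape(-1,2)
    r=np.c_[p,np.ones(len(p))]@R
    return c+r*((z-c[2])/r[:,2])[:,None]
def proj(d,P):
    T=d["camera_from_world"]
    return cv2.projectPoints(np.array(P,float).reshape(-1,3),cv2.Rodrigues(T[:3,:3])[0],T[:3,3],d["camera_matrix"],None)[0].reshape(-1,2)
def tri(ds,pxs):
    Ps=[d["camera_matrix"]@d["camera_from_world"][:3] for d in ds]
    X=cv2.triangulatePoints(Ps[0],Ps[1],np.array(pxs[0],float).reshape(2,1),np.array(pxs[1],float).reshape(2,1))
    return (X[:3]/X[3]).ravel()
def blobs(d,lo,hi,amin=40):
    h=cv2.cvtColor(d["color"],cv2.COLOR_BGR2HSV)
    m=cv2.inRange(h,lo,hi)
    n,l,st,c=cv2.connectedComponentsWithStats(m)
    return [(c[i].round(1).tolist(),st[i].tolist()) for i in range(1,n) if st[i,4]>=amin]
def crop(d,u0,v0,u1,v1,k,name):
    cv2.imwrite("pics/"+name,cv2.resize(d["color"][v0:v1,u0:u1],None,fx=k,fy=k,interpolation=cv2.INTER_CUBIC))
E
python3 - <<'E'
from h import *
d=env.snapshot("top"); s=env.snapshot("side")
crop(d,90,150,270,290,4,"t_rack.png"); crop(d,360,180,460,300,5,"t_tray.png"); crop(s,130,180,350,350,3,"s_rack.png")
crop(d,240,155,360,265,5,"t_dish.png")
print(blobs(d,(10,140,100),(25,255,255),30))
print(blobs(s,(10,140,100),(25,255,255),30))
E
```

```text
[([270.9, 133.1], [268, 127, 9, 13, 55]), ([366.4, 170.2], [349, 165, 34, 11, 116]), ([180.4, 179.2], [166, 171, 31, 16, 71]), ([290.9, 184.8], [283, 177, 18, 18, 213]), ([200.6, 192.6], [189, 187, 26, 12, 92]), ([140.6, 198.1], [126, 191, 29, 14, 70]), ([164.0, 209.4], [154, 202, 23, 15, 85]), ([317.2, 212.5], [309, 204, 18, 19, 234]), ([284.2, 221.4], [276, 213, 18, 19, 237]), ([546.2, 407.0], [526, 386, 34, 34, 439])]
[([299.7, 168.6], [287, 163, 25, 12, 86]), ([304.1, 208.3], [290, 188, 31, 41, 588]), ([210.3, 197.0], [201, 190, 19, 16, 106]), ([269.1, 200.9], [261, 191, 19, 21, 264]), ([188.7, 233.4], [185, 224, 9, 19, 57]), ([218.7, 231.2], [215, 228, 8, 7, 33]), ([209.7, 251.1], [202, 239, 16, 24, 114]), ([195.2, 251.2], [186, 246, 20, 17, 92]), ([165.8, 274.3], [159, 262, 14, 25, 97]), ([191.8, 289.6], [181, 274, 21, 31, 158]), ([178.1, 284.9], [167, 280, 23, 18, 106]), ([145.3, 311.3], [139, 299, 14, 25, 111]), ([178.0, 321.2], [171, 312, 14, 20, 110]), ([159.4, 336.7], [143, 321, 37, 29, 356])]
```

```bash
cd pics; python3 -c "
import cv2,numpy as np
a=cv2.imread('t_rack.png');b=cv2.imread('t_tray.png');print(a.shape,b.shape)"
```

```text
(560, 720, 3) (600, 500, 3)
```

View pics/t_rack.png

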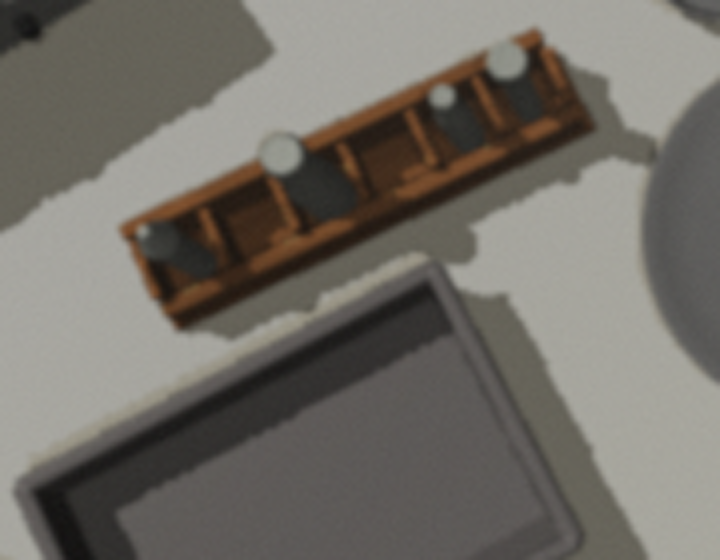

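View pics/t_tray.png

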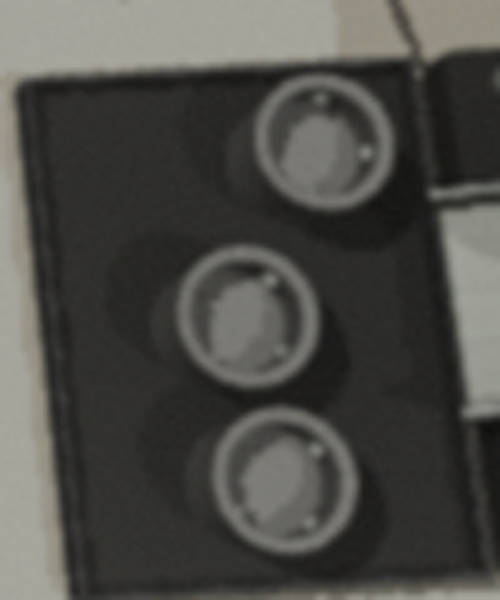

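View pics/s_rack.png

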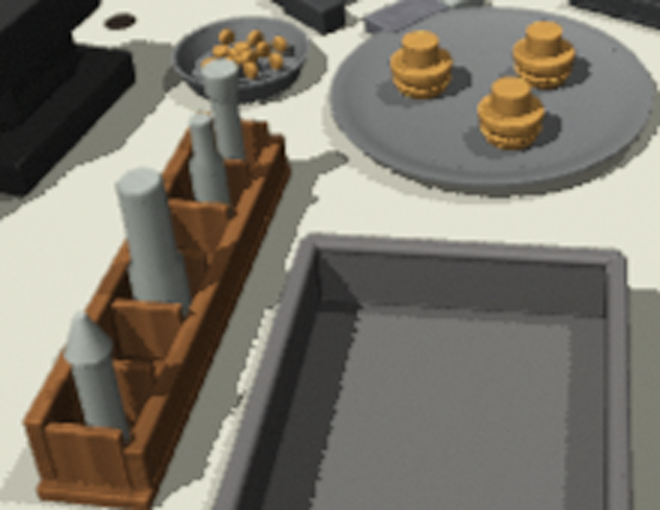

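View pics/t_dish.png

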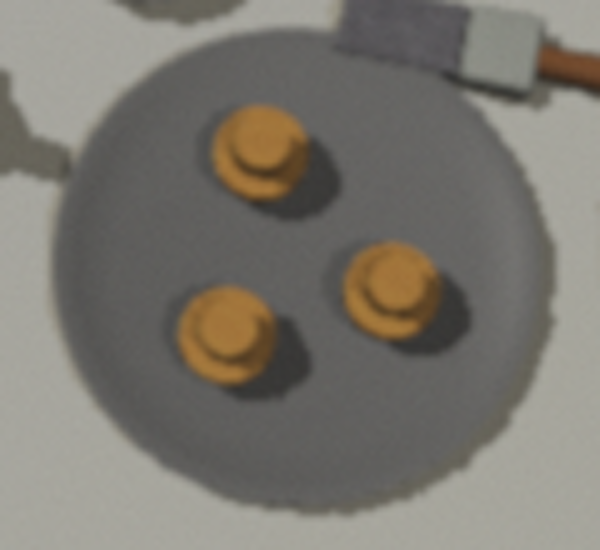

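In the top view the rack holds the cone die at (129,209), the stout flat one at (160,188), the small at (201,174) and the cup at (217,165). The stout one with the widest flat top and greatest height is the die, also seen at side (177,241). The brass caps are the three orange ones in the dish. The purple ones at (286,293) and (323,302) and the brass crumbs in the bowl at (271,136) are not for use.

Run:
```python
from h import *
d=env.snapshot("top"); s=env.snapshot("side")
def c(o,p,k): return [o[0]+(p[0]+.5)/k-.5,o[1]+(p[1]+.5)/k-.5]
caps=[c((240,155),p,5) for p in [(262,140),(398,275),(232,328)]]
sl=[c((360,180),p,5) for p in [(324,142),(248,316),(285,480)]]
die=c((90,150),(281,152),4)
print("caps",ray(d,caps,.049).round(4).tolist())
print("sl",ray(d,sl,.064).round(4).tolist())
print("die",ray(d,[die],.122).round(4).tolist(), tri([d,s],[die,c((130,180),(142,180),3)]).round(4))
# side checks
scap=[c((130,180),p,3) for p in [(421,40),(545,30),(513,88)]]
print("caps side",ray(s,scap,.049).round(4).tolist())
rc=[c((90,150),p,4) for p in [(125,232),(537,37)]]
print("rack back",ray(d,rc,.055).round(4).tolist())
tc=[c((90,150),p,4) for p in [(20,490),(433,264),(577,540)]]
print("tote",ray(d,tc,.052).round(4).tolist())
crop(d,85,210,245,350,4,"t_tote.png")
print("tray corners",ray(d,[c((360,180),p,5) for p in [(20,85),(412,65),(75,595),(490,575)]],.024).round(3).tolist())
crop(s,310,120,450,220,5,"s_tray.png")
```

```text
caps [[0.6316, -0.03, 0.049], [0.5622, -0.0947, 0.049], [0.5373, -0.0131, 0.049]]
sl [[0.5589, -0.346, 0.064], [0.4757, -0.302, 0.064], [0.3993, -0.3124, 0.064]]
die [[0.6035, 0.2731, 0.122]] [0.6044 0.2739 0.1202]
caps side [[0.6325, -0.0271, 0.049], [0.5602, -0.0906, 0.049], [0.5379, -0.0079, 0.049]]
rack back [[0.5735, 0.3857, 0.055], [0.6938, 0.1384, 0.055]]
tote [[0.4204, 0.4378, 0.052], [0.5514, 0.1998, 0.052], [0.3861, 0.1117, 0.052]]
tray corners [[0.599, -0.211, 0.024], [0.606, -0.411, 0.024], [0.348, -0.221, 0.024], [0.354, -0.421, 0.024]]
```

View pics/t_tote.png

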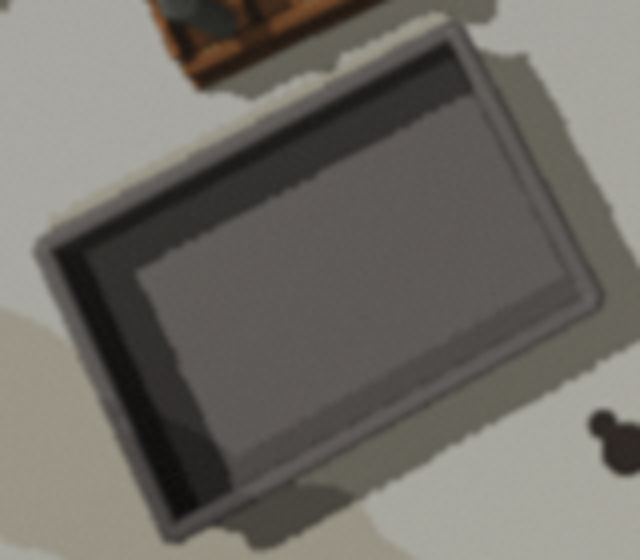

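View pics/s_tray.png

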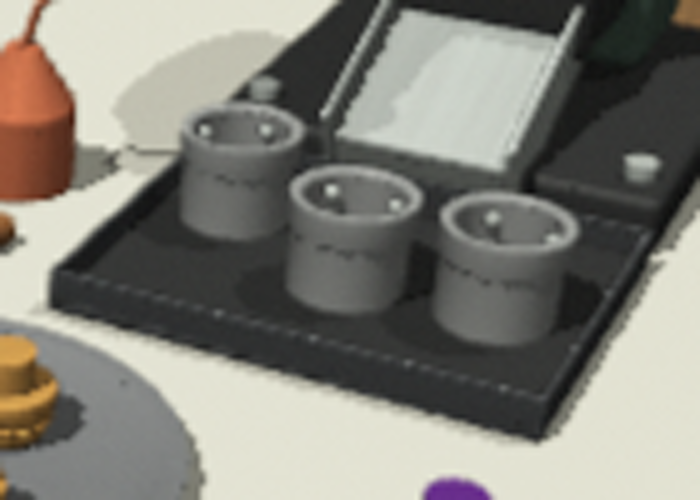

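Sleeve rims are also clear in the side view. I'll refine the positions with it, then start moving.

```bash
cat >> h.py <<'E'
from scipy.spatial.transform import Rotation as Ro
def rot():
    q=env.read_state()["orientation"]; return Ro.from_quat([q[1],q[2],q[3],q[0]])
def go(t):
    s=env.read_state(); R=rot()
    dl=R.inv().apply(np.array(t)-s["tcp_pos"])*1000
    y=R.apply([0,1,0]); 
    print("t",round(s["clock"],2),"pos",s["tcp_pos"].round(4),"delta tool mm",dl.round(1),"yawY",np.degrees(np.arctan2(y[1],y[0])).round(2),"zdir",R.apply([0,0,1]).round(4),"F",s["wrist_force"].round(1),"gap",round(s["finger_gap"],4))
E
python3 - <<'E'
from h import *
d=env.snapshot("top"); s=env.snapshot("side")
def c(o,p,k): return [o[0]+(p[0]+.5)/k-.5,o[1]+(p[1]+.5)/k-.5]
print("sl side",ray(s,[c((310,120),p,5) for p in [(243,130),(356,197),(509,223)]],.064).round(4).tolist())
crop(s,250,180,330,235,9,"s_dish.png")
E
```

```text
sl side [[0.5601, -0.3389, 0.064], [0.4766, -0.2948, 0.064], [0.4016, -0.3076, 0.064]]
```

View pics/s_dish.png

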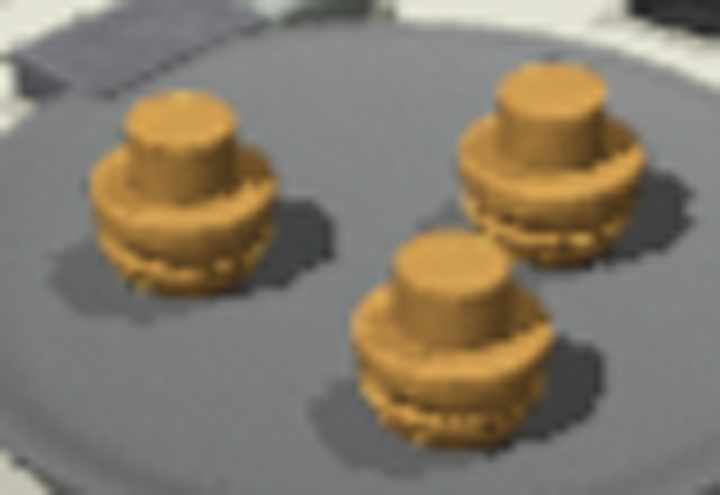

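Request:
servo_tool(delta_pos=[[0,0,0],[0,0,0],[0,0,0],[-20,-34,0],[-20,-34,0]], twist=[[0,0,-0.117],[0,0,-0.117],[0,0,-0.117],[0,0,0],[0,0,0]], claw=50, grip_force=40)

```text
clock: 0.82
tcp_pos: [0.2703, 0.5667, 0.4042]
orientation: [-0.001, -0.003, 1.0, 0.0]
wrist_force: [2.2, -0.3, 0.0]
finger_gap: 0.0499
```

Run:
```python
from h import *
s=env.snapshot("side")
def c(o,p,k): return [o[0]+(p[0]+.5)/k-.5,o[1]+(p[1]+.5)/k-.5]
print(ray(s,[c((250,180),p,9) for p in [(182,118),(552,92),(453,262)]],.049).round(4).tolist())
go((.5374,-.012,.40))
```

```text
[[0.6338, -0.028, 0.049], [0.5608, -0.0896, 0.049], [0.54, -0.0081, 0.049]]
t 0.87 pos [0.2782 0.5585 0.4042] delta tool mm [-263.  -568.6    8.5] yawY 89.61 zdir [ 0.0031 -0.006  -1.    ] F [ 3.3 -8.6 -0.2] gap 0.05
```

Request:
servo_tool(delta_pos=[[-17,-37,8],[-17,-37,8],[-17,-37,8],[-17,-37,8],[-17,-37,8]], twist=[[0,0,0],[0,0,0],[0,0,0],[0,0,0],[0,0,0]])

```text
clock: 1.28
tcp_pos: [0.3575, 0.3791, 0.3646]
orientation: [0.0, 0.0, 1.0, 0.0]
wrist_force: [1.2, 0.3, -0.4]
finger_gap: 0.0505
```

Request:
servo_tool(delta_pos=[[-17,-37,8],[-17,-37,8],[-17,-37,8],[-17,-37,8],[-17,-37,8]], twist=[[0,0,0],[0,0,0],[0,0,0],[0,0,0],[0,0,0]])

```text
clock: 1.7
tcp_pos: [0.4426, 0.1942, 0.3248]
orientation: [0.0, -0.0, 1.0, 0.0]
wrist_force: [1.8, 0.6, 0.3]
finger_gap: 0.0497
```

Request:
servo_tool(delta_pos=[[-17,-37,8],[-17,-37,8],[-17,-37,8],[-17,-37,8],[0,0,0]], twist=[[0,0,0],[0,0,0],[0,0,0],[0,0,0],[0,0,0]])

```text
clock: 2.12
tcp_pos: [0.5121, 0.0395, 0.2921]
orientation: [0.001, 0.006, 1.0, -0.002]
wrist_force: [0.0, 0.2, 0.4]
finger_gap: 0.05
```

Run:
```python
from h import *
d=env.snapshot("top"); s=env.snapshot("side")
go((.5385,-.011,.207)); print(env.read_state()["joint_positions"].round(2))
cv2.imwrite("pics/t1.png",d["color"]);cv2.imwrite("pics/s1.png",s["color"])
```

```text
t 2.22 pos [0.5106 0.046  0.2925] delta tool mm [-28.2 -56.8  85.5] yawY 89.74 zdir [-3.e-04 -7.e-04 -1.e+00] F [ 0.1  0.5 -0.2] gap 0.0502
[-0.35  0.36  0.17  2.05 -0.09  0.74  1.44]
```

View pics/s1.png

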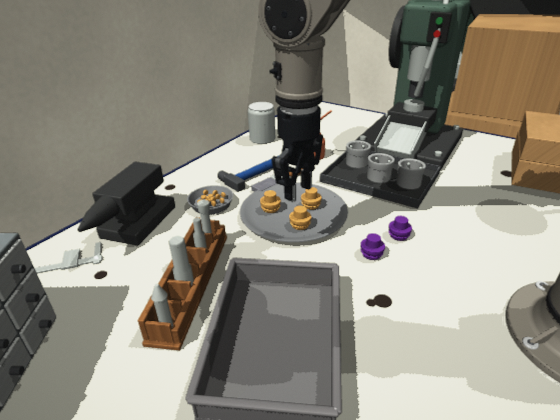

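View pics/t1.png

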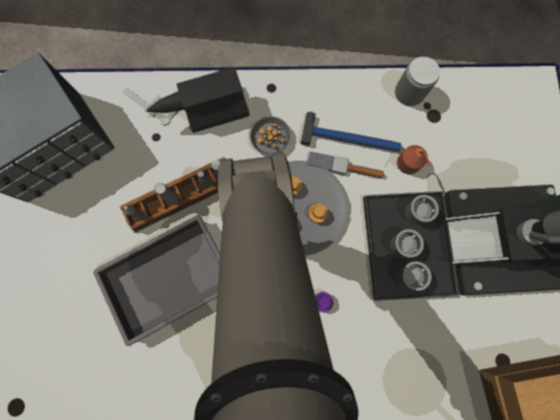

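The gripper is above the dish at side (297,190), with nothing disturbed.

Request:
servo_tool(delta_pos=[[-14,-28,10],[-14,-29,10],[0,0,25],[0,0,0],[0,0,0]], twist=[[0,0,0],[0,0,0],[0,0,0],[0,0,0],[0,0,0]])

```text
clock: 2.63
tcp_pos: [0.5375, -0.0075, 0.2471]
orientation: [-0.001, -0.001, 1.0, 0.0]
wrist_force: [-0.8, -0.4, 0.1]
finger_gap: 0.0502
```

Run:
```python
from h import *
s=env.snapshot("side")
go((.5385,-.011,.207))
crop(s,240,130,340,240,5,"s2.png")
```

```text
t 2.68 pos [ 0.5379 -0.0072  0.248 ] delta tool mm [-0.6 -3.8 41. ] yawY 90.15 zdir [-7.e-04  9.e-04 -1.e+00] F [1.  0.2 0.1] gap 0.0503
```

View pics/s2.png

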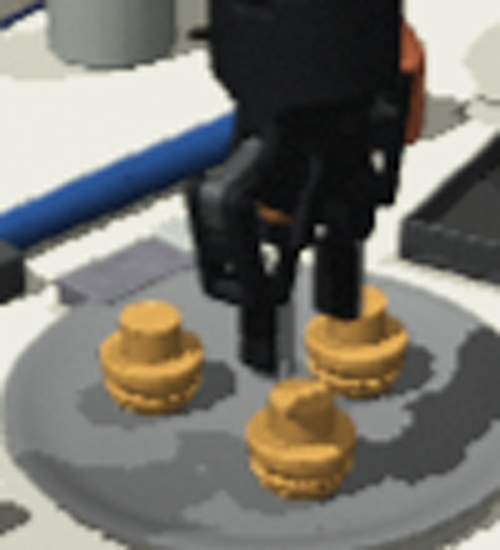

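The jaws straddle the near cap's boss at crop (302,395). Descending now.

Request:
servo_tool(delta_pos=[[0,-3,20],[0,0,20],[0,0,0],[0,0,0]], twist=[[0,0,0],[0,0,0],[0,0,0],[0,0,0]])

```text
clock: 3.02
tcp_pos: [0.538, -0.0107, 0.2083]
orientation: [-0.0, -0.001, 1.0, 0.0]
wrist_force: [-0.2, 0.0, 0.9]
finger_gap: 0.0502
```

Request:
servo_tool(delta_pos=[[0,0,0],[0,0,0],[0,0,0],[0,0,0],[0,0,0]], twist=[[0,0,0],[0,0,0],[0,0,0],[0,0,0],[0,0,0]], claw=10)

```text
clock: 3.43
tcp_pos: [0.5389, -0.0115, 0.2094]
orientation: [0.001, -0.0, 1.0, 0.0]
wrist_force: [-1.2, 1.5, 7.6]
finger_gap: 0.0259
```

Run:
```python
from h import *
s=env.snapshot("side")
go((.5385,-.011,.207))
crop(s,240,130,340,240,5,"s3.png")
```

```text
t 3.48 pos [ 0.5389 -0.0115  0.2093] delta tool mm [0.4 0.5 2.3] yawY 90.04 zdir [ 0.0027  0.001  -1.    ] F [-1.8  1.9  7.7] gap 0.0263
```

View pics/s3.png

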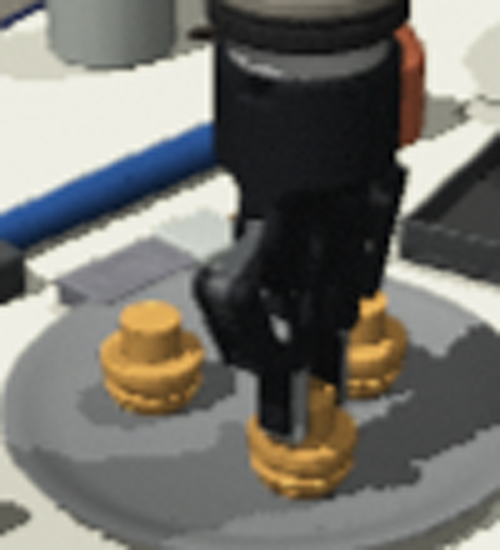

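The fingers hold the boss. The 8 N upward force shows the tips touching the disc, so I'll grasp a little higher next time. Next I'm checking the oil can's spout clearance.

Request:
servo_tool(delta_pos=[[0,0,-30],[0,0,-40],[0,0,-30],[0,0,0],[0,0,0]], twist=[[0,0,0],[0,0,0],[0,0,0],[0,0,0],[0,0,0]], grip_force=50)

```text
clock: 3.9
tcp_pos: [0.5387, -0.012, 0.31]
orientation: [0.002, -0.0, 1.0, 0.0]
wrist_force: [0.4, 0.8, -2.8]
finger_gap: 0.0256
```

Run:
```python
from h import *
s=env.snapshot("side");d=env.snapshot("top")
go((.5593,-.343,.31))
crop(s,240,90,340,200,5,"s4.png")
crop(d,395,135,465,205,8,"t4.png")
print(tri([d,s],[(443,191),(331,112)]))
```

```text
t 4.0 pos [ 0.5375 -0.012   0.3073] delta tool mm [ -21.7 -331.    -2.8] yawY 90.02 zdir [-9.e-04  1.e-04 -1.e+00] F [-0.6  0.7 -1. ] gap 0.026
[ 0.61527276 -0.34585803  0.14309444]
```

View pics/s4.png

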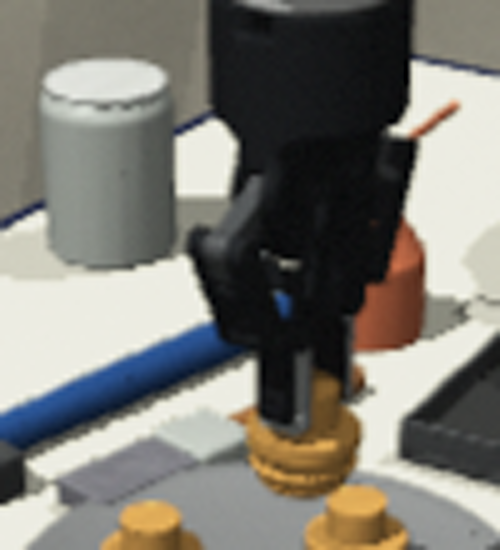

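View pics/t4.png

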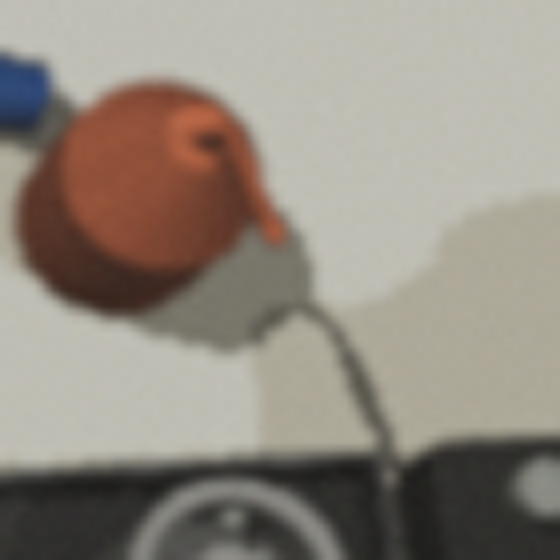

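Run:
```python
from h import *
s=env.snapshot("side");d=env.snapshot("top")
print(tri([d,s],[(429.5,165),(331,112)]))
p=proj(s,[(.5375,-.012,.1255),(.5375,-.012,.103)]); print(p,(p-[240,90])*5)
```

```text
[ 0.64273984 -0.3339221   0.14394359]
[[302.14356235 176.98870396]
 [302.04652108 186.4766952 ]] [[310.71781177 434.94351979]
 [310.23260538 482.38347599]]
```

Request:
servo_tool(delta_pos=[[-4,-37,0],[-4,-37,0],[-4,-37,0],[-4,-37,0],[-4,-37,0]], twist=[[0,0,0],[0,0,0],[0,0,0],[0,0,0],[0,0,0]])

```text
clock: 4.52
tcp_pos: [0.5576, -0.1986, 0.3062]
orientation: [-0.001, -0.0, 1.0, 0.0]
wrist_force: [1.2, -0.4, -2.5]
finger_gap: 0.0258
```

Request:
servo_tool(delta_pos=[[-2,-37,0],[0,-37,0],[0,-37,0],[0,-35,0],[0,0,0]], twist=[[0,0,0],[0,0,0],[0,0,0],[0,0,0],[0,0,0]])

```text
clock: 4.93
tcp_pos: [0.557, -0.3517, 0.3064]
orientation: [-0.001, 0.005, 1.0, -0.003]
wrist_force: [-0.2, -0.8, -1.2]
finger_gap: 0.0258
```

Run:
```python
from h import *
s=env.snapshot("side");d=env.snapshot("top")
go((.5595,-.343,.252))
cv2.imwrite("pics/s5.png",s["color"])
cv2.imwrite("pics/t5.png",d["color"])
crop(s,310,60,450,220,5,"s5c.png")
```

```text
t 5.03 pos [ 0.5589 -0.345   0.3059] delta tool mm [-0.7  1.9 53.9] yawY 89.79 zdir [-2.9e-03  4.0e-04 -1.0e+00] F [ 0.2  1.8 -1.4] gap 0.0256
```

View pics/s5c.png

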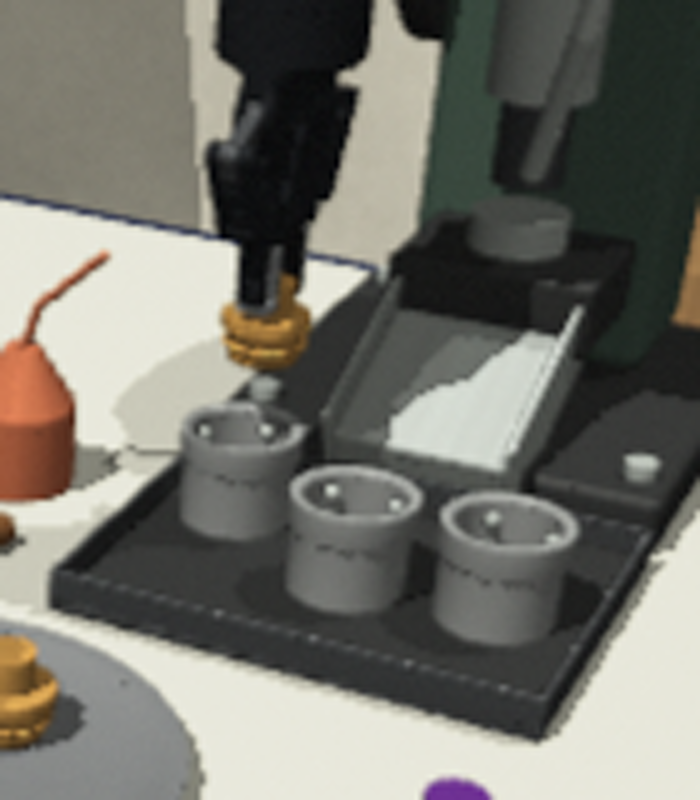

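View pics/t5.png

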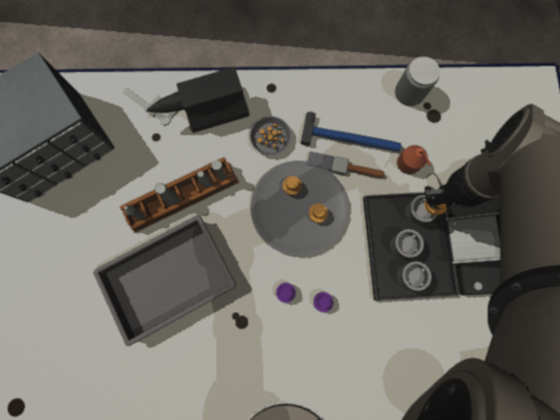

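View pics/s5.png

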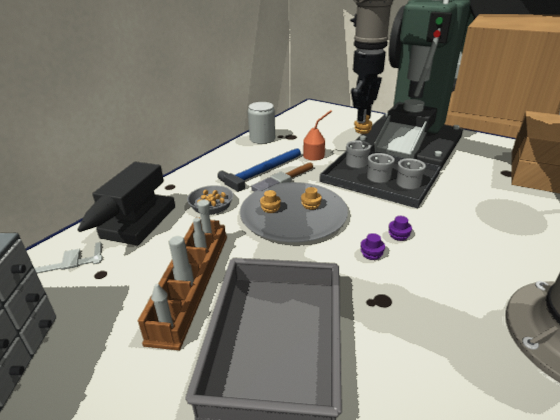

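Run:
```python
from h import *
print(env.read_state()["joint_positions"].round(2))
s=env.snapshot("side")
p=proj(s,[(.5589,-.345,.306-.1838),(.5589,-.345,.306-.2063),(.5589,-.345,.064),(.5589,-.3389,.064)]); print((p-[310,60])*5)
```

```text
[ 0.28  0.56  0.25  1.7  -0.16  0.91  2.16]
[[257.22862501 322.94815144]
 [253.5096112  362.90303753]
 [247.77771769 424.48311322]
 [242.94924168 428.46896271]]
```

Run:
```python
from h import *
s=env.snapshot("side");d=env.snapshot("top")
go((.5595,-.343,.252))
t=env.read_state()["tcp_pos"]
p=proj(s,[t-[0,0,.1838],t-[0,0,.2063],(.5595,-.343,.064)]); print((p-[310,60])*5)
crop(s,310,60,410,180,6,"s6c.png")
print((p-[310,60])*6)
crop(d,380,160,480,260,6,"t6c.png")
```

```text
t 5.18 pos [ 0.5605 -0.3412  0.3066] delta tool mm [ 1.  -1.9 54.6] yawY 90.14 zdir [-0.0014  0.002  -1.    ] F [ 0.1  0.4 -2.1] gap 0.0259
[[251.38519562 323.62231688]
 [247.72476432 363.64889452]
 [245.18596064 425.54393761]]
[[301.66223475 388.34678025]
 [297.26971719 436.37867342]
 [294.22315277 510.65272513]]
```

View pics/s6c.png

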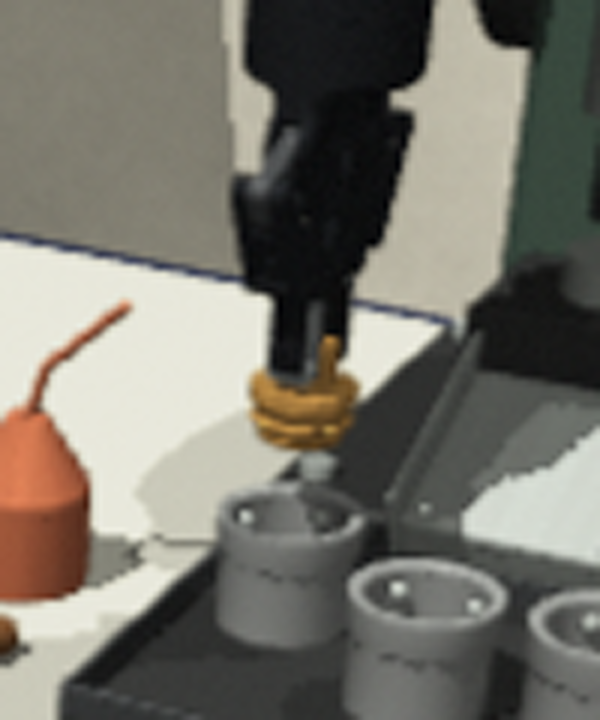

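View pics/t6c.png

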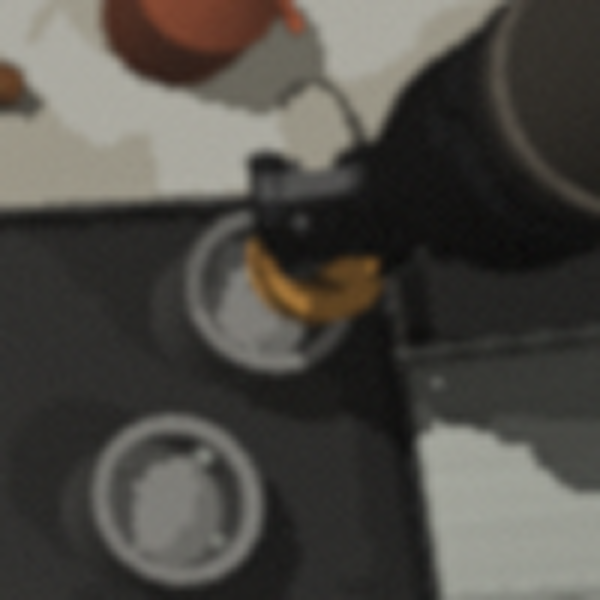

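The held cap is upright above the far sleeve. The side view reads about 1 px low for both cap and sleeve, so the top estimate (y≈-0.345) holds.

Request:
servo_tool(delta_pos=[[1.5,-3.5,20],[0,0,20],[0,0,8],[0,0,5],[0,0,0]], twist=[[0,0,0],[0,0,0],[0,0,0],[0,0,0],[0,0,0]])

```text
clock: 5.6
tcp_pos: [0.5593, -0.3452, 0.254]
orientation: [-0.0, -0.001, 1.0, 0.001]
wrist_force: [0.1, 1.1, -1.5]
finger_gap: 0.026
```

Run:
```python
from h import *
s=env.snapshot("side");d=env.snapshot("top")
go((.559,-.345,.2515))
crop(s,310,60,410,180,6,"s7c.png")
```

```text
t 5.7 pos [ 0.5592 -0.346   0.2553] delta tool mm [0.2 1.  3.8] yawY 90.07 zdir [ 6.e-04 -0.e+00 -1.e+00] F [-0.1 -0.4 -1.2] gap 0.0258
```

View pics/s7c.png

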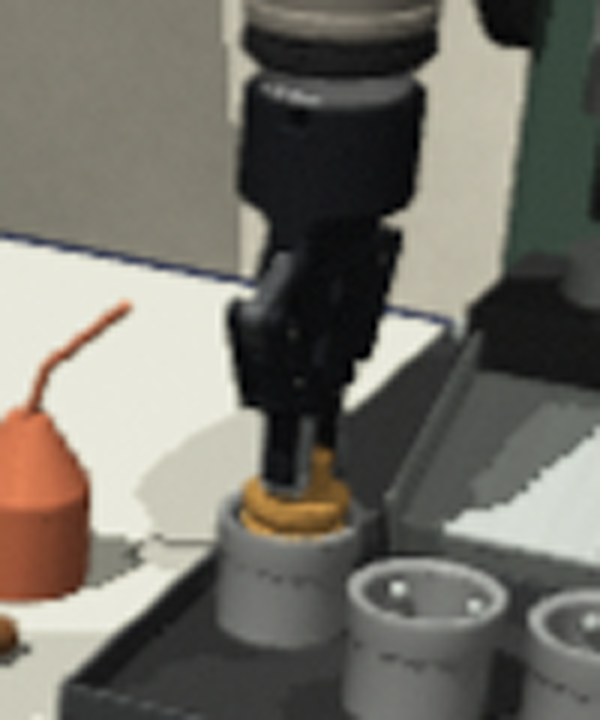

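The cap sits over the sleeve about 1 px right of centre. I'll nudge it, lower and release.

Request:
servo_tool(delta_pos=[[-2.5,1,0],[0,0,2.5],[0,0,0]], twist=[[0,0,0],[0,0,0],[0,0,0]])

```text
clock: 5.95
tcp_pos: [0.5612, -0.3453, 0.2523]
orientation: [0.0, -0.0, 1.0, 0.0]
wrist_force: [-0.3, -0.3, -1.7]
finger_gap: 0.0255
```

Request:
servo_tool(delta_pos=[[0,0,0],[0,0,0],[0,0,-10],[0,0,-40],[0,0,-10]], twist=[[0,0,0],[0,0,0],[0,0,0],[0,0,0],[0,0,0]], claw=50)

```text
clock: 6.37
tcp_pos: [0.5621, -0.3467, 0.3175]
orientation: [0.003, 0.0, 1.0, -0.002]
wrist_force: [0.1, -0.8, 1.2]
finger_gap: 0.0501
```

Run:
```python
from h import *
s=env.snapshot("side");d=env.snapshot("top")
go((.562,-.094,.212))
crop(s,310,60,450,220,5,"s8c.png")
crop(d,240,155,360,265,5,"t8c.png")
```

```text
t 6.47 pos [ 0.5621 -0.3466  0.3165] delta tool mm [  0.8 252.9 103.7] yawY 89.98 zdir [ 0.0064 -0.0032 -1.    ] F [-0.2 -0.5  0.4] gap 0.0502
```

View pics/s8c.png

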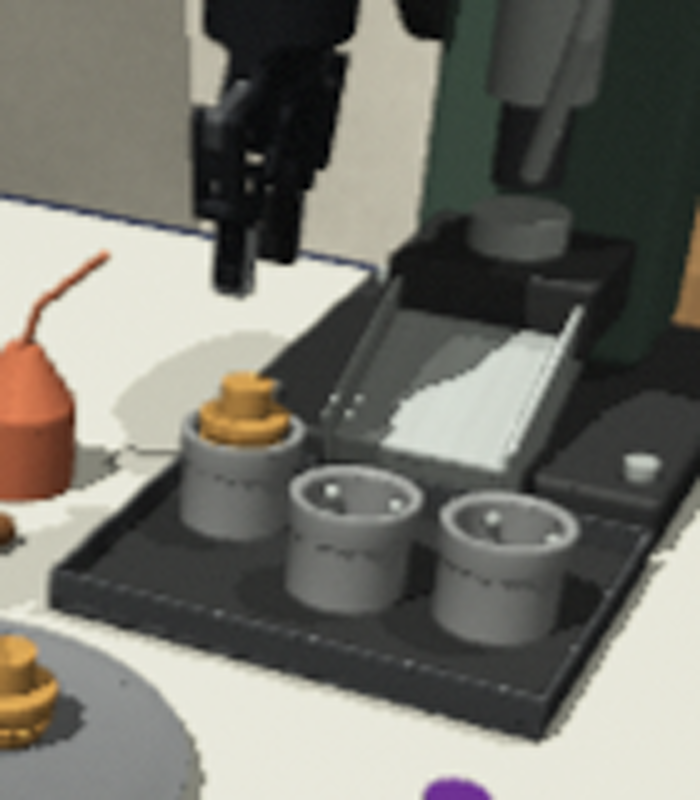

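View pics/t8c.png

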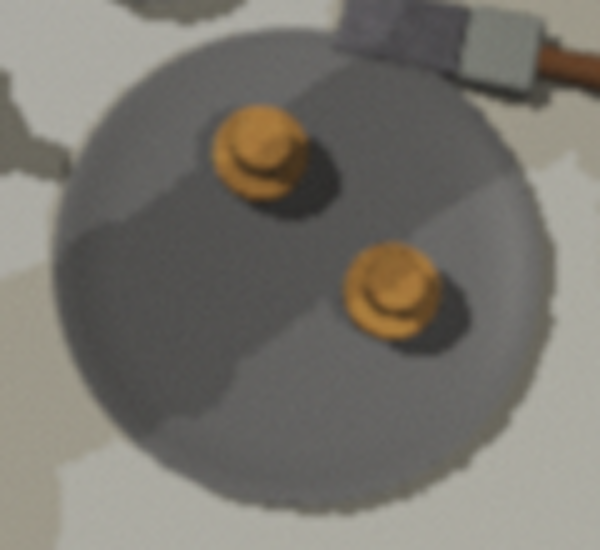

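The first cap rests in the far sleeve at side crop (245,400), and the other two caps are unmoved. Going for the cap at (0.561,-0.094).

Request:
servo_tool(delta_pos=[[0,41,3],[0,41,3],[0,41,3],[0,41,3],[0,41,3]], twist=[[0,0,0],[0,0,0],[0,0,0],[0,0,0],[0,0,0]])

```text
clock: 6.88
tcp_pos: [0.5605, -0.1387, 0.297]
orientation: [-0.0, 0.0, 1.0, 0.0]
wrist_force: [1.1, 0.5, -0.5]
finger_gap: 0.05
```

Request:
servo_tool(delta_pos=[[0,38,10],[0,10,20],[0,0,10],[0,0,0],[0,0,0]], twist=[[0,0,0],[0,0,0],[0,0,0],[0,0,0],[0,0,0]])

```text
clock: 7.3
tcp_pos: [0.5607, -0.0942, 0.2569]
orientation: [-0.001, 0.001, 1.0, -0.001]
wrist_force: [0.7, -0.4, 0.6]
finger_gap: 0.0503
```

Run:
```python
from h import *
s=env.snapshot("side")
go((.5615,-.094,.212))
crop(s,250,110,350,230,5,"s9c.png")
```

```text
t 7.35 pos [ 0.5611 -0.0946  0.2575] delta tool mm [-0.4  0.7 45.5] yawY 89.84 zdir [ 1.0e-04 -1.1e-03 -1.0e+00] F [-0.5 -0.2 -0.1] gap 0.0504
```

View pics/s9c.png

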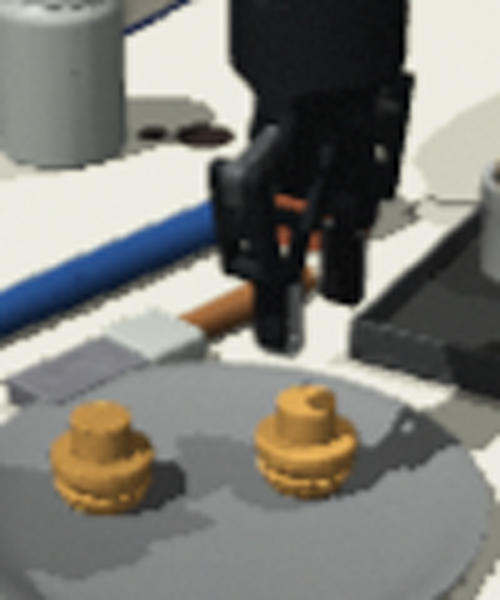

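Request:
servo_tool(delta_pos=[[0,0.5,20],[0,0,20],[0,0,5],[0,0,0]], twist=[[0,0,0],[0,0,0],[0,0,0],[0,0,0]])

```text
clock: 7.68
tcp_pos: [0.5606, -0.0935, 0.2116]
orientation: [-0.001, 0.001, 1.0, -0.0]
wrist_force: [0.1, -0.7, -0.1]
finger_gap: 0.05
```

Request:
servo_tool(delta_pos=[[0,0,0],[0,0,0],[0,0,0],[0,0,0],[0,0,0]], twist=[[0,0,0],[0,0,0],[0,0,0],[0,0,0],[0,0,0]], claw=10)

```text
clock: 8.1
tcp_pos: [0.5617, -0.0927, 0.2137]
orientation: [0.001, 0.0, 1.0, -0.0]
wrist_force: [-1.7, -0.5, 6.1]
finger_gap: 0.0253
```

Request:
servo_tool(delta_pos=[[0,0,-30],[0,0,-40],[0,0,-30],[0,0,0],[0,0,0]], twist=[[0,0,0],[0,0,0],[0,0,0],[0,0,0],[0,0,0]])

```text
clock: 8.52
tcp_pos: [0.5617, -0.092, 0.3144]
orientation: [0.002, -0.0, 1.0, 0.0]
wrist_force: [-0.5, 0.1, -2.8]
finger_gap: 0.025
```

Run:
```python
from h import *
s=env.snapshot("side")
go((.476,-.301,.31))
crop(s,250,80,350,200,5,"s10c.png")
```

```text
t 8.57 pos [ 0.5609 -0.0919  0.3127] delta tool mm [  85.  -209.1    2.5] yawY 90.03 zdir [ 1.2e-03  3.0e-04 -1.0e+00] F [ 0.4 -0.6 -2.3] gap 0.0251
```

View pics/s10c.png

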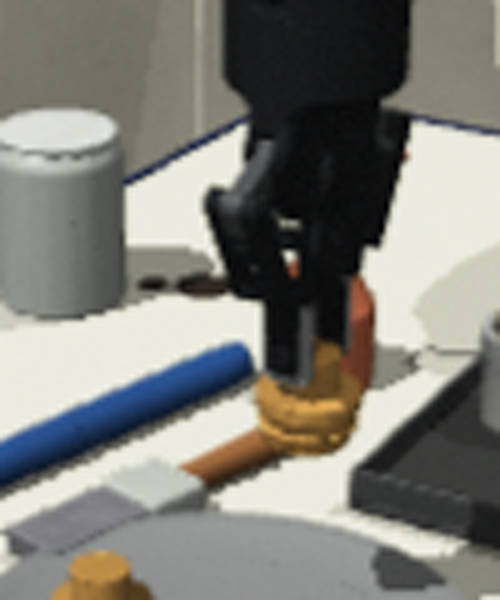

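Request:
servo_tool(delta_pos=[[14,-35,0],[14,-35,0],[14,-35,0],[14,-35,0],[14,-35,0]], twist=[[0,0,0],[0,0,0],[0,0,0],[0,0,0],[0,0,0]])

```text
clock: 8.98
tcp_pos: [0.4896, -0.268, 0.3104]
orientation: [-0.002, -0.0, 1.0, 0.001]
wrist_force: [0.7, -0.3, -1.1]
finger_gap: 0.0252
```

Request:
servo_tool(delta_pos=[[13.5,-33,10],[0,0,25],[0,0,0],[0,0,0],[0,0,0]], twist=[[0,0,0],[0,0,0],[0,0,0],[0,0,0],[0,0,0]])

```text
clock: 9.4
tcp_pos: [0.478, -0.299, 0.2767]
orientation: [-0.001, -0.001, 1.0, 0.001]
wrist_force: [0.3, 0.6, -0.5]
finger_gap: 0.0251
```

Run:
```python
from h import *
s=env.snapshot("side")
go((.4775,-.301,.2575)); print(env.read_state()["joint_positions"].round(2))
crop(s,310,60,450,220,5,"s11c.png")
```

```text
t 9.45 pos [ 0.4784 -0.299   0.2773] delta tool mm [ 0.9 -2.  19.8] yawY 90.12 zdir [ 1.e-04  6.e-04 -1.e+00] F [ 0.5  0.4 -1.3] gap 0.0251
[ 0.25  0.46  0.26  1.95 -0.17  0.75  2.17]
```

View pics/s11c.png

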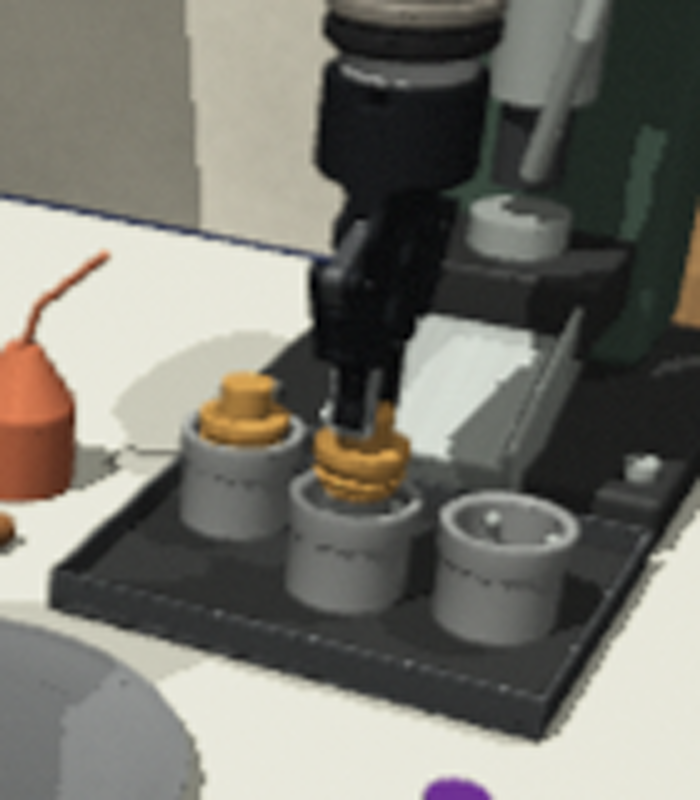

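Request:
servo_tool(delta_pos=[[-0.5,-1,12],[0,0,7],[0,0,1],[0,0,0]], twist=[[0,0,0],[0,0,0],[0,0,0],[0,0,0]])

```text
clock: 9.78
tcp_pos: [0.4782, -0.3007, 0.2566]
orientation: [-0.0, -0.0, 1.0, 0.0]
wrist_force: [0.0, 0.8, -1.6]
finger_gap: 0.0254
```

Request:
servo_tool(delta_pos=[[0,0,0],[0,0,0],[0,0,-10],[0,0,-40],[0,0,-5]], twist=[[0,0,0],[0,0,0],[0,0,0],[0,0,0],[0,0,0]], claw=50)

```text
clock: 10.2
tcp_pos: [0.4794, -0.3024, 0.3177]
orientation: [0.003, 0.0, 1.0, -0.002]
wrist_force: [1.0, -0.0, 1.1]
finger_gap: 0.0502
```

Run:
```python
from h import *
s=env.snapshot("side");d=env.snapshot("top")
go((.632,-.030,.212))
crop(s,310,60,450,220,5,"s12c.png")
crop(d,240,155,360,265,5,"t12c.png")
print(blobs(d,(10,140,100),(25,255,255),100))
```

```text
t 10.3 pos [ 0.4789 -0.3017  0.3152] delta tool mm [-152.5  271.9  103.4] yawY 90.0 zdir [ 0.0053 -0.0022 -1.    ] F [-0.3 -0.6  0.1] gap 0.0502
[([365.9, 170.2], [349, 165, 34, 11, 120]), ([291.0, 184.9], [283, 177, 18, 18, 216]), ([200.1, 192.3], [189, 187, 27, 12, 110]), ([163.3, 208.1], [154, 195, 23, 22, 103]), ([424.6, 207.4], [415, 198, 21, 20, 272]), ([408.7, 245.0], [400, 235, 20, 18, 195])]
```

View pics/s12c.png

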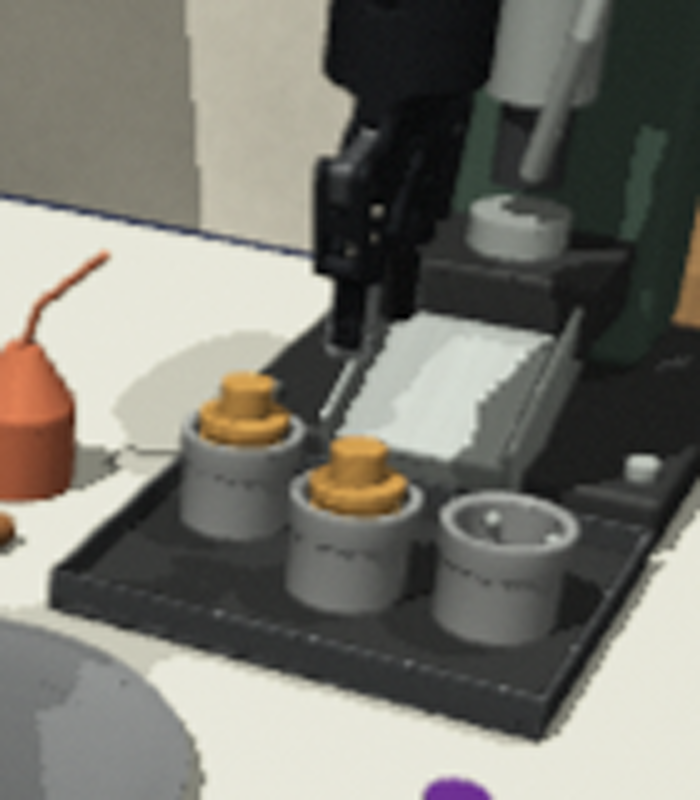

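Two caps are laid in, at crop (245,400) and (358,480). The third cap is still at top (291,185). Moving there: 152 mm in x and 272 mm in y.

Request:
servo_tool(delta_pos=[[-20,35,0],[-20,35,0],[-20,35,0],[-20,35,0],[-20,35,0]], twist=[[0,0,0],[0,0,0],[0,0,0],[0,0,0],[0,0,0]])

```text
clock: 10.72
tcp_pos: [0.5783, -0.1242, 0.3117]
orientation: [-0.0, 0.0, 1.0, 0.0]
wrist_force: [0.4, 0.7, 0.5]
finger_gap: 0.05
```

Request:
servo_tool(delta_pos=[[-20,35,8],[-20,35,10],[-12,27,20],[0,0,20],[0,0,0]], twist=[[0,0,0],[0,0,0],[0,0,0],[0,0,0],[0,0,0]])

```text
clock: 11.13
tcp_pos: [0.6287, -0.0258, 0.2496]
orientation: [-0.004, -0.003, 1.0, 0.0]
wrist_force: [-0.7, -1.0, -0.7]
finger_gap: 0.0501
```

Request:
servo_tool(delta_pos=[[0,0,0]], twist=[[0,0,0]])

```text
clock: 11.22
tcp_pos: [0.6291, -0.0295, 0.2528]
orientation: [-0.002, -0.0, 1.0, -0.0]
wrist_force: [-0.0, -0.8, 1.2]
finger_gap: 0.0502
```

Run:
```python
from h import *
s=env.snapshot("side")
go((.632,-.030,.214))
crop(s,240,110,340,230,5,"s13c.png")
```

```text
t 11.27 pos [ 0.6296 -0.0305  0.2541] delta tool mm [-2.5  0.6 40.1] yawY 89.9 zdir [-0.0014 -0.0012 -1.    ] F [-0.3 -0.1  0.9] gap 0.05
```

View pics/s13c.png

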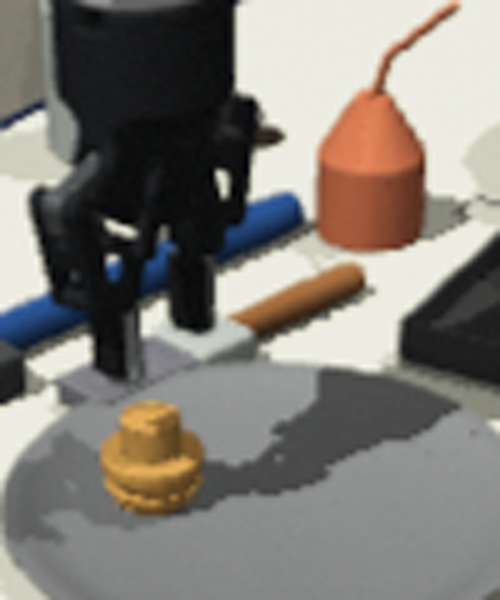

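Request:
servo_tool(delta_pos=[[-2,0.5,20],[0,0,15],[0,0,5],[0,0,0],[0,0,0]], twist=[[0,0,0],[0,0,0],[0,0,0],[0,0,0],[0,0,0]])

```text
clock: 11.68
tcp_pos: [0.6322, -0.0297, 0.2154]
orientation: [0.001, 0.001, 1.0, -0.0]
wrist_force: [0.3, 0.5, -0.5]
finger_gap: 0.0497
```

Request:
servo_tool(delta_pos=[[0,0,0],[0,0,0],[0,0,0],[0,0,0],[0,0,0]], twist=[[0,0,0],[0,0,0],[0,0,0],[0,0,0],[0,0,0]], claw=10)

```text
clock: 12.1
tcp_pos: [0.6326, -0.0289, 0.2158]
orientation: [0.001, 0.0, 1.0, -0.0]
wrist_force: [-1.5, -1.2, 5.9]
finger_gap: 0.0249
```

Request:
servo_tool(delta_pos=[[0,0,-30],[0,0,-40],[0,0,-30],[0,0,0],[0,0,0]], twist=[[0,0,0],[0,0,0],[0,0,0],[0,0,0],[0,0,0]])

```text
clock: 12.52
tcp_pos: [0.6327, -0.0286, 0.3169]
orientation: [0.003, -0.0, 1.0, 0.0]
wrist_force: [0.2, -0.1, -2.4]
finger_gap: 0.0248
```

Run:
```python
from h import *
s=env.snapshot("side");d=env.snapshot("top")
go((.401,-.3125,.31))
crop(s,240,80,340,200,5,"s14c.png")
crop(d,360,180,460,300,5,"t14c.png")
```

```text
t 12.62 pos [ 0.6315 -0.0284  0.3136] delta tool mm [ 230.6 -284.     3.8] yawY 90.02 zdir [-1.2e-03  2.0e-04 -1.0e+00] F [-0.2  0.1 -2. ] gap 0.0254
```

View pics/s14c.png

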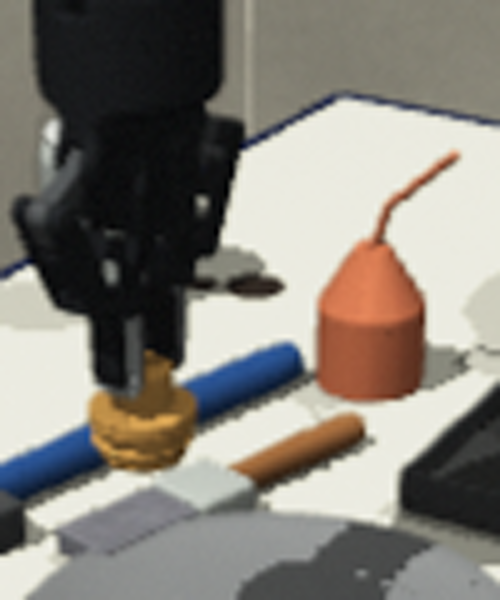

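View pics/t14c.png

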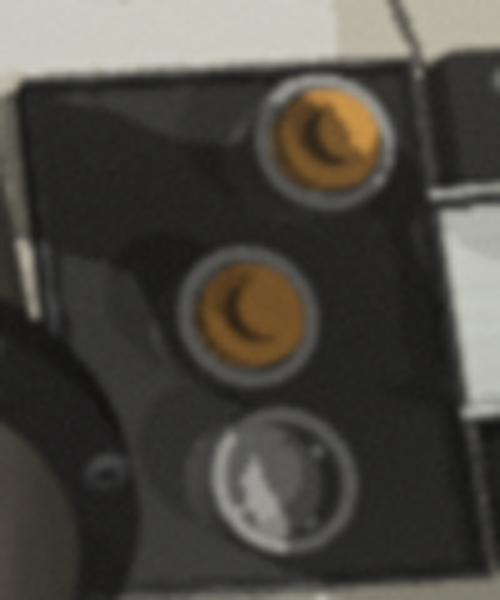

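The third cap is held upright, and the tray is unchanged with the open sleeve at top crop (285,480). Carrying it over.

Request:
servo_tool(delta_pos=[[25,-32,-2],[25,-32,-2],[25,-32,-2],[25,-32,0],[25,-32,0]], twist=[[0,0,0],[0,0,0],[0,0,0],[0,0,0],[0,0,0]])

```text
clock: 13.03
tcp_pos: [0.5051, -0.1895, 0.3187]
orientation: [-0.002, -0.0, 1.0, 0.0]
wrist_force: [-0.2, -1.2, -1.7]
finger_gap: 0.0247
```

Request:
servo_tool(delta_pos=[[26,-32,0],[26,-32,0],[26,-32,0],[26,-28,0],[0,0,0]], twist=[[0,0,0],[0,0,0],[0,0,0],[0,0,0],[0,0,0]])

```text
clock: 13.45
tcp_pos: [0.3963, -0.3182, 0.3189]
orientation: [-0.003, 0.006, 1.0, -0.001]
wrist_force: [-1.3, -0.1, -1.8]
finger_gap: 0.0251
```

Request:
servo_tool(delta_pos=[[0,0,10],[0,0,20],[0,0,0],[0,0,0]], twist=[[0,0,0],[0,0,0],[0,0,0],[0,0,0]])

```text
clock: 13.78
tcp_pos: [0.4033, -0.311, 0.2883]
orientation: [-0.002, -0.001, 1.0, 0.001]
wrist_force: [-0.1, 0.4, -1.0]
finger_gap: 0.0254
```

Run:
```python
from h import *
s=env.snapshot("side")
go((.401,-.3125,.2595)); print(env.read_state()["joint_positions"].round(2))
crop(s,310,60,450,220,5,"s15c.png")
```

```text
t 13.83 pos [ 0.4037 -0.3114  0.2893] delta tool mm [ 2.6 -1.1 29.8] yawY 90.12 zdir [-0.0022  0.0014 -1.    ] F [-0.  -0.3 -0.9] gap 0.0247
[ 0.29  0.37  0.3   2.07 -0.16  0.73  2.26]
```

View pics/s15c.png

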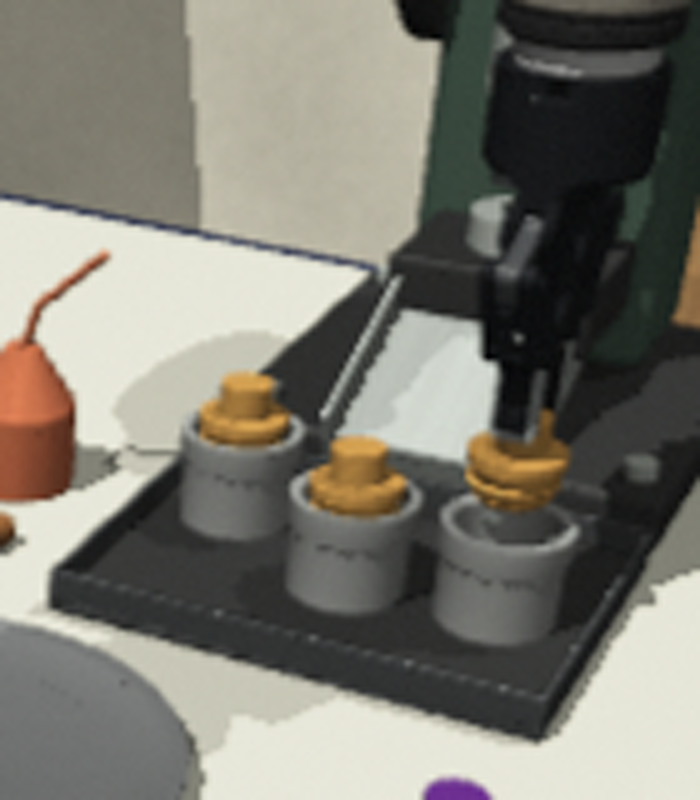

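Request:
servo_tool(delta_pos=[[0.5,-0.5,15],[0,0,10],[0,0,4.5],[0,0,0],[0,0,0]], twist=[[0,0,0],[0,0,0],[0,0,0],[0,0,0],[0,0,0]])

```text
clock: 14.25
tcp_pos: [0.4027, -0.3128, 0.2606]
orientation: [-0.0, -0.0, 1.0, 0.0]
wrist_force: [-0.8, 1.3, -2.1]
finger_gap: 0.0247
```

Run:
```python
from h import *
s=env.snapshot("side")
go((.401,-.3125,.2595))
crop(s,380,120,450,200,8,"s16c.png")
```

```text
t 14.3 pos [ 0.4027 -0.3128  0.2609] delta tool mm [1.7 0.3 1.4] yawY 90.03 zdir [-4.e-04  6.e-04 -1.e+00] F [-1.1  0.1 -1.8] gap 0.0249
```

View pics/s16c.png

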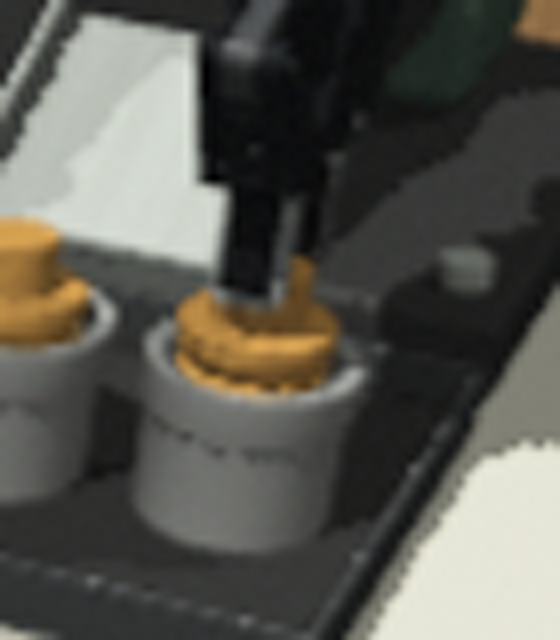

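Request:
servo_tool(delta_pos=[[0,0,1.5],[0,0,0]], twist=[[0,0,0],[0,0,0]])

```text
clock: 14.47
tcp_pos: [0.4026, -0.3128, 0.2593]
orientation: [-0.0, -0.0, 1.0, 0.0]
wrist_force: [-0.8, 2.6, -0.4]
finger_gap: 0.0246
```

Request:
servo_tool(delta_pos=[[0,0,0],[0,0,0],[0,0,-10],[0,0,-40],[0,0,-30]], twist=[[0,0,0],[0,0,0],[0,0,0],[0,0,0],[0,0,0]], claw=55)

```text
clock: 14.88
tcp_pos: [0.4025, -0.3134, 0.3411]
orientation: [-0.0, 0.0, 1.0, -0.0]
wrist_force: [1.2, -0.5, 0.0]
finger_gap: 0.0549
```

Request:
servo_tool(delta_pos=[[-14,39,0],[-14,39,0],[-14,39,0],[-14,39,0],[-14,39,0]], twist=[[0,0,0],[0,0,0],[0,0,0],[0,0,0],[0,0,0]])

```text
clock: 15.3
tcp_pos: [0.4731, -0.1165, 0.3406]
orientation: [0.001, 0.0, 1.0, -0.0]
wrist_force: [0.7, 0.5, -0.5]
finger_gap: 0.0548
```

Request:
servo_tool(delta_pos=[[-14,39,0],[-14,39,0],[-14,39,0],[-14,39,0],[-14,39,0]], twist=[[0,0,0],[0,0,0],[0,0,0],[0,0,0],[0,0,0]])

```text
clock: 15.72
tcp_pos: [0.5432, 0.0788, 0.3405]
orientation: [0.001, 0.0, 1.0, 0.0]
wrist_force: [1.3, 0.0, 0.5]
finger_gap: 0.0549
```

Run:
```python
from h import *
s=env.snapshot("side");d=env.snapshot("top")
go((.604,.2735,.33))
crop(s,310,120,450,220,5,"s17c.png")
crop(d,360,180,460,300,5,"t17c.png")
cv2.imwrite("pics/t17.png",d["color"])
```

```text
t 15.82 pos [0.5442 0.0849 0.3405] delta tool mm [-61.8 187.9  11.5] yawY 90.61 zdir [ 0.0037  0.004  -1.    ] F [-0.3  0.1 -1. ] gap 0.0551
```

View pics/s17c.png

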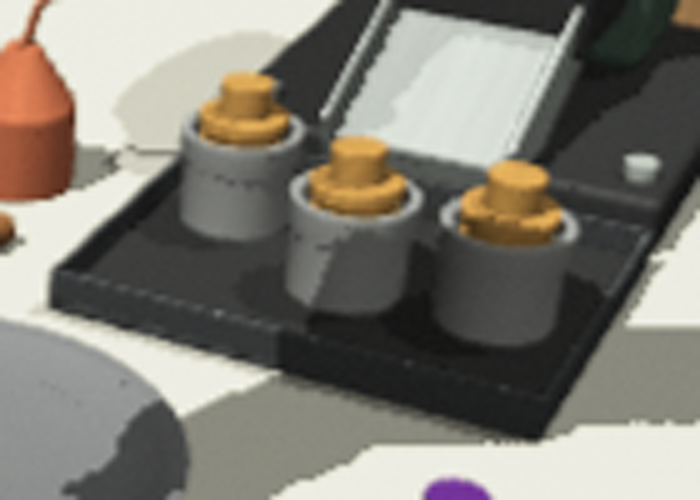

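View pics/t17.png

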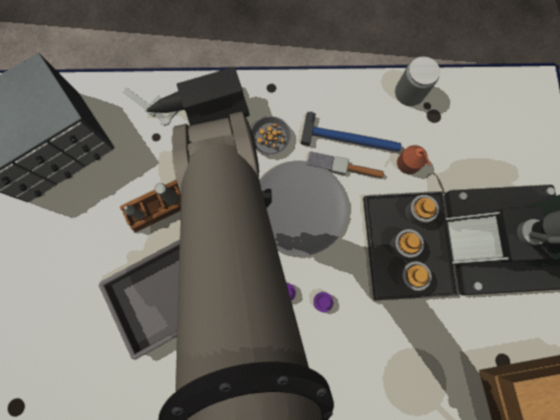

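All three caps lie in the sleeves. The tote has been knocked: its left corner went from top (96,272) to about (102,286), so I'll re-measure it before placing. Checking how the third cap is seated.

View pics/t17c.png

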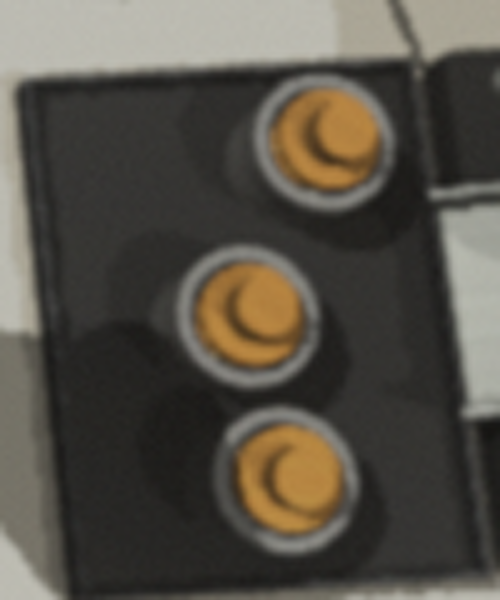

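Request:
servo_tool(delta_pos=[[-12,38,0],[-12,38,0],[-12,38,0],[-12,38,0],[-13,35,0]], twist=[[0,0,0],[0,0,0],[0,0,0],[0,0,0],[0,0,0]])

```text
clock: 16.23
tcp_pos: [0.6039, 0.2661, 0.3404]
orientation: [0.001, -0.0, 1.0, 0.0]
wrist_force: [0.3, -0.1, 0.1]
finger_gap: 0.0548
```

Request:
servo_tool(delta_pos=[[0,0,0],[0,0,0]], twist=[[0,0,0],[0,0,0]])

```text
clock: 16.4
tcp_pos: [0.6035, 0.2666, 0.3397]
orientation: [0.0, -0.002, 1.0, 0.0]
wrist_force: [0.7, -0.6, -0.4]
finger_gap: 0.0549
```

Run:
```python
from h import *
s=env.snapshot("side");d=env.snapshot("top")
go((.604,.2735,.252)); print(env.read_state()["joint_positions"].round(2))
crop(s,130,130,250,350,3,"s18c.png")
cv2.imwrite("pics/t18.png",d["color"])
```

```text
t 16.5 pos [0.6037 0.2627 0.3396] delta tool mm [-0.3 10.9 87.6] yawY 89.95 zdir [ 4.0e-04 -1.1e-03 -1.0e+00] F [-0.2 -1.  -0.8] gap 0.0552
[-0.58  0.51  0.1   1.66 -0.06  0.97  1.11]
```

View pics/s18c.png

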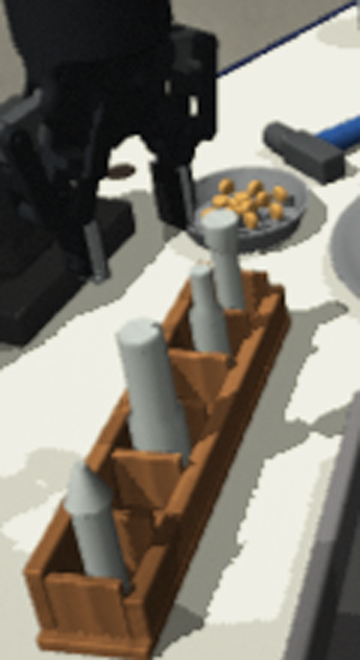

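Request:
servo_tool(delta_pos=[[0,10.5,20],[0,0,20],[0,0,0],[0,0,0]], twist=[[0,0,0],[0,0,0],[0,0,0],[0,0,0]])

```text
clock: 16.83
tcp_pos: [0.6034, 0.2724, 0.2989]
orientation: [-0.001, 0.001, 1.0, -0.001]
wrist_force: [-0.1, 0.4, -0.3]
finger_gap: 0.0546
```

Run:
```python
from h import *
s=env.snapshot("side")
go((.604,.2735,.252))
crop(s,130,130,250,330,4,"s19c.png")
t=env.read_state()["tcp_pos"]
print((proj(s,[(t[0],t[1],.122),(t[0],t[1],.07),t-[0,0,.165]])-[130,130])*4)
```

```text
t 16.88 pos [0.604  0.2727 0.3   ] delta tool mm [-0.   0.8 48. ] yawY 89.88 zdir [ 3.e-04 -8.e-04 -1.e+00] F [ 0.  -0.8  0.9] gap 0.0549
[[191.15401207 434.48877697]
 [210.10549881 530.38551386]
 [186.15172418 409.17661586]]
```

View pics/s19c.png

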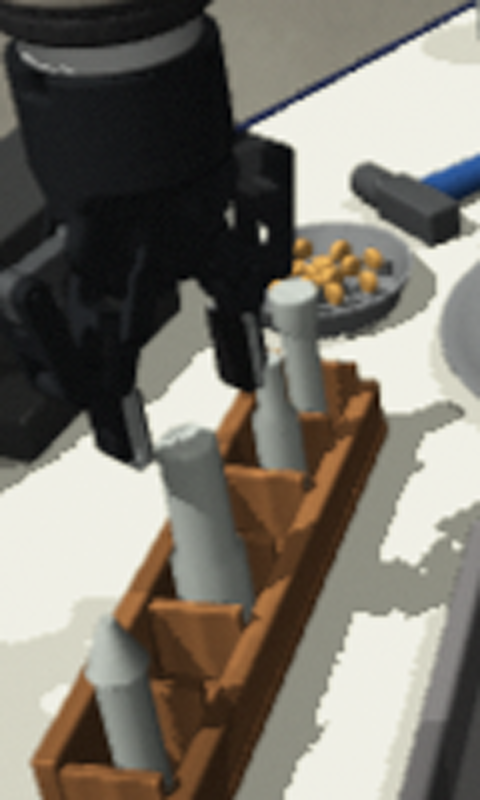

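The die top at crop (188,437) lies under the jaws, where predicted. Descending and gripping at 80 N.

Request:
servo_tool(delta_pos=[[0,0.5,25],[0,0,20],[0,0,3],[0,0,0]], twist=[[0,0,0],[0,0,0],[0,0,0],[0,0,0]])

```text
clock: 17.22
tcp_pos: [0.6036, 0.2741, 0.2513]
orientation: [-0.0, 0.0, 1.0, -0.0]
wrist_force: [1.1, -0.1, 0.4]
finger_gap: 0.0552
```

Request:
servo_tool(delta_pos=[[0,0,0],[0,0,0],[0,0,0],[0,0,0],[0,0,0]], twist=[[0,0,0],[0,0,0],[0,0,0],[0,0,0],[0,0,0]], claw=8, grip_force=80)

```text
clock: 17.63
tcp_pos: [0.6044, 0.2749, 0.2533]
orientation: [0.001, 0.0, 1.0, 0.001]
wrist_force: [-0.9, -0.8, 6.0]
finger_gap: 0.0244
```

Request:
servo_tool(delta_pos=[[0,0,0],[0,0,0],[0,0,0]], twist=[[0,0,0],[0,0,0],[0,0,0]])

```text
clock: 17.88
tcp_pos: [0.6044, 0.2749, 0.2533]
orientation: [0.001, 0.0, 1.0, 0.001]
wrist_force: [-0.5, -1.5, 6.0]
finger_gap: 0.0247
```

Run:
```python
from h import *
go((.604,.2735,.252))
```

```text
t 17.88 pos [0.6044 0.2749 0.2533] delta tool mm [ 0.4 -1.4  1.3] yawY 89.98 zdir [ 0.0027  0.0011 -1.    ] F [-0.5 -1.5  6. ] gap 0.0247
```

Request:
servo_tool(delta_pos=[[0,0,-20],[0,0,-30],[0,0,-30],[0,0,-35],[0,0,0]], twist=[[0,0,0],[0,0,0],[0,0,0],[0,0,0],[0,0,0]])

```text
clock: 18.3
tcp_pos: [0.6053, 0.2755, 0.374]
orientation: [0.005, 0.0, 1.0, 0.003]
wrist_force: [2.0, 1.3, -3.1]
finger_gap: 0.0243
```

Request:
servo_tool(delta_pos=[[0,0,0]], twist=[[0,0,0]])

```text
clock: 18.38
tcp_pos: [0.6039, 0.2751, 0.3685]
orientation: [0.002, -0.0, 1.0, 0.001]
wrist_force: [-0.2, -0.1, -5.0]
finger_gap: 0.0243
```

Run:
```python
from h import *
s=env.snapshot("side");d=env.snapshot("top")
go((.402,-.3125,.365))
crop(s,110,80,250,350,2,"s20c.png")
crop(d,360,180,460,300,5,"t20c.png")
def c(o,p,k): return [o[0]+(p[0]+.5)/k-.5,o[1]+(p[1]+.5)/k-.5]
```

```text
t 18.48 pos [0.6027 0.2747 0.3647] delta tool mm [ 200.9 -587.1    0.9] yawY 90.02 zdir [-0.0026 -0.0012 -1.    ] F [ 0.  -0.3 -5.4] gap 0.0241
```

View pics/s20c.png

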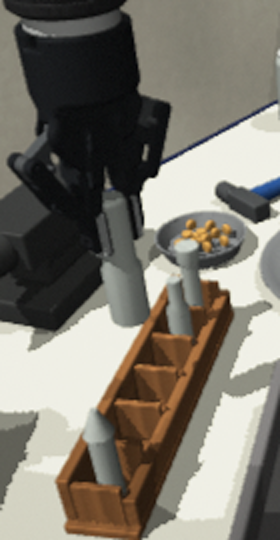

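View pics/t20c.png

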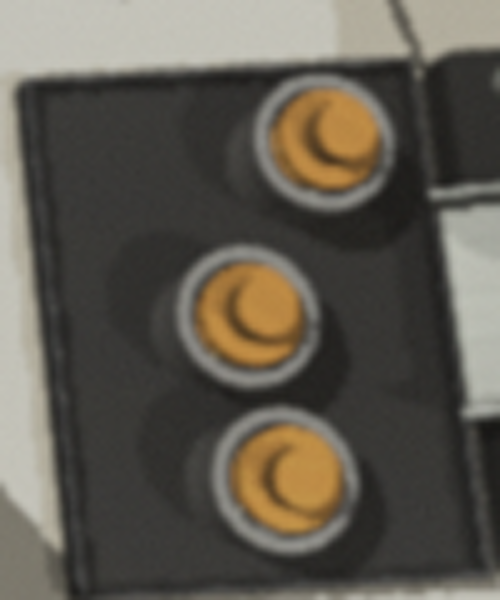

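The die is held upright, and all three caps sit level and centred in the rims. Computing boss-top positions for pressing.

Run:
```python
from h import *
s=env.snapshot("side");d=env.snapshot("top")
def c(o,p,k): return [o[0]+(p[0]+.5)/k-.5,o[1]+(p[1]+.5)/k-.5]
print(ray(d,[c((360,180),p,5) for p in [(347,133),(270,306),(308,478)]],.091).round(4).tolist())
print(ray(d,[c((360,180),p,5) for p in [(324,142),(248,316),(285,480)]],.064).round(4).tolist())
print("side", ray(s,np.array([c((310,120),p,5) for p in [(249,84),(360,149),(519,173)]])-[0,1],.091).round(4).tolist())
```

```text
[[0.5574, -0.3463, 0.091], [0.477, -0.3029, 0.091], [0.3991, -0.3129, 0.091]]
[[0.5589, -0.346, 0.064], [0.4757, -0.302, 0.064], [0.3993, -0.3124, 0.064]]
side [[0.5619, -0.3449, 0.091], [0.4795, -0.299, 0.091], [0.403, -0.3139, 0.091]]
```

Request:
servo_tool(delta_pos=[[3,-39,0],[3,-39,0],[3,-39,0],[3,-39,0],[3,-39,0]], twist=[[0,0,0],[0,0,0],[0,0,0],[0,0,0],[0,0,0]])

```text
clock: 19.0
tcp_pos: [0.5876, 0.0781, 0.3645]
orientation: [-0.001, -0.0, 1.0, -0.0]
wrist_force: [1.0, -0.4, -4.5]
finger_gap: 0.0242
```

Request:
servo_tool(delta_pos=[[3,-39,0],[3,-39,0],[3,-39,0],[3,-39,0],[3,-39,0]], twist=[[0,0,0],[0,0,0],[0,0,0],[0,0,0],[0,0,0]])

```text
clock: 19.42
tcp_pos: [0.5726, -0.1167, 0.3647]
orientation: [-0.001, -0.0, 1.0, 0.0]
wrist_force: [0.3, -0.7, -5.1]
finger_gap: 0.0244
```

Request:
servo_tool(delta_pos=[[3,-39,0],[3,-39,0],[3,-39,0],[3,-39,0],[2,-30,0]], twist=[[0,0,0],[0,0,0],[0,0,0],[0,0,0],[0,0,0]])

```text
clock: 19.83
tcp_pos: [0.558, -0.3046, 0.3646]
orientation: [-0.001, 0.001, 1.0, -0.0]
wrist_force: [0.2, -0.6, -4.1]
finger_gap: 0.0242
```

Request:
servo_tool(delta_pos=[[0,-20,0],[0,-15,0],[0,0,0],[0,0,0]], twist=[[0,0,0],[0,0,0],[0,0,0],[0,0,0]])

```text
clock: 20.17
tcp_pos: [0.5594, -0.3361, 0.3648]
orientation: [-0.001, 0.0, 1.0, 0.001]
wrist_force: [0.3, 0.4, -4.8]
finger_gap: 0.0241
```

Run:
```python
from h import *
s=env.snapshot("side");d=env.snapshot("top")
go((.559,-.3455,.3345))
crop(s,310,60,450,220,5,"s21c.png")
cv2.imwrite("pics/t21.png",d["color"])
```

```text
t 20.27 pos [ 0.5602 -0.3342  0.3652] delta tool mm [  1.2 -11.4  30.7] yawY 90.13 zdir [-0.0011  0.002  -1.    ] F [ 0.7  0.7 -5.6] gap 0.0243
```

View pics/s21c.png

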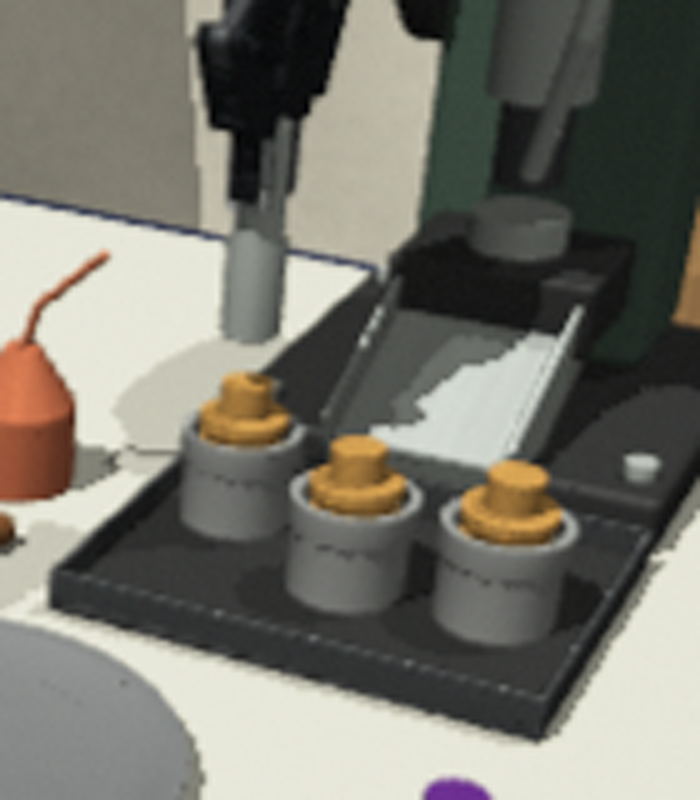

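View pics/t21.png

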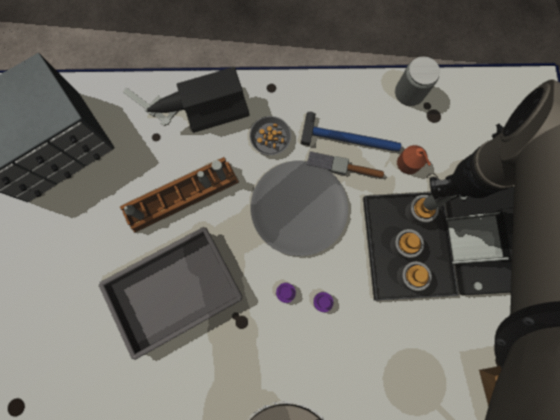

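The die hangs straight above the far cap, and the tote is now clearly in view at its new pose. Lining up and lowering to just above the boss.

Request:
servo_tool(delta_pos=[[1,-11,0],[0,0,15],[0,0,10],[0,0,0],[0,0,0]], twist=[[0,0,0],[0,0,0],[0,0,0],[0,0,0],[0,0,0]])

```text
clock: 20.68
tcp_pos: [0.5586, -0.3462, 0.3402]
orientation: [-0.001, -0.001, 1.0, 0.001]
wrist_force: [-0.2, -1.3, -5.1]
finger_gap: 0.0244
```

Run:
```python
from h import *
s=env.snapshot("side");d=env.snapshot("top")
go((.559,-.3455,.3345))
crop(s,320,80,410,180,6,"s22c.png")
crop(d,380,160,460,240,6,"t22c.png")
```

```text
t 20.78 pos [ 0.559  -0.3467  0.3416] delta tool mm [-0.   1.2  7.1] yawY 90.05 zdir [ 4.e-04  1.e-04 -1.e+00] F [ 0.3 -0.1 -5.2] gap 0.0244
```

View pics/s22c.png

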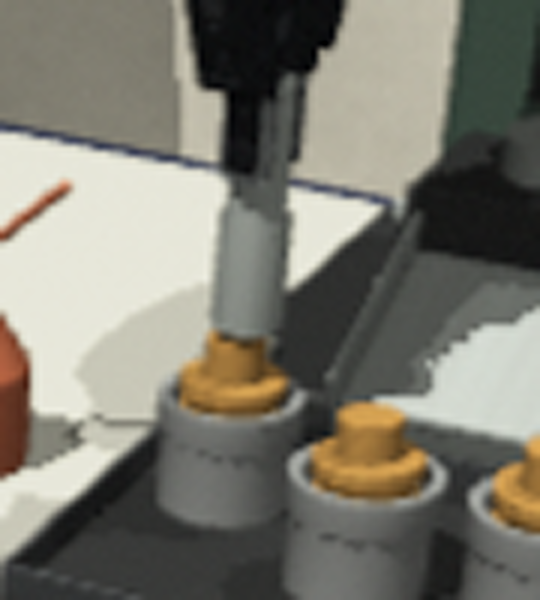

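View pics/t22c.png

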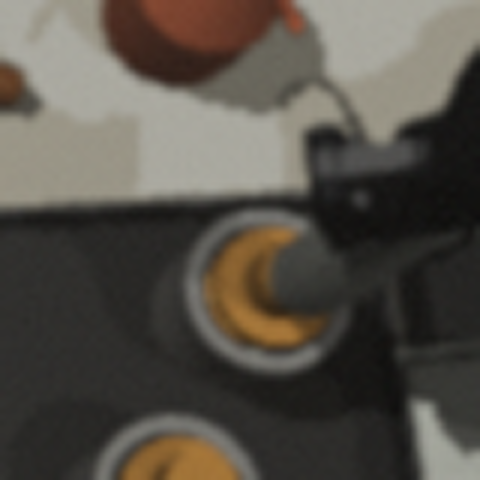

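The die face is about 4 mm toward -y of the boss in both views, so I'm correcting that.

Request:
servo_tool(delta_pos=[[-0.5,4,3],[0,0,0],[0,0,0]], twist=[[0,0,0],[0,0,0],[0,0,0]])

```text
clock: 21.03
tcp_pos: [0.5594, -0.3424, 0.3383]
orientation: [0.0, -0.001, 1.0, 0.0]
wrist_force: [0.1, -0.0, -5.4]
finger_gap: 0.0241
```

Run:
```python
from h import *
s=env.snapshot("side");d=env.snapshot("top")
go((.559,-.3455,.3345))
crop(s,330,90,390,160,10,"s23c.png")
crop(d,400,185,450,235,10,"t23c.png")
t=env.read_state()["tcp_pos"]; b=t-[0,0,.2433]
print((proj(d,[b,b+[0,.016,0],b-[.016,0,0]])-[400,185])*10,(proj(s,[b,b+[0,0,.05]])-[330,90])*10)
```

```text
t 21.13 pos [ 0.5592 -0.3429  0.3384] delta tool mm [ 0.2 -2.6  3.9] yawY 90.03 zdir [ 3.e-04 -1.e-04 -1.e+00] F [-0.4 -0.9 -4.2] gap 0.0246
[[281.75093943 200.53839783]
 [213.12613568 201.61397627]
 [288.58770842 267.9707656 ]] [[300.98972195 444.20121113]
 [317.57822293 264.79448317]]
```

View pics/s23c.png

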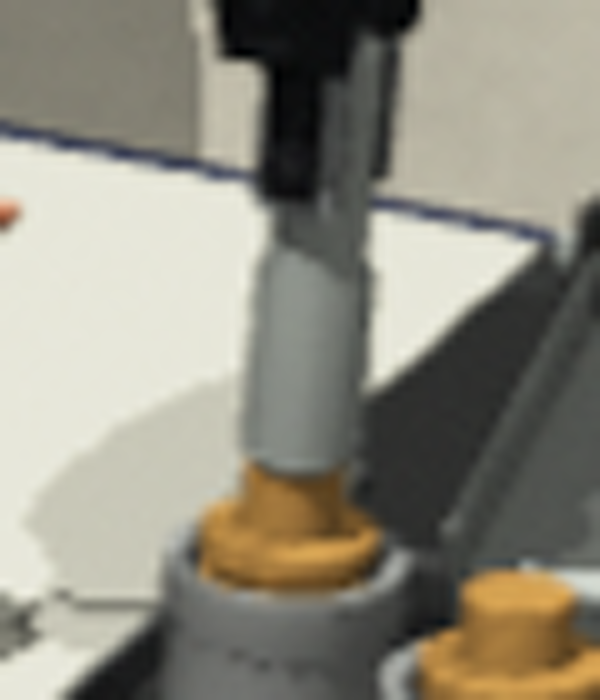

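View pics/t23c.png

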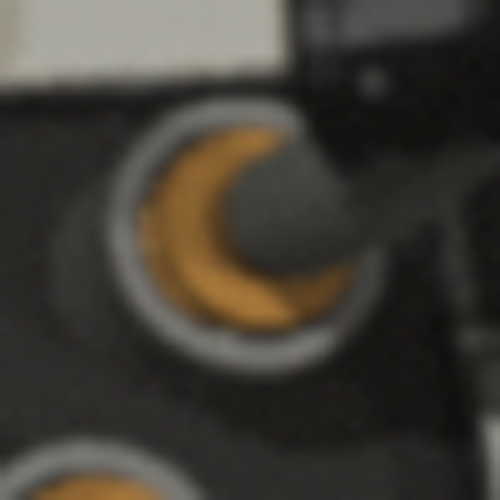

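The die is now centred on the boss, at side (299,470) against (295,480). Pressing down in small steps.

Request:
servo_tool(delta_pos=[[0,0,2],[0,0,2],[0,0,2],[0,0,2],[0,0,0]], twist=[[0,0,0],[0,0,0],[0,0,0],[0,0,0],[0,0,0]])

```text
clock: 21.55
tcp_pos: [0.559, -0.343, 0.3297]
orientation: [-0.0, -0.0, 1.0, 0.0]
wrist_force: [0.4, -0.3, -4.9]
finger_gap: 0.0245
```

Request:
servo_tool(delta_pos=[[0,0,1.5],[0,0,1.5],[0,0,1],[0,0,0]], twist=[[0,0,0],[0,0,0],[0,0,0],[0,0,0]])

```text
clock: 21.88
tcp_pos: [0.5589, -0.343, 0.3256]
orientation: [-0.0, -0.0, 1.0, 0.0]
wrist_force: [0.5, -0.1, -4.4]
finger_gap: 0.0244
```

Run:
```python
from h import *
s=env.snapshot("side")
go((.559,-.3455,.3345))
crop(s,330,90,390,160,10,"s24c.png")
```

```text
t 21.93 pos [ 0.559  -0.343   0.3259] delta tool mm [ 0.  -2.5 -8.7] yawY 90.0 zdir [-6.e-04  2.e-04 -1.e+00] F [ 1.1  0.8 -4.5] gap 0.0244
```

View pics/s24c.png

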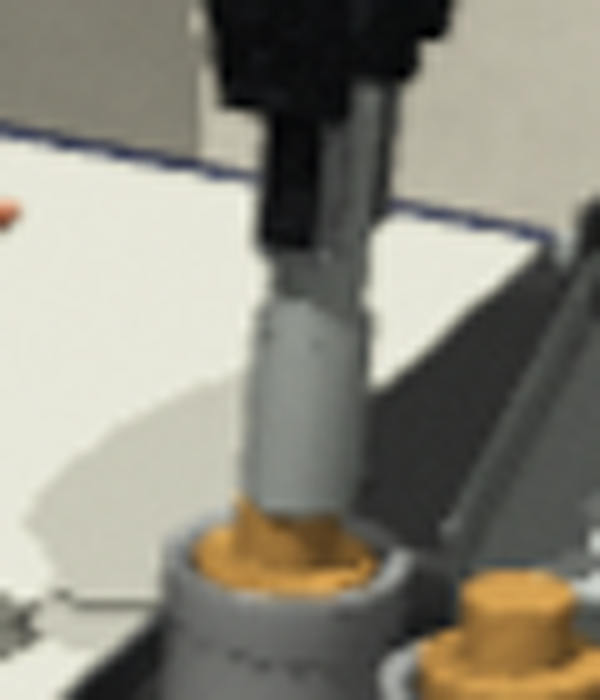

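The cap has moved down. I'll press on until a firm reaction confirms it's home.

Request:
servo_tool(delta_pos=[[0,0,1],[0,0,1],[0,0,1],[0,0,0]], twist=[[0,0,0],[0,0,0],[0,0,0],[0,0,0]])

```text
clock: 22.27
tcp_pos: [0.5594, -0.3433, 0.3253]
orientation: [0.001, -0.0, 1.0, -0.0]
wrist_force: [-3.2, 1.8, 8.4]
finger_gap: 0.0241
```

Request:
servo_tool(delta_pos=[[0,0,1],[0,0,1],[0,0,0]], twist=[[0,0,0],[0,0,0],[0,0,0]])

```text
clock: 22.52
tcp_pos: [0.5597, -0.3435, 0.3253]
orientation: [0.002, 0.0, 1.0, -0.0]
wrist_force: [-6.1, 5.1, 19.5]
finger_gap: 0.0243
```

It stopped dead at TCP z 0.3253, exactly the home height, with 24 N of reaction. Lifting and moving to the middle sleeve.

Request:
servo_tool(delta_pos=[[0,0,-15],[0,0,-20],[28,14,0],[27,15,0],[27,15,0]], twist=[[0,0,0],[0,0,0],[0,0,0],[0,0,0],[0,0,0]])

```text
clock: 22.93
tcp_pos: [0.4761, -0.2987, 0.3563]
orientation: [0.0, 0.0, 1.0, -0.0]
wrist_force: [-0.5, 0.2, -4.7]
finger_gap: 0.0244
```

Request:
servo_tool(delta_pos=[[0,0,7],[0,0,0],[0,0,0]], twist=[[0,0,0],[0,0,0],[0,0,0]])

```text
clock: 23.18
tcp_pos: [0.4774, -0.2991, 0.3494]
orientation: [0.0, -0.0, 1.0, -0.0]
wrist_force: [0.3, -0.6, -6.2]
finger_gap: 0.0242
```

Run:
```python
from h import *
s=env.snapshot("side");d=env.snapshot("top")
go((.4775,-.299,.338))
crop(s,330,80,430,180,6,"s25c.png")
crop(d,380,190,460,270,7,"t25c.png")
```

```text
t 23.28 pos [ 0.4782 -0.2995  0.3496] delta tool mm [ 0.7  0.5 11.6] yawY 90.02 zdir [ 1.4e-03 -9.0e-04 -1.0e+00] F [ 0.7  0.2 -5. ] gap 0.0241
```

View pics/s25c.png

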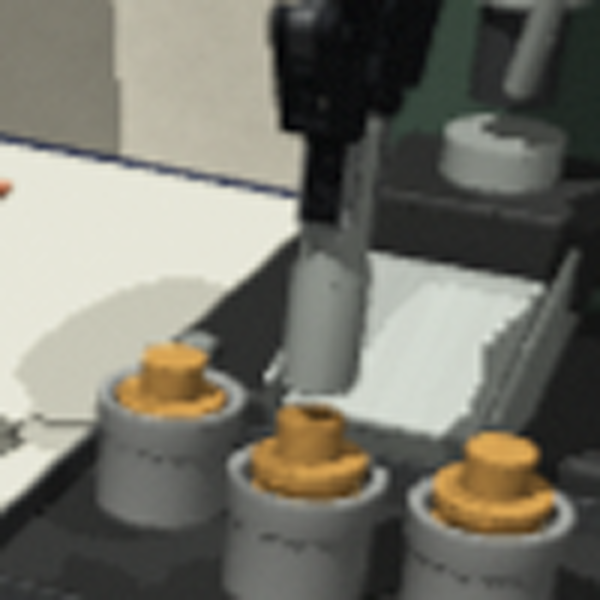

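View pics/t25c.png

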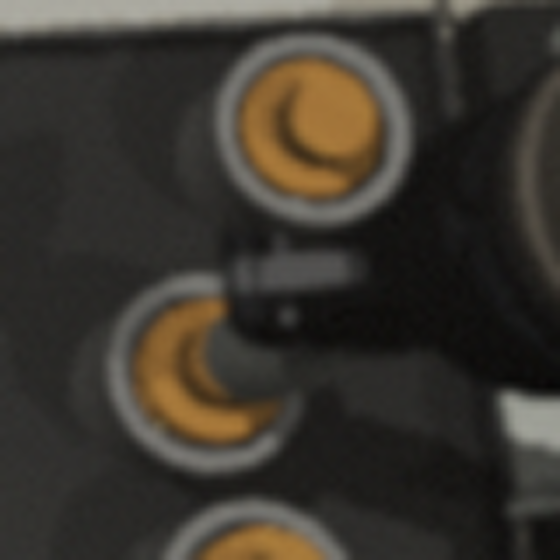

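The far cap is now flush with its rim. The middle die position needs +2 mm in y. Then pressing.

Request:
servo_tool(delta_pos=[[0.5,2.5,8],[0,0,4],[0,0,2],[0,0,2],[0,0,0]], twist=[[0,0,0],[0,0,0],[0,0,0],[0,0,0],[0,0,0]])

```text
clock: 23.7
tcp_pos: [0.4766, -0.2965, 0.3328]
orientation: [-0.0, -0.0, 1.0, 0.0]
wrist_force: [-0.7, -0.9, -4.0]
finger_gap: 0.0242
```

Request:
servo_tool(delta_pos=[[0,0,2],[0,0,2],[0,0,2],[0,0,1.5],[0,0,0]], twist=[[0,0,0],[0,0,0],[0,0,0],[0,0,0],[0,0,0]])

```text
clock: 24.12
tcp_pos: [0.4767, -0.2966, 0.3254]
orientation: [0.0, -0.0, 1.0, -0.0]
wrist_force: [0.3, -0.2, -5.2]
finger_gap: 0.0244
```

Request:
servo_tool(delta_pos=[[0,0,1],[0,0,1],[0,0,1],[0,0,0]], twist=[[0,0,0],[0,0,0],[0,0,0],[0,0,0]])

```text
clock: 24.45
tcp_pos: [0.4772, -0.2969, 0.3252]
orientation: [0.001, 0.0, 1.0, -0.0]
wrist_force: [-4.6, 3.3, 17.5]
finger_gap: 0.0242
```

Same firm stop at 0.3252. Now the third.

Request:
servo_tool(delta_pos=[[0,0,-15],[0,0,-17],[25,-4,0],[25,-4,0],[26,-4,0]], twist=[[0,0,0],[0,0,0],[0,0,0],[0,0,0],[0,0,0]])

```text
clock: 24.87
tcp_pos: [0.4, -0.3085, 0.3546]
orientation: [0.0, -0.001, 1.0, -0.0]
wrist_force: [-0.8, -0.2, -5.4]
finger_gap: 0.024
```

Request:
servo_tool(delta_pos=[[0,0,10],[0,0,0],[0,0,0]], twist=[[0,0,0],[0,0,0],[0,0,0]])

```text
clock: 25.12
tcp_pos: [0.4008, -0.3084, 0.3444]
orientation: [-0.0, -0.0, 1.0, 0.0]
wrist_force: [0.9, 0.8, -5.1]
finger_gap: 0.024
```

Run:
```python
from h import *
s=env.snapshot("side");d=env.snapshot("top")
go((.401,-.309,.338))
crop(s,350,80,450,180,6,"s26c.png")
crop(d,380,220,460,300,7,"t26c.png")
```

```text
t 25.22 pos [ 0.4016 -0.3084  0.3449] delta tool mm [ 0.6 -0.6  6.9] yawY 90.07 zdir [ 8.e-04 -3.e-04 -1.e+00] F [ 0.2 -0.4 -5.3] gap 0.0242
```

View pics/s26c.png

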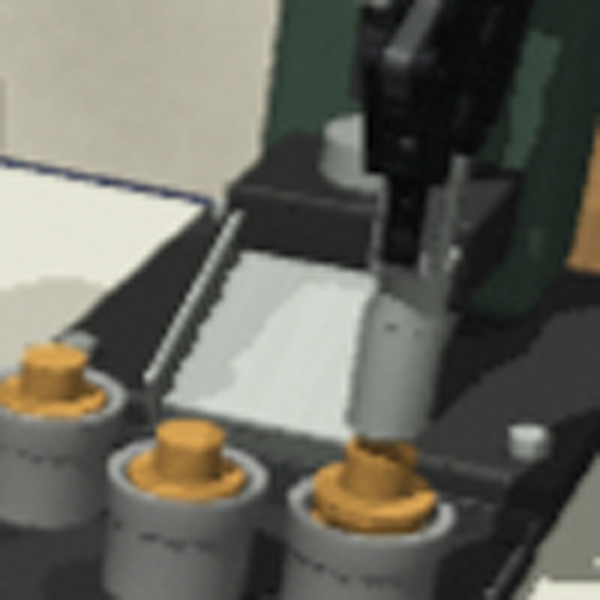

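View pics/t26c.png

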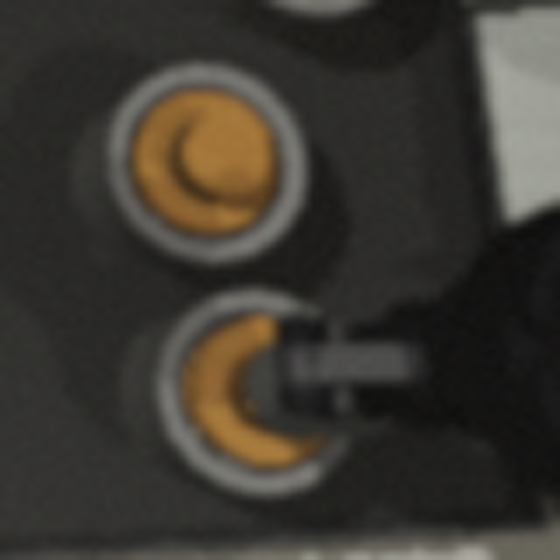

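The first two caps are flush. The third needs the die about 2 mm further +y.

Request:
servo_tool(delta_pos=[[-0.5,2,4],[0,0,4],[0,0,2],[0,0,2],[0,0,0]], twist=[[0,0,0],[0,0,0],[0,0,0],[0,0,0],[0,0,0]])

```text
clock: 25.63
tcp_pos: [0.4017, -0.3065, 0.3327]
orientation: [0.0, -0.0, 1.0, -0.0]
wrist_force: [0.9, -0.0, -2.9]
finger_gap: 0.0242
```

Request:
servo_tool(delta_pos=[[0,0,2],[0,0,2],[0,0,2],[0,0,1],[0,0,0]], twist=[[0,0,0],[0,0,0],[0,0,0],[0,0,0],[0,0,0]])

```text
clock: 26.05
tcp_pos: [0.4008, -0.3065, 0.3253]
orientation: [-0.001, -0.0, 1.0, 0.0]
wrist_force: [-1.7, 0.3, -3.7]
finger_gap: 0.0241
```

Request:
servo_tool(delta_pos=[[0,0,1],[0,0,1],[0,0,1],[0,0,0]], twist=[[0,0,0],[0,0,0],[0,0,0],[0,0,0]])

```text
clock: 26.38
tcp_pos: [0.4014, -0.307, 0.3252]
orientation: [0.001, 0.0, 1.0, 0.0]
wrist_force: [-6.1, 4.9, 24.3]
finger_gap: 0.0242
```

Request:
servo_tool(delta_pos=[[0,0,-15],[0,0,-30],[0,0,-10],[-12,36,0],[-13,36,0]], twist=[[0,0,0],[0,0,0],[0,0,0],[0,0,0],[0,0,0]])

```text
clock: 26.8
tcp_pos: [0.4255, -0.2359, 0.3783]
orientation: [0.001, 0.003, 1.0, -0.001]
wrist_force: [1.2, 1.5, -4.7]
finger_gap: 0.0243
```

Request:
servo_tool(delta_pos=[[-13,37,0],[-13,37,0],[-13,37,0],[-13,37,0],[-13,37,0]], twist=[[0,0,0],[0,0,0],[0,0,0],[0,0,0],[0,0,0]])

```text
clock: 27.22
tcp_pos: [0.4911, -0.0478, 0.3771]
orientation: [-0.0, 0.0, 1.0, 0.0]
wrist_force: [1.3, -1.0, -5.5]
finger_gap: 0.0242
```

Request:
servo_tool(delta_pos=[[-13,37,0],[-13,37,0],[-13,37,0],[-13,37,0],[-13,37,0]], twist=[[0,0,0],[0,0,0],[0,0,0],[0,0,0],[0,0,0]])

```text
clock: 27.63
tcp_pos: [0.5562, 0.1372, 0.3767]
orientation: [-0.0, -0.0, 1.0, -0.0]
wrist_force: [-0.7, -0.9, -4.4]
finger_gap: 0.0241
```

Run:
```python
from h import *
s=env.snapshot("side");d=env.snapshot("top")
go((.6044,.2749,.37))
crop(s,310,120,450,220,5,"s27c.png")
crop(d,360,180,460,300,5,"t27c.png")
```

```text
t 27.73 pos [0.5567 0.1438 0.3769] delta tool mm [-49.1 130.5   7.7] yawY 90.61 zdir [ 0.0014  0.0053 -1.    ] F [-1.3  0.5 -5.4] gap 0.0242
```

View pics/s27c.png

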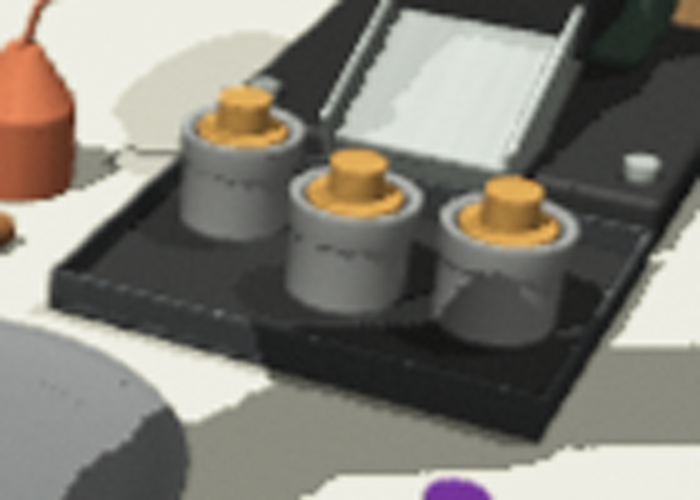

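View pics/t27c.png

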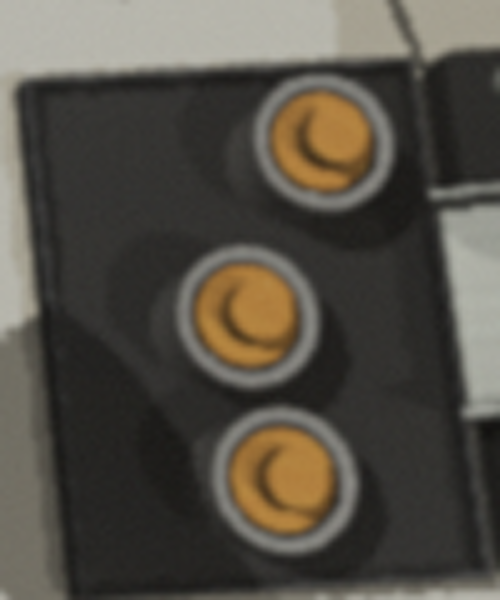

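All three discs sit flush inside the rims. Returning the die to its slot.

Request:
servo_tool(delta_pos=[[-13,34,0],[-12,34,0],[-12,34,0],[-12,25,0],[0,0,0]], twist=[[0,0,0],[0,0,0],[0,0,0],[0,0,0],[0,0,0]])

```text
clock: 28.15
tcp_pos: [0.6051, 0.2697, 0.3764]
orientation: [0.0, -0.004, 1.0, 0.003]
wrist_force: [-0.3, 2.1, -4.8]
finger_gap: 0.0243
```

Request:
servo_tool(delta_pos=[[0,0,0],[0,0,0],[0,0,0]], twist=[[0,0,0],[0,0,0],[0,0,0]])

```text
clock: 28.4
tcp_pos: [0.605, 0.2607, 0.377]
orientation: [-0.0, 0.001, 1.0, -0.001]
wrist_force: [0.4, -0.0, -5.5]
finger_gap: 0.0245
```

Run:
```python
from h import *
go((.6044,.2749,.37))
```

```text
t 28.4 pos [0.605  0.2607 0.377 ] delta tool mm [ 0.7 14.2  6.9] yawY 89.9 zdir [-9.0e-04 -1.5e-03 -1.0e+00] F [ 0.4 -0.  -5.5] gap 0.0245
```

Request:
servo_tool(delta_pos=[[0.5,14,0],[0,0,20],[0,0,20],[0,0,0],[0,0,0]], twist=[[0,0,0],[0,0,0],[0,0,0],[0,0,0],[0,0,0]])

```text
clock: 28.82
tcp_pos: [0.6041, 0.2757, 0.3368]
orientation: [-0.001, 0.0, 1.0, -0.001]
wrist_force: [0.1, -0.7, -5.0]
finger_gap: 0.024
```

Request:
servo_tool(delta_pos=[[0,0,10],[0,0,0],[0,0,0]], twist=[[0,0,0],[0,0,0],[0,0,0]])

```text
clock: 29.07
tcp_pos: [0.6046, 0.2763, 0.328]
orientation: [0.0, 0.0, 1.0, 0.0]
wrist_force: [-0.6, -0.1, -4.9]
finger_gap: 0.0242
```

Run:
```python
from h import *
s=env.snapshot("side")
go((.6044,.2749,.2533))
crop(s,120,130,240,350,3,"s28c.png")
```

```text
t 29.12 pos [0.6047 0.2764 0.3283] delta tool mm [ 0.4 -1.5 75. ] yawY 89.99 zdir [ 6.e-04  3.e-04 -1.e+00] F [ 0.1  0.5 -5.3] gap 0.0246
```

View pics/s28c.png

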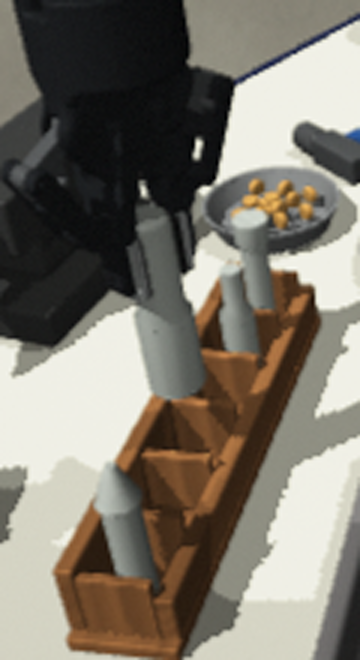

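Request:
servo_tool(delta_pos=[[0.4,-1.5,0],[0,0,15],[0,0,15],[0,0,8],[0,0,0]], twist=[[0,0,0],[0,0,0],[0,0,0],[0,0,0],[0,0,0]])

```text
clock: 29.53
tcp_pos: [0.6034, 0.2746, 0.2879]
orientation: [-0.002, -0.0, 1.0, -0.001]
wrist_force: [-0.8, -0.6, -6.2]
finger_gap: 0.0246
```

Request:
servo_tool(delta_pos=[[0,0,8],[0,0,8],[0,0,8],[0,0,0]], twist=[[0,0,0],[0,0,0],[0,0,0],[0,0,0]])

```text
clock: 29.87
tcp_pos: [0.6035, 0.2748, 0.2638]
orientation: [-0.001, -0.0, 1.0, -0.001]
wrist_force: [-0.3, -1.1, -4.8]
finger_gap: 0.0244
```

Run:
```python
from h import *
s=env.snapshot("side")
go((.6044,.2749,.2533))
crop(s,120,130,240,350,3,"s29c.png")
```

```text
t 29.92 pos [0.6037 0.2748 0.2646] delta tool mm [-0.7  0.1 11.3] yawY 90.02 zdir [-0.0019 -0.001  -1.    ] F [ 1.2 -0.2 -4.6] gap 0.0243
```

View pics/s29c.png

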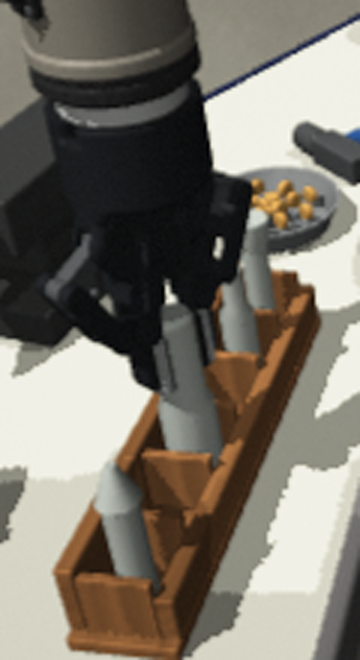

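The die is back in its slot with no side force. Lowering the last 11 mm and releasing.

Request:
servo_tool(delta_pos=[[0,0,6],[0,0,4],[0,0,1],[0,0,0]], twist=[[0,0,0],[0,0,0],[0,0,0],[0,0,0]])

```text
clock: 30.25
tcp_pos: [0.604, 0.2749, 0.2542]
orientation: [-0.0, -0.0, 1.0, -0.0]
wrist_force: [-0.6, -0.2, -6.3]
finger_gap: 0.0242
```

Request:
servo_tool(delta_pos=[[0,0,0],[0,0,0],[0,0,0],[0,0,-20],[0,0,-35]], twist=[[0,0,0],[0,0,0],[0,0,0],[0,0,0],[0,0,0]], claw=55)

```text
clock: 30.67
tcp_pos: [0.6029, 0.2745, 0.307]
orientation: [-0.003, -0.0, 1.0, -0.002]
wrist_force: [-0.1, -0.2, -0.2]
finger_gap: 0.0549
```

Request:
servo_tool(delta_pos=[[0,0,-40],[12,-39,0],[12,-39,0],[12,-39,0],[12,-39,0]], twist=[[0,0,0],[0,0,0],[0,0,0],[0,0,0],[0,0,0]])

```text
clock: 31.08
tcp_pos: [0.5557, 0.1175, 0.3508]
orientation: [0.001, -0.0, 1.0, 0.0]
wrist_force: [1.0, -0.9, 0.8]
finger_gap: 0.0553
```

Request:
servo_tool(delta_pos=[[12,-39,0],[12,-39,0],[12,-39,0],[12,-39,0],[12,-39,0]], twist=[[0,0,0],[0,0,0],[0,0,0],[0,0,0],[0,0,0]], claw=85)

```text
clock: 31.5
tcp_pos: [0.4955, -0.0778, 0.3508]
orientation: [0.001, -0.0, 1.0, 0.0]
wrist_force: [1.3, -0.9, 0.5]
finger_gap: 0.0846
```

Run:
```python
from h import *
s=env.snapshot("side");d=env.snapshot("top")
go((.56,-.344,.34))
cv2.imwrite("pics/s30.png",s["color"]);cv2.imwrite("pics/t30.png",d["color"])
crop(d,90,150,270,360,3,"t30c.png")
```

```text
t 31.6 pos [ 0.4941 -0.0831  0.3506] delta tool mm [ -68.7 -260.1   11.4] yawY 89.39 zdir [ 6.0e-04 -2.8e-03 -1.0e+00] F [ 0.8 -0.3  0. ] gap 0.0847
```

View pics/s30.png

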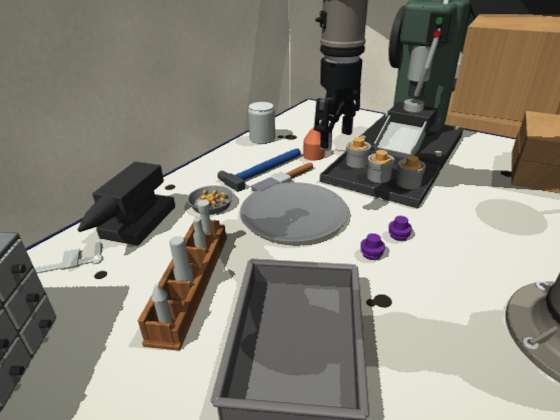

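View pics/t30c.png

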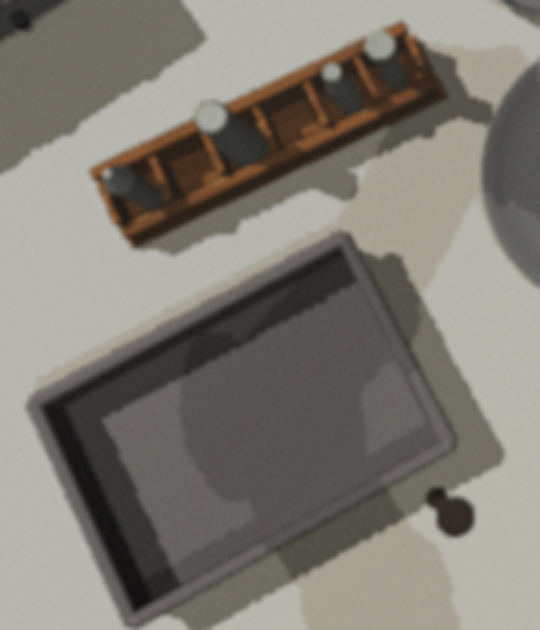

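The die stands in its slot again and no sleeve has moved. Next I'm measuring the tote's new pose and the sleeve centres.

```bash
cat > tote.py <<'E'
from h import *
def tote(px):
    P=ray(d,px,.052)[:,:2]; c=P.mean(0)
    y=(P[0]+P[3]-P[1]-P[2]); y/=np.linalg.norm(y); x=np.array([y[1],-y[0]])
    print("c",c.round(4),"sizes",[np.linalg.norm(P[i]-P[(i+1)%4]).round(3) for i in range(4)],"x dir deg",np.degrees(np.arctan2(x[1],x[0])).round(1))
    for k in(-.08,0,.08): print(k,(c+k*y).round(4))
d=env.snapshot("top")
E
python3 - <<'E'
from tote import *
def c(p,k=3): return [90+(p[0]+.5)/k-.5,150+(p[1]+.5)/k-.5]
tote([c(p) for p in [(32,402),(345,235),(452,443),(130,620)]])
E
```

```text
c [0.3759 0.2596] sizes [np.float64(0.271), np.float64(0.185), np.float64(0.271), np.float64(0.183)] x dir deg 27.7
-0.08 [0.4131 0.1887]
0 [0.3759 0.2596]
0.08 [0.3387 0.3304]
```

Request:
servo_tool(delta_pos=[[-9,-37,0],[-9,-37,0],[-9,-37,0],[-9,-37,0],[-9,-37,0]], twist=[[0,0,0.002],[0,0,0],[0,0,0],[0,0,0],[0,0,0]])

```text
clock: 32.07
tcp_pos: [0.5424, -0.2613, 0.3504]
orientation: [0.001, -0.0, 1.0, 0.0]
wrist_force: [0.6, -0.4, -0.2]
finger_gap: 0.0851
```

Request:
servo_tool(delta_pos=[[-10,-37,0],[-10,-32,0],[0,0,15],[0,0,0],[0,0,0]], twist=[[0,0,0],[0,0,0],[0,0,0],[0,0,0],[0,0,0]])

```text
clock: 32.48
tcp_pos: [0.5615, -0.3284, 0.3339]
orientation: [-0.001, -0.0, 1.0, 0.001]
wrist_force: [0.1, 0.7, 0.6]
finger_gap: 0.0852
```

Run:
```python
from h import *
s=env.snapshot("side");d=env.snapshot("top")
go((.5595,-.3445,.2))
crop(s,310,60,430,180,5,"s31c.png")
```

```text
t 32.58 pos [ 0.5617 -0.328   0.3351] delta tool mm [  2.3 -16.7 135.1] yawY 90.07 zdir [ 6.0e-04  1.2e-03 -1.0e+00] F [ 0.1  0.9 -0.3] gap 0.0851
```

View pics/s31c.png

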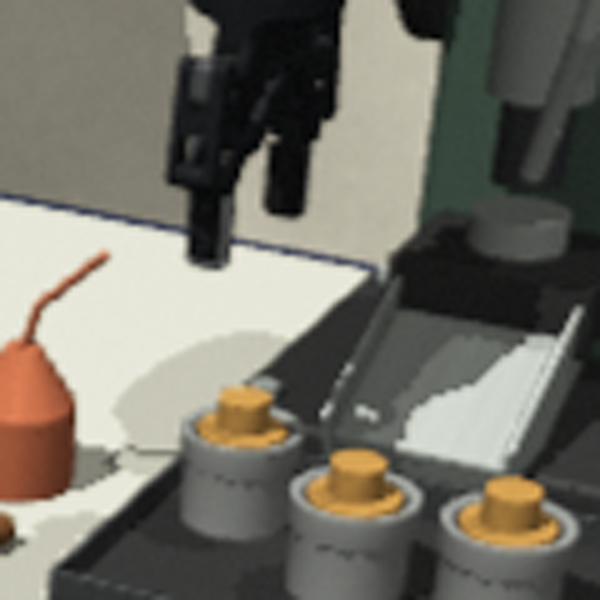

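Request:
servo_tool(delta_pos=[[2.3,-16.5,10],[0,0,35],[0,0,25],[0,0,0],[0,0,0]], twist=[[0,0,0],[0,0,0],[0,0,0],[0,0,0],[0,0,0]])

```text
clock: 33.0
tcp_pos: [0.5588, -0.345, 0.2646]
orientation: [-0.001, -0.0, 1.0, 0.001]
wrist_force: [0.2, 0.6, 0.2]
finger_gap: 0.0847
```

Run:
```python
from h import *
s=env.snapshot("side");d=env.snapshot("top")
go((.5595,-.3445,.2))
crop(s,310,60,430,180,5,"s32c.png")
crop(d,380,160,480,260,6,"t32c.png")
```

```text
t 33.1 pos [ 0.5596 -0.3462  0.2669] delta tool mm [ 0.3  1.8 66.9] yawY 89.97 zdir [ 0.0028 -0.001  -1.    ] F [ 0.7 -0.4  0.5] gap 0.085
```

View pics/s32c.png

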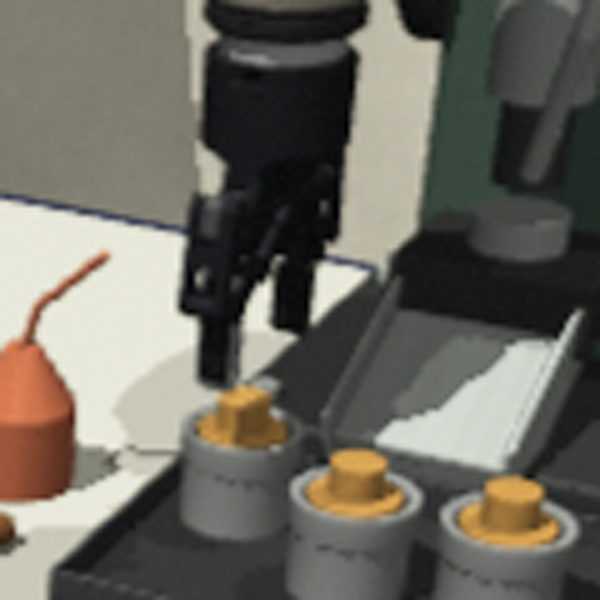

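View pics/t32c.png

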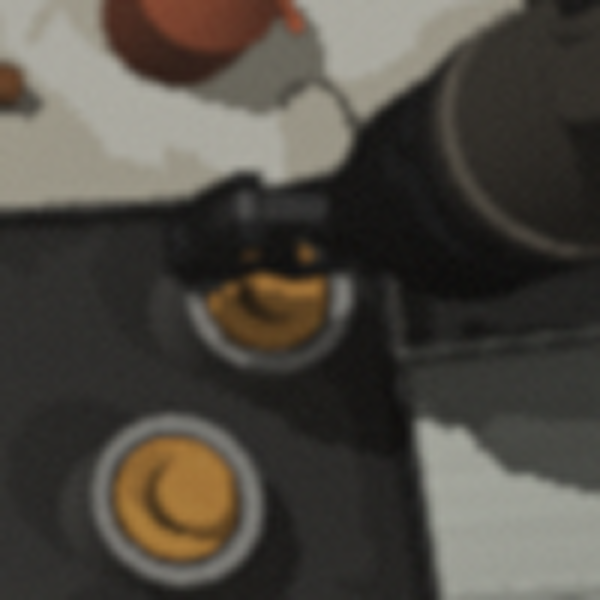

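The fingers straddle the far sleeve. Shifting +3 mm in y and descending.

Request:
servo_tool(delta_pos=[[0.3,3,0],[0,0,15],[0,0,15],[0,0,10],[0,0,0]], twist=[[0,0,0],[0,0,0],[0,0,0],[0,0,0],[0,0,0]])

```text
clock: 33.52
tcp_pos: [0.5579, -0.343, 0.2237]
orientation: [-0.001, 0.001, 1.0, 0.001]
wrist_force: [0.2, -0.5, 0.4]
finger_gap: 0.0851
```

Run:
```python
from h import *
s=env.snapshot("side")
go((.5595,-.3445,.2))
crop(s,320,90,410,180,6,"s33c.png")
```

```text
t 33.57 pos [ 0.5581 -0.3433  0.2246] delta tool mm [-1.4 -1.2 24.6] yawY 89.91 zdir [-7.e-04  5.e-04 -1.e+00] F [-0.5 -0.5  0.1] gap 0.0855
```

View pics/s33c.png

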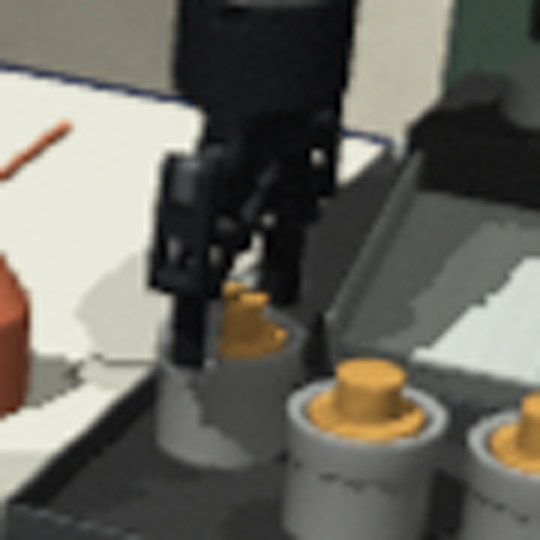

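Request:
servo_tool(delta_pos=[[-1,0,5],[0,0,8],[0,0,8],[0,0,3],[0,0,0]], twist=[[0,0,0],[0,0,0],[0,0,0],[0,0,0],[0,0,0]])

```text
clock: 33.98
tcp_pos: [0.5587, -0.3434, 0.1994]
orientation: [-0.001, 0.001, 1.0, 0.0]
wrist_force: [0.7, 0.6, -0.5]
finger_gap: 0.085
```

Request:
servo_tool(delta_pos=[[0,0,0],[0,0,0],[0,0,0],[0,0,0],[0,0,0]], twist=[[0,0,0],[0,0,0],[0,0,0],[0,0,0],[0,0,0]], claw=50, grip_force=50)

```text
clock: 34.4
tcp_pos: [0.5593, -0.344, 0.2014]
orientation: [0.001, 0.001, 1.0, -0.0]
wrist_force: [-0.4, -0.6, 4.3]
finger_gap: 0.0647
```

Run:
```python
from h import *
s=env.snapshot("side")
go((.5595,-.3445,.2))
crop(s,320,90,410,180,6,"s34c.png")
```

```text
t 34.45 pos [ 0.5594 -0.344   0.2014] delta tool mm [-0.1 -0.5  1.4] yawY 89.88 zdir [ 1.1e-03 -8.0e-04 -1.0e+00] F [-0.6 -0.8  4.8] gap 0.0647
```

View pics/s34c.png

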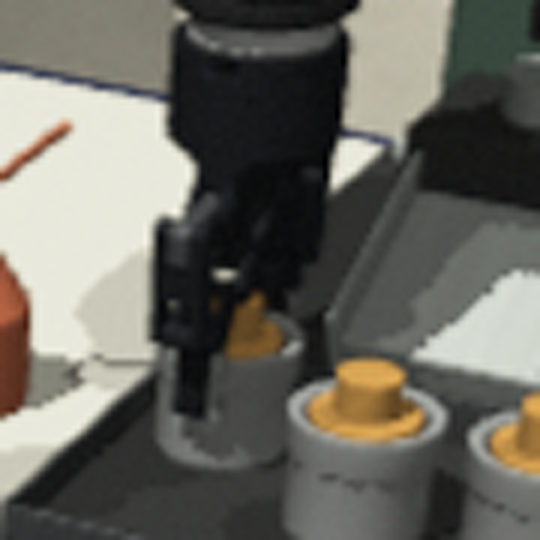

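The sleeve is gripped at 64.7 mm. Lifting and carrying it across at y+.

Request:
servo_tool(delta_pos=[[0,0,-15],[0,0,-30],[0,0,-35],[0,5,-30],[0,25,0]], twist=[[0,0,0],[0,0,0],[0,0,0],[0,0,0],[0,0,0]])

```text
clock: 34.87
tcp_pos: [0.5594, -0.3192, 0.3168]
orientation: [0.004, 0.004, 1.0, -0.004]
wrist_force: [2.0, -1.0, -3.1]
finger_gap: 0.0649
```

Run:
```python
from h import *
s=env.snapshot("side")
go((.5595,.1,.31))
crop(s,310,40,450,200,4,"s35c.png")
```

```text
t 34.92 pos [ 0.5604 -0.31    0.3134] delta tool mm [  1.2 409.9   3.9] yawY 89.97 zdir [ 0.0044  0.0014 -1.    ] F [-0.2  7.7 -7. ] gap 0.065
```

View pics/s35c.png

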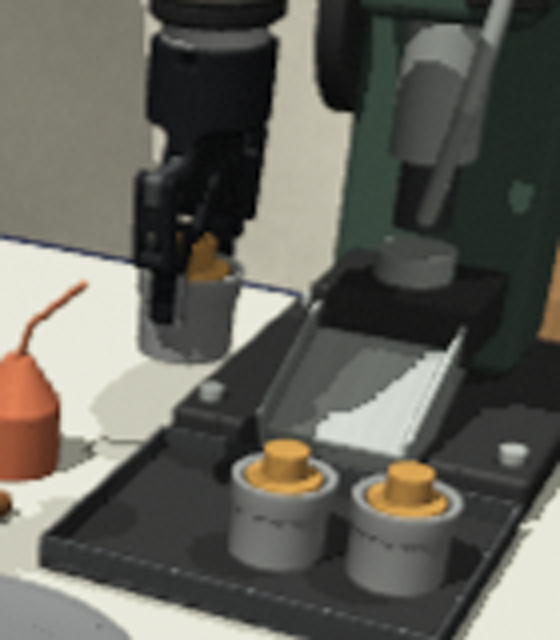

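Request:
servo_tool(delta_pos=[[0,30,0],[0,38,0],[0,39,0],[0,39,0],[0,39,0]], twist=[[0,0,0],[0,0,0],[0,0,0],[0,0,0],[0,0,0]])

```text
clock: 35.33
tcp_pos: [0.5585, -0.1265, 0.3093]
orientation: [-0.001, 0.001, 1.0, 0.0]
wrist_force: [0.5, 0.2, -4.8]
finger_gap: 0.0651
```

Request:
servo_tool(delta_pos=[[0,39,0],[0,39,0],[0,39,0],[0,39,0],[0,30,0]], twist=[[0,0,0],[0,0,0],[0,0,0],[0,0,0],[0,0,0]])

```text
clock: 35.75
tcp_pos: [0.5586, 0.0614, 0.3094]
orientation: [-0.001, -0.001, 1.0, 0.001]
wrist_force: [0.1, -0.2, -4.2]
finger_gap: 0.0648
```

Request:
servo_tool(delta_pos=[[0,0,0],[0,0,0],[0,0,0],[0,0,0],[0,0,0]], twist=[[0,0,0.12],[0,0,0.12],[0,0,0.12],[0,0,0.12],[0,0,0.12]])

```text
clock: 36.17
tcp_pos: [0.559, 0.0577, 0.3093]
orientation: [-0.001, 0.299, 0.954, -0.001]
wrist_force: [-0.1, -0.1, -4.1]
finger_gap: 0.0646
```

Request:
servo_tool(delta_pos=[[0,0,0],[0,0,0],[0,0,0],[0,0,0],[0,0,0]], twist=[[0,0,0.12],[0,0,0.12],[0,0,0.12],[0,0,0.12],[0,0,0.007]])

```text
clock: 36.58
tcp_pos: [0.5591, 0.0578, 0.3094]
orientation: [-0.001, 0.519, 0.854, -0.001]
wrist_force: [-0.1, 0.2, -4.8]
finger_gap: 0.065
```

Request:
servo_tool(delta_pos=[[0,0,0],[0,0,0]], twist=[[0,0,0],[0,0,0]])

```text
clock: 36.75
tcp_pos: [0.5595, 0.0576, 0.31]
orientation: [-0.001, 0.516, 0.856, -0.0]
wrist_force: [-0.0, -0.3, -4.7]
finger_gap: 0.0648
```

Run:
```python
from h import *
s=env.snapshot("side");d=env.snapshot("top")
go((.3493,.336,.31)); print(env.read_state()["joint_positions"].round(2))
cv2.imwrite("pics/t36.png",d["color"]);cv2.imwrite("pics/s36.png",s["color"])
```

```text
t 36.85 pos [0.5597 0.0574 0.3104] delta tool mm [344.5 -56.5   0.6] yawY 27.75 zdir [-6.e-04  1.e-04 -1.e+00] F [-0.  -1.  -4.9] gap 0.065
[-0.49  0.42  0.35  1.93 -0.19  0.82  0.45]
```

View pics/s36.png

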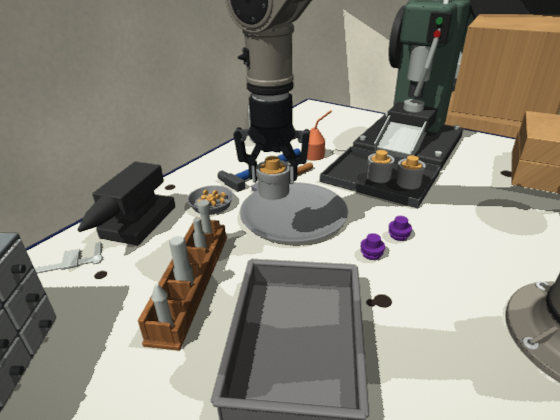

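View pics/t36.png

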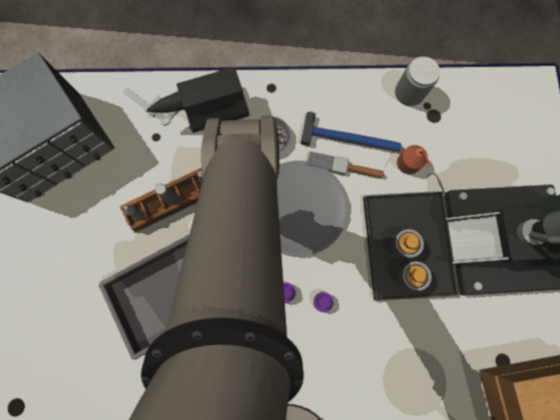

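The sleeve is held upright and the jaws now line up with the tote's short axis. Moving over the tote's far end.

Request:
servo_tool(delta_pos=[[38,-6,0],[38,-6,0],[38,-6,0],[38,-6,0],[38,-6,0]], twist=[[0,0,0],[0,0,0],[0,0,0],[0,0,0],[0,0,0]])

```text
clock: 37.27
tcp_pos: [0.444, 0.2128, 0.3109]
orientation: [0.0, 0.517, 0.856, 0.0]
wrist_force: [0.1, 0.4, -4.3]
finger_gap: 0.0648
```

Request:
servo_tool(delta_pos=[[38,-6,0],[38,-7,0],[38,-7,0],[38,-6,0],[0,0,0]], twist=[[0,0,0],[0,0,0],[0,0,0],[0,0,0],[0,0,0]])

```text
clock: 37.68
tcp_pos: [0.3466, 0.3412, 0.311]
orientation: [-0.002, 0.512, 0.859, 0.001]
wrist_force: [-0.2, 1.7, -3.9]
finger_gap: 0.065
```

Request:
servo_tool(delta_pos=[[0,0,0],[0,0,0]], twist=[[0,0,0],[0,0,0]])

```text
clock: 37.85
tcp_pos: [0.3519, 0.3341, 0.3107]
orientation: [0.0, 0.517, 0.856, -0.0]
wrist_force: [0.8, -1.3, -4.9]
finger_gap: 0.0648
```

Run:
```python
from h import *
s=env.snapshot("side");d=env.snapshot("top")
go((.3493,.336,.1985)); print(env.read_state()["joint_positions"].round(2))
cv2.imwrite("pics/t37.png",d["color"]);cv2.imwrite("pics/s37.png",s["color"])
```

```text
t 37.95 pos [0.3526 0.3332 0.3107] delta tool mm [  4.1  -1.7 112.2] yawY 27.51 zdir [ 2.e-04 -5.e-04 -1.e+00] F [ 0.8  0.1 -5.7] gap 0.0649
[-1.11  0.29  0.26  2.1  -0.11  0.76 -0.3 ]
```

View pics/s37.png

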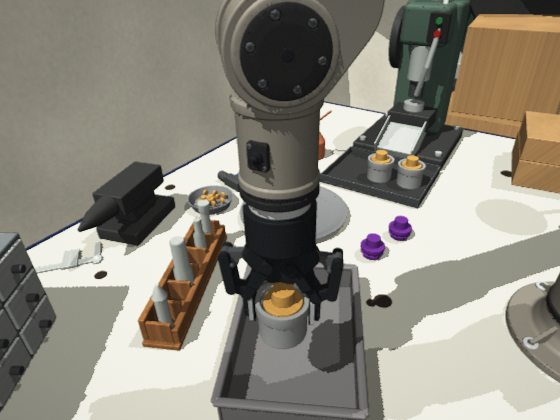

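View pics/t37.png

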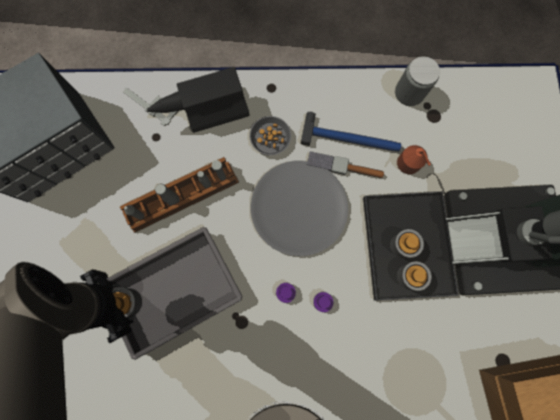

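Request:
servo_tool(delta_pos=[[4,-1.5,0],[0,0,25],[0,0,25],[0,0,10],[0,0,0]], twist=[[0,0,0],[0,0,0],[0,0,0],[0,0,0],[0,0,0]])

```text
clock: 38.37
tcp_pos: [0.3482, 0.336, 0.2487]
orientation: [-0.0, 0.518, 0.855, -0.003]
wrist_force: [-0.2, 0.5, -4.6]
finger_gap: 0.0648
```

Run:
```python
from h import *
s=env.snapshot("side");d=env.snapshot("top")
go((.3493,.336,.1985))
crop(s,180,150,400,410,2,"s38c.png"); crop(d,60,210,260,370,3,"t38c.png")
```

```text
t 38.47 pos [0.349  0.3371 0.251 ] delta tool mm [-1.1 -0.3 52.5] yawY 27.56 zdir [-1.e-04 -4.e-04 -1.e+00] F [ 0.7  0.9 -4.7] gap 0.0649
```

View pics/s38c.png

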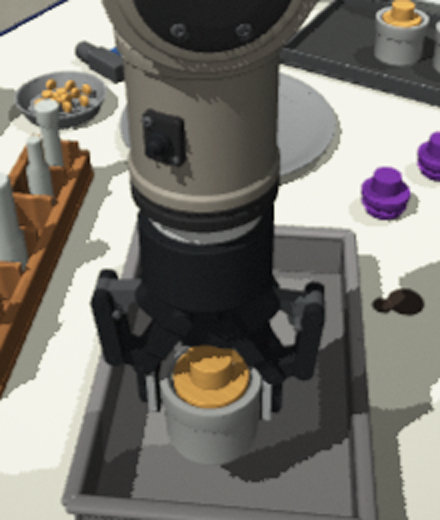

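View pics/t38c.png

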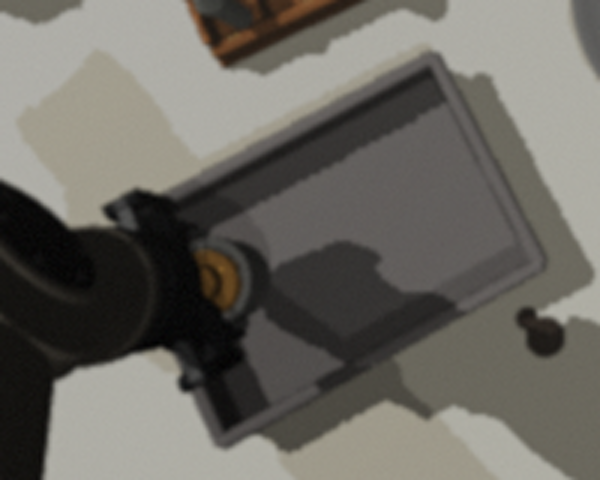

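Request:
servo_tool(delta_pos=[[0,0,20],[0,0,18],[0,0,10],[0,0,3],[0,0,0]], twist=[[0,0,0],[0,0,0],[0,0,0],[0,0,0],[0,0,0]])

```text
clock: 38.88
tcp_pos: [0.3488, 0.3374, 0.1999]
orientation: [-0.0, 0.518, 0.855, -0.0]
wrist_force: [-1.3, 0.9, -4.3]
finger_gap: 0.0647
```

Request:
servo_tool(delta_pos=[[0,0,1.5],[0,0,1],[0,0,0]], twist=[[0,0,0],[0,0,0],[0,0,0]])

```text
clock: 39.13
tcp_pos: [0.3488, 0.3376, 0.1978]
orientation: [0.0, 0.518, 0.855, 0.001]
wrist_force: [-0.6, -0.0, -4.5]
finger_gap: 0.0647
```

Almost at the floor. Lowering until contact, then releasing.

Request:
servo_tool(delta_pos=[[0,0,1],[0,0,1],[0,0,0]], twist=[[0,0,0],[0,0,0],[0,0,0]])

```text
clock: 39.38
tcp_pos: [0.3489, 0.3375, 0.1963]
orientation: [-0.0, 0.518, 0.855, 0.0]
wrist_force: [-1.4, -2.1, 9.0]
finger_gap: 0.0652
```

Request:
servo_tool(delta_pos=[[0,0,0],[0,0,0],[0,0,0],[0,0,0]], twist=[[0,0,0],[0,0,0],[0,0,0],[0,0,0]], claw=80)

```text
clock: 39.72
tcp_pos: [0.3487, 0.3374, 0.1953]
orientation: [0.0, 0.518, 0.855, 0.0]
wrist_force: [0.6, 0.1, 0.5]
finger_gap: 0.0799
```

Request:
servo_tool(delta_pos=[[0,0,-20],[0,0,-35],[0,0,-40],[0,0,-20],[0,0,0]], twist=[[0,0,0],[0,0,0],[0,0,0],[0,0,0],[0,0,0]])

```text
clock: 40.13
tcp_pos: [0.3499, 0.3384, 0.3146]
orientation: [0.0, 0.518, 0.855, 0.004]
wrist_force: [0.5, 0.3, -0.6]
finger_gap: 0.08
```

Run:
```python
from h import *
s=env.snapshot("side");d=env.snapshot("top")
go((.56,.06,.31))
crop(s,180,150,400,410,2,"s39c.png"); crop(d,60,210,260,370,3,"t39c.png")
```

```text
t 40.23 pos [0.3486 0.3375 0.3108] delta tool mm [-343.9   58.6    0.5] yawY 27.63 zdir [ 0.001   0.0019 -1.    ] F [-1.1  0.7 -0.7] gap 0.0801
```

View pics/s39c.png

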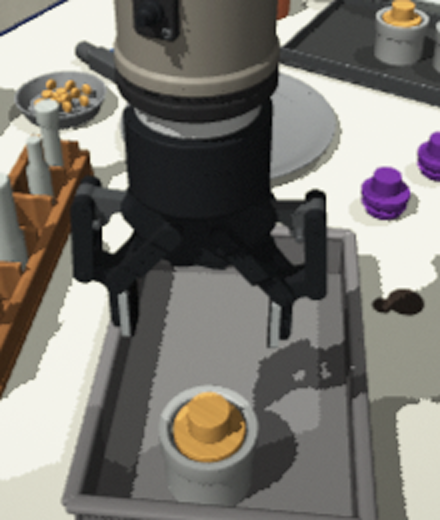

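View pics/t39c.png

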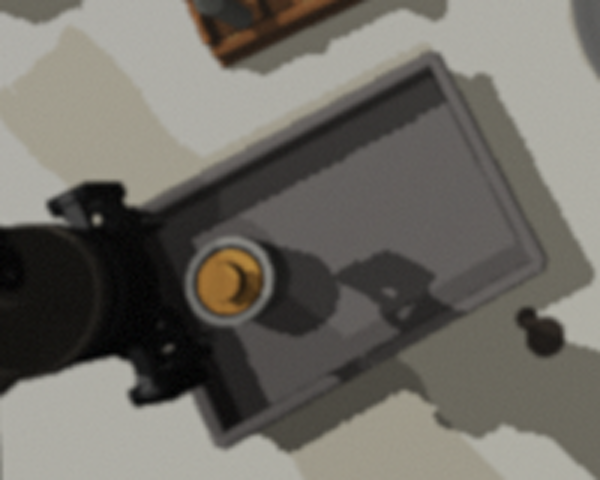

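The first sleeve stands upright in the tote, capped. Going back for the middle one.

Request:
servo_tool(delta_pos=[[-38,6,0],[-38,6,0],[-38,6,0],[-38,6,0],[-38,6,0]], twist=[[0,0,0],[0,0,0],[0,0,0],[0,0,0],[0,0,0]], claw=85)

```text
clock: 40.65
tcp_pos: [0.4634, 0.1811, 0.3085]
orientation: [-0.001, 0.518, 0.856, -0.001]
wrist_force: [0.7, 0.3, 0.2]
finger_gap: 0.085
```

Request:
servo_tool(delta_pos=[[-38,6,0],[-38,6,0],[-38,6,0],[0,0,0],[0,0,0]], twist=[[0,0,0],[0,0,0],[0,0,0],[0,0,-0.12],[0,0,-0.12]])

```text
clock: 41.07
tcp_pos: [0.5326, 0.0872, 0.3082]
orientation: [-0.001, 0.412, 0.911, -0.002]
wrist_force: [-0.7, 1.1, -0.4]
finger_gap: 0.0852
```

Request:
servo_tool(delta_pos=[[0,0,0],[0,0,0],[0,0,0],[0,0,0],[0,0,0]], twist=[[0,0,-0.12],[0,0,-0.12],[0,0,-0.12],[0,0,-0.12],[0,0,-0.12]])

```text
clock: 41.48
tcp_pos: [0.5313, 0.09, 0.3081]
orientation: [-0.002, 0.121, 0.993, -0.001]
wrist_force: [-0.0, -0.5, -0.8]
finger_gap: 0.0849
```

Request:
servo_tool(delta_pos=[[0,0,0],[0,0,0],[0,0,0],[0,0,0]], twist=[[0,0,-0.12],[0,0,-0.12],[0,0,-0.01],[0,0,0]])

```text
clock: 41.82
tcp_pos: [0.5316, 0.0899, 0.3087]
orientation: [-0.001, 0.001, 1.0, -0.0]
wrist_force: [0.3, -0.1, -0.2]
finger_gap: 0.0853
```

Run:
```python
from h import *
s=env.snapshot("side");d=env.snapshot("top")
go((.477,-.299,.31))
cv2.imwrite("pics/t40.png",d["color"]);crop(s,310,120,450,220,5,"s40c.png")
```

```text
t 41.92 pos [0.5317 0.0901 0.3093] delta tool mm [  53.9 -389.2   -0.5] yawY 89.88 zdir [-1.6e-03 -4.0e-04 -1.0e+00] F [-0.1  0.4 -0.4] gap 0.0849
```

View pics/t40.png

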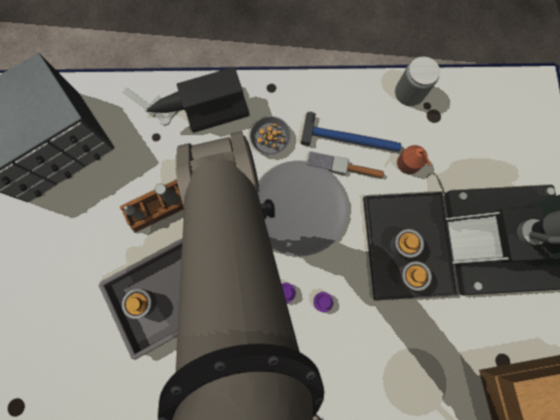

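View pics/s40c.png

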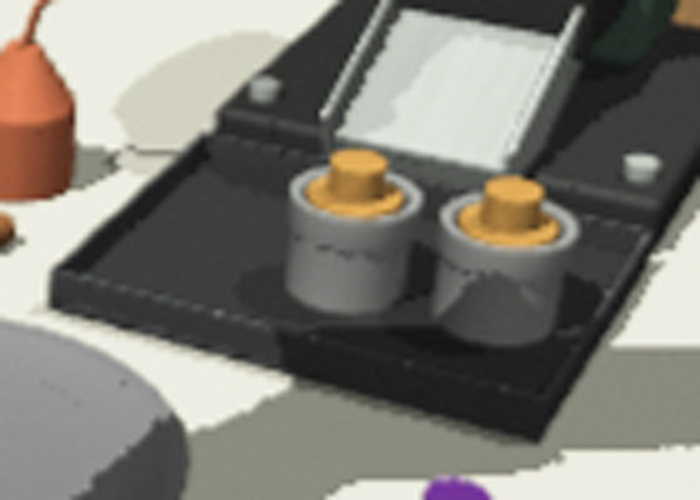

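Request:
servo_tool(delta_pos=[[5,-39,0],[5,-39,0],[5,-39,0],[5,-39,0],[5,-39,0]], twist=[[0,0,0],[0,0,0],[0,0,0],[0,0,0],[0,0,0]])

```text
clock: 42.33
tcp_pos: [0.5066, -0.1064, 0.31]
orientation: [-0.0, 0.0, 1.0, 0.0]
wrist_force: [0.9, -0.0, -0.4]
finger_gap: 0.0851
```

Request:
servo_tool(delta_pos=[[6,-39,0],[6,-39,0],[6,-39,0],[6,-39,0],[6,-35,0]], twist=[[0,0,0],[0,0,0],[0,0,0],[0,0,0],[0,0,0]])

```text
clock: 42.75
tcp_pos: [0.4767, -0.2982, 0.31]
orientation: [-0.0, 0.001, 1.0, -0.0]
wrist_force: [1.4, -0.5, 0.8]
finger_gap: 0.0852
```

Request:
servo_tool(delta_pos=[[0,0,20],[0,0,20],[0,0,0],[0,0,0]], twist=[[0,0,0],[0,0,0],[0,0,0],[0,0,0]])

```text
clock: 43.08
tcp_pos: [0.4771, -0.2954, 0.2693]
orientation: [-0.001, -0.0, 1.0, 0.001]
wrist_force: [0.1, 0.3, 0.7]
finger_gap: 0.0847
```

Run:
```python
from h import *
s=env.snapshot("side")
go((.477,-.300,.2))
crop(s,330,70,450,190,5,"s41c.png")
```

```text
t 43.13 pos [ 0.4777 -0.2955  0.2703] delta tool mm [ 0.7 -4.5 70.3] yawY 90.05 zdir [-7.e-04  3.e-04 -1.e+00] F [-0.2 -0.1  0.7] gap 0.0849
```

View pics/s41c.png

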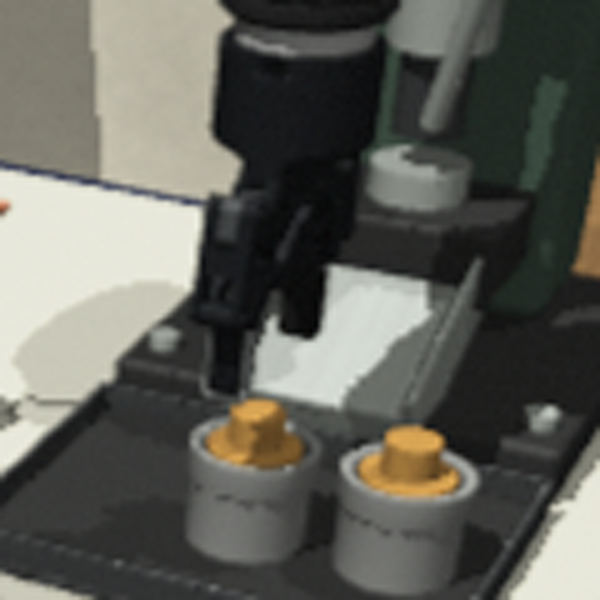

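Request:
servo_tool(delta_pos=[[0.5,-3.5,0],[0,0,15],[0,0,15],[0,0,14],[0,0,0]], twist=[[0,0,0],[0,0,0],[0,0,0],[0,0,0],[0,0,0]])

```text
clock: 43.55
tcp_pos: [0.4767, -0.2988, 0.2251]
orientation: [-0.001, -0.001, 1.0, 0.0]
wrist_force: [-0.5, -0.1, 1.1]
finger_gap: 0.0851
```

Run:
```python
from h import *
s=env.snapshot("side")
go((.477,-.300,.2))
crop(s,340,90,430,180,6,"s42c.png")
```

```text
t 43.6 pos [ 0.477  -0.2991  0.2262] delta tool mm [-0.  -0.9 26.2] yawY 90.09 zdir [-9.e-04  5.e-04 -1.e+00] F [-0.3  0.4  0.4] gap 0.0852
```

View pics/s42c.png

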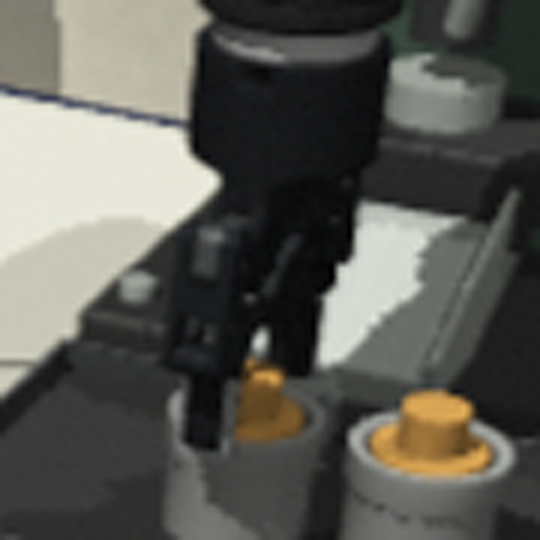

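The fingers straddle the middle sleeve with no contact force. Continuing down and gripping.

Request:
servo_tool(delta_pos=[[0,0,6],[0,0,8],[0,0,8],[0,0,4],[0,0,0]], twist=[[0,0,0],[0,0,0],[0,0,0],[0,0,0],[0,0,0]])

```text
clock: 44.02
tcp_pos: [0.4766, -0.2991, 0.1991]
orientation: [-0.001, -0.001, 1.0, 0.0]
wrist_force: [0.7, -0.2, 0.3]
finger_gap: 0.0849
```

Request:
servo_tool(delta_pos=[[0,0,0],[0,0,0],[0,0,0],[0,0,0],[0,0,0]], twist=[[0,0,0],[0,0,0],[0,0,0],[0,0,0],[0,0,0]], claw=50, grip_force=50)

```text
clock: 44.43
tcp_pos: [0.4771, -0.2998, 0.2009]
orientation: [0.0, -0.0, 1.0, -0.0]
wrist_force: [-1.1, 0.0, 5.5]
finger_gap: 0.0639
```

Request:
servo_tool(delta_pos=[[0,0,-15],[0,0,-30],[0,0,-35],[0,0,-30],[0,0,0]], twist=[[0,0,0],[0,0,0],[0,0,0],[0,0,0],[0,0,0]])

```text
clock: 44.85
tcp_pos: [0.4784, -0.3004, 0.3154]
orientation: [0.004, -0.0, 1.0, -0.002]
wrist_force: [1.7, -1.4, -3.6]
finger_gap: 0.0644
```

Run:
```python
from h import *
s=env.snapshot("side");d=env.snapshot("top")
go((.54,.08,.31))
crop(s,310,40,450,200,4,"s43c.png"); crop(d,90,150,270,360,3,"t43c.png")
```

```text
t 44.95 pos [ 0.477  -0.2991  0.3105] delta tool mm [-63.6 379.    0.5] yawY 90.09 zdir [ 1.3e-03 -2.0e-04 -1.0e+00] F [-0.5  0.3 -5.2] gap 0.0645
```

View pics/s43c.png

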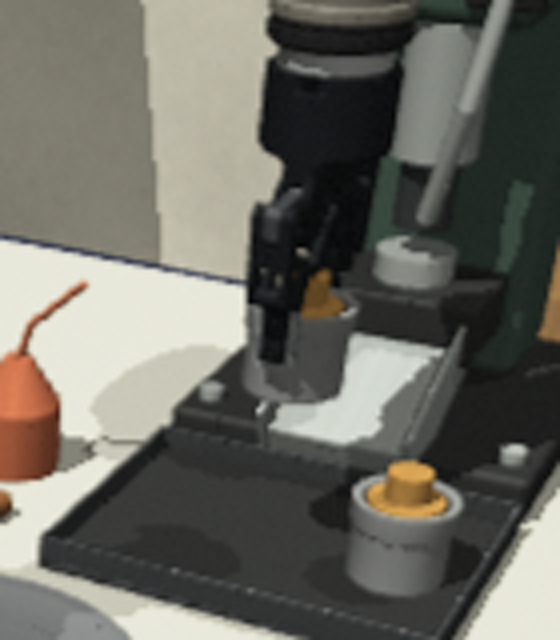

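View pics/t43c.png

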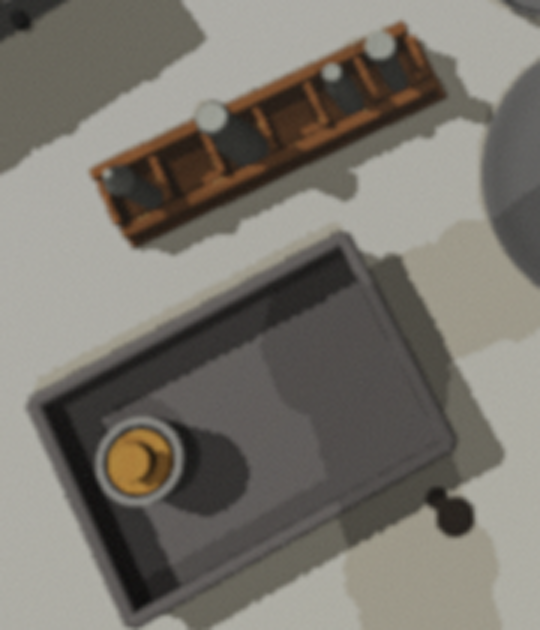

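The second sleeve is held upright, and the tote and first sleeve are unmoved.

Request:
servo_tool(delta_pos=[[-6,36,0],[-6,38,0],[-6,38,0],[-6,38,0],[-6,38,0]], twist=[[0,0,0],[0,0,0],[0,0,0],[0,0,0],[0,0,0]])

```text
clock: 45.37
tcp_pos: [0.5056, -0.1093, 0.3078]
orientation: [-0.002, -0.001, 1.0, 0.0]
wrist_force: [1.0, 0.7, -4.1]
finger_gap: 0.0646
```

Request:
servo_tool(delta_pos=[[-6,38,0],[-6,38,0],[-6,38,0],[-6,38,0],[-6,30,0]], twist=[[0,0,0],[0,0,0],[0,0,0],[0,0,0],[0,0,0]])

```text
clock: 45.78
tcp_pos: [0.5352, 0.0742, 0.3077]
orientation: [-0.002, -0.002, 1.0, 0.0]
wrist_force: [1.0, -0.4, -4.1]
finger_gap: 0.0644
```

Request:
servo_tool(delta_pos=[[0,0,0],[0,0,0],[0,0,0],[0,0,0],[0,0,0]], twist=[[0,0,0.12],[0,0,0.12],[0,0,0.12],[0,0,0.12],[0,0,0.12]])

```text
clock: 46.2
tcp_pos: [0.5353, 0.0708, 0.3075]
orientation: [-0.002, 0.298, 0.955, -0.001]
wrist_force: [0.2, -0.3, -4.6]
finger_gap: 0.0645
```

Request:
servo_tool(delta_pos=[[0,0,0],[0,0,0],[0,0,0],[0,0,0],[0,0,0]], twist=[[0,0,0.12],[0,0,0.12],[0,0,0.12],[0,0,0.12],[0,0,0.01]])

```text
clock: 46.62
tcp_pos: [0.5354, 0.0709, 0.3078]
orientation: [-0.001, 0.52, 0.854, -0.002]
wrist_force: [-0.3, -0.6, -3.9]
finger_gap: 0.0643
```

Request:
servo_tool(delta_pos=[[0,0,0],[0,0,0]], twist=[[0,0,0],[0,0,0]])

```text
clock: 46.78
tcp_pos: [0.536, 0.0708, 0.309]
orientation: [-0.001, 0.516, 0.856, -0.001]
wrist_force: [0.9, 0.5, -5.7]
finger_gap: 0.0641
```

Run:
```python
from h import *
go((.3865,.2652,.31))
```

```text
t 46.78 pos [0.536  0.0708 0.309 ] delta tool mm [241.7 -41.4  -0.9] yawY 27.82 zdir [-2.4e-03 -8.0e-04 -1.0e+00] F [ 0.9  0.5 -5.7] gap 0.0641
```

Request:
servo_tool(delta_pos=[[36,-6,0],[36,-6,0],[36,-6,0],[36,-6,0],[36,-6,0]], twist=[[0,0,0],[0,0,0],[0,0,0],[0,0,0],[0,0,0]])

```text
clock: 47.2
tcp_pos: [0.4252, 0.2171, 0.31]
orientation: [-0.0, 0.517, 0.856, -0.0]
wrist_force: [-0.4, 0.5, -4.6]
finger_gap: 0.0645
```

Request:
servo_tool(delta_pos=[[36,-6,0],[25,-5,0],[0,0,0],[0,0,0],[0,0,0]], twist=[[0,0,0],[0,0,0],[0,0,0],[0,0,0],[0,0,0]])

```text
clock: 47.62
tcp_pos: [0.3887, 0.2647, 0.3101]
orientation: [0.0, 0.517, 0.856, -0.0]
wrist_force: [-0.3, -0.3, -4.6]
finger_gap: 0.064
```

Run:
```python
from h import *
s=env.snapshot("side")
go((.3865,.2652,.1975))
crop(s,180,120,400,410,2,"s44c.png")
```

```text
t 47.67 pos [0.3891 0.2642 0.3101] delta tool mm [  2.1  -1.8 112.6] yawY 27.59 zdir [ 1.e-04 -5.e-04 -1.e+00] F [-0.1 -0.8 -4.7] gap 0.0649
```

View pics/s44c.png

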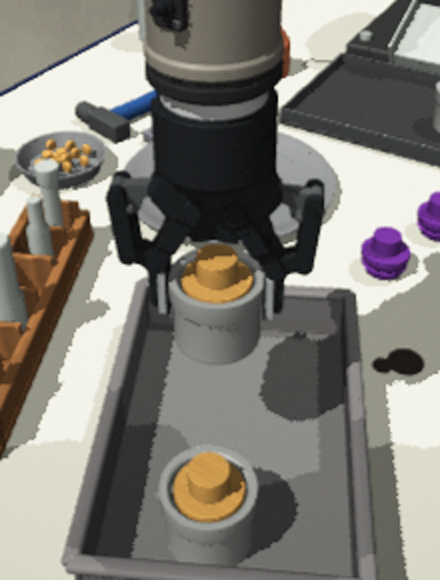

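Request:
servo_tool(delta_pos=[[1,-1.5,0],[0,0,30],[0,0,30],[0,0,25],[0,0,12]], twist=[[0,0,0],[0,0,0],[0,0,0],[0,0,0],[0,0,0]])

```text
clock: 48.08
tcp_pos: [0.3865, 0.2639, 0.2107]
orientation: [-0.0, 0.519, 0.855, -0.002]
wrist_force: [-0.2, -0.9, -4.8]
finger_gap: 0.0644
```

Request:
servo_tool(delta_pos=[[0,0,8],[0,0,4],[0,0,3],[0,0,2],[0,0,0]], twist=[[0,0,0],[0,0,0],[0,0,0],[0,0,0],[0,0,0]])

```text
clock: 48.5
tcp_pos: [0.3871, 0.2655, 0.1966]
orientation: [0.0, 0.518, 0.855, 0.001]
wrist_force: [-0.4, -0.1, -4.2]
finger_gap: 0.0642
```

Request:
servo_tool(delta_pos=[[0,0,1],[0,0,0.5],[0,0,0]], twist=[[0,0,0],[0,0,0],[0,0,0]])

```text
clock: 48.75
tcp_pos: [0.3871, 0.2656, 0.1959]
orientation: [0.0, 0.518, 0.855, 0.001]
wrist_force: [-1.0, -1.3, 5.4]
finger_gap: 0.0644
```

Request:
servo_tool(delta_pos=[[0,0,0],[0,0,0],[0,0,0],[0,0,0]], twist=[[0,0,0],[0,0,0],[0,0,0],[0,0,0]], claw=80)

```text
clock: 49.08
tcp_pos: [0.3869, 0.2656, 0.195]
orientation: [0.0, 0.518, 0.855, 0.0]
wrist_force: [0.8, -0.5, 0.6]
finger_gap: 0.0796
```

Request:
servo_tool(delta_pos=[[0,0,-20],[0,0,-35],[0,0,-40],[0,0,-20],[0,0,0]], twist=[[0,0,0],[0,0,0],[0,0,0],[0,0,0],[0,0,0]])

```text
clock: 49.5
tcp_pos: [0.3882, 0.2663, 0.314]
orientation: [0.001, 0.518, 0.855, 0.004]
wrist_force: [0.4, 0.1, -0.2]
finger_gap: 0.08
```

Request:
servo_tool(delta_pos=[[-38,6,0],[-38,6,0],[-38,6,0],[-38,6,0],[-38,6,0]], twist=[[0,0,0],[0,0,0],[0,0,0],[0,0,0],[0,0,0]], claw=85)

```text
clock: 49.92
tcp_pos: [0.5019, 0.1094, 0.3092]
orientation: [-0.0, 0.518, 0.856, -0.0]
wrist_force: [0.2, 1.1, -1.7]
finger_gap: 0.085
```

Request:
servo_tool(delta_pos=[[-20,6,0],[0,0,0],[0,0,0],[0,0,0],[0,0,0]], twist=[[0,0,0],[0,0,-0.12],[0,0,-0.12],[0,0,-0.12],[0,0,-0.12]])

```text
clock: 50.33
tcp_pos: [0.5158, 0.0958, 0.3089]
orientation: [-0.0, 0.297, 0.955, -0.0]
wrist_force: [-1.0, -0.1, 0.5]
finger_gap: 0.0851
```

Request:
servo_tool(delta_pos=[[0,0,0],[0,0,0],[0,0,0],[0,0,0],[0,0,0]], twist=[[0,0,-0.12],[0,0,-0.12],[0,0,-0.12],[0,0,-0.12],[0,0,-0.12]])

```text
clock: 50.75
tcp_pos: [0.5157, 0.0959, 0.309]
orientation: [-0.001, 0.001, 1.0, -0.0]
wrist_force: [0.2, -0.7, 0.1]
finger_gap: 0.0852
```

Request:
servo_tool(delta_pos=[[0,0,0],[0,0,0]], twist=[[0,0,-0.01],[0,0,0]])

```text
clock: 50.92
tcp_pos: [0.5158, 0.0958, 0.3092]
orientation: [-0.0, 0.001, 1.0, 0.0]
wrist_force: [0.4, -0.7, 0.8]
finger_gap: 0.0848
```

Run:
```python
from h import *
s=env.snapshot("side");d=env.snapshot("top")
go((.4008,-.311,.31))
cv2.imwrite("pics/s45.png",s["color"]); crop(d,360,180,460,300,5,"t45c.png")
```

```text
t 51.02 pos [0.5158 0.0959 0.3094] delta tool mm [ 114.2 -407.2   -0.5] yawY 89.88 zdir [-6.e-04 -1.e-04 -1.e+00] F [-0.4  0.7 -0.6] gap 0.0851
```

View pics/s45.png

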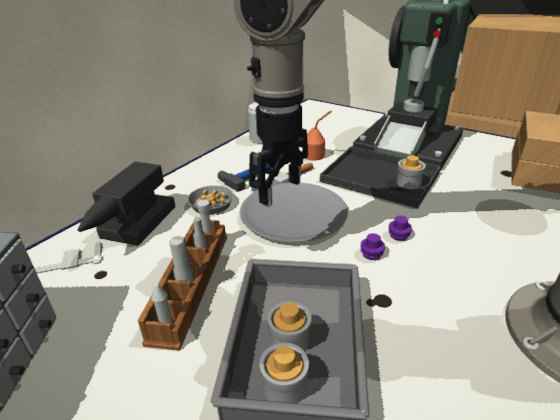

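View pics/t45c.png

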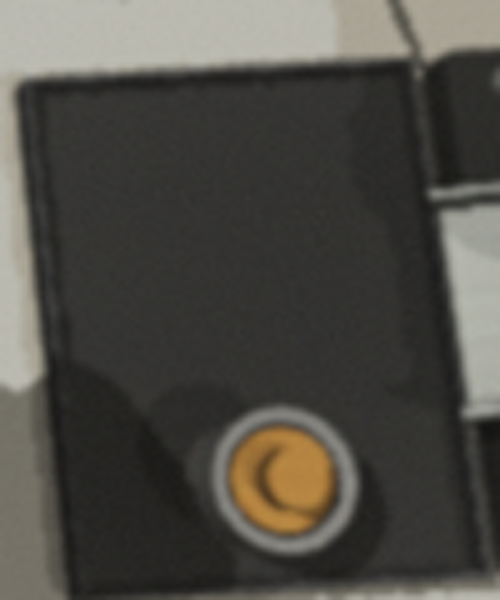

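Two sleeves now stand capped in the tote, and the third is unmoved at top crop (285,480). Going there.

Request:
servo_tool(delta_pos=[[10,-37,0],[10,-37,0],[10,-37,0],[10,-37,0],[10,-37,0]], twist=[[0,0,0],[0,0,0],[0,0,0],[0,0,0],[0,0,0]])

```text
clock: 51.43
tcp_pos: [0.4654, -0.0904, 0.3097]
orientation: [0.0, 0.0, 1.0, 0.0]
wrist_force: [0.2, 0.1, 0.2]
finger_gap: 0.0847
```

Request:
servo_tool(delta_pos=[[11,-37,0],[11,-37,0],[11,-37,0],[11,-37,0],[11,-37,0]], twist=[[0,0,0],[0,0,0],[0,0,0],[0,0,0],[0,0,0]])

```text
clock: 51.85
tcp_pos: [0.4106, -0.2757, 0.3098]
orientation: [0.0, 0.001, 1.0, -0.0]
wrist_force: [0.9, -0.1, -0.6]
finger_gap: 0.0851
```

Request:
servo_tool(delta_pos=[[9,-33,10],[0,0,30],[0,0,0],[0,0,0]], twist=[[0,0,0],[0,0,0],[0,0,0],[0,0,0]])

```text
clock: 52.18
tcp_pos: [0.4019, -0.3067, 0.2687]
orientation: [-0.002, 0.0, 1.0, 0.001]
wrist_force: [0.1, -0.5, -0.3]
finger_gap: 0.0853
```

Run:
```python
from h import *
s=env.snapshot("side")
go((.4008,-.311,.2))
crop(s,350,70,470,190,5,"s46c.png")
```

```text
t 52.23 pos [ 0.4027 -0.3065  0.2697] delta tool mm [ 1.8 -4.6 69.7] yawY 90.05 zdir [-1.1e-03  9.0e-04 -1.0e+00] F [ 0.5  0.8 -0.6] gap 0.0848
```

View pics/s46c.png

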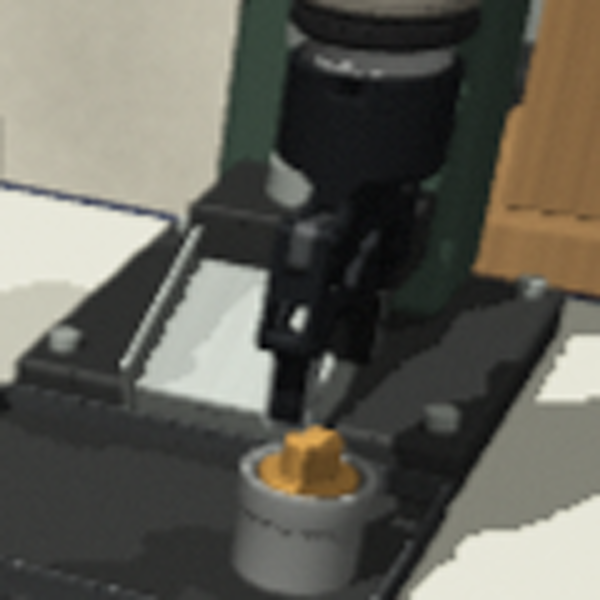

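Request:
servo_tool(delta_pos=[[1.5,-3.5,0],[0,0,15],[0,0,15],[0,0,14],[0,0,0]], twist=[[0,0,0],[0,0,0],[0,0,0],[0,0,0],[0,0,0]])

```text
clock: 52.65
tcp_pos: [0.4011, -0.3095, 0.2249]
orientation: [-0.001, -0.001, 1.0, 0.001]
wrist_force: [-0.0, 1.0, -0.5]
finger_gap: 0.0848
```

Run:
```python
from h import *
s=env.snapshot("side")
go((.4008,-.311,.2))
crop(s,370,90,460,190,6,"s47c.png")
```

```text
t 52.7 pos [ 0.4013 -0.3099  0.2259] delta tool mm [ 0.5 -1.1 25.9] yawY 90.14 zdir [-6.e-04  7.e-04 -1.e+00] F [-0.4  0.3  0.3] gap 0.0848
```

View pics/s47c.png

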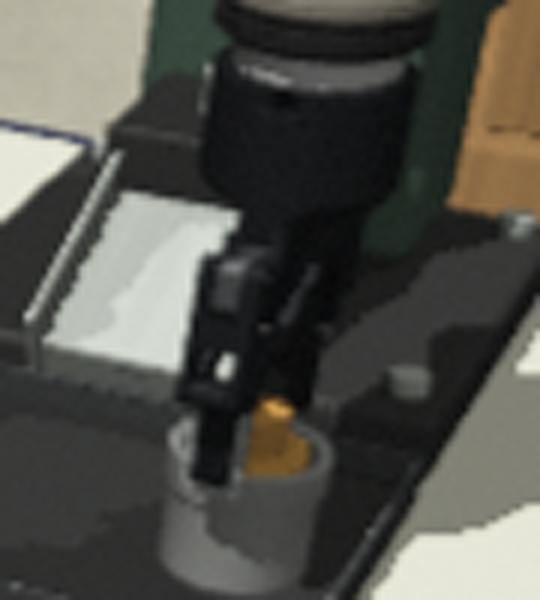

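The fingers straddle the last sleeve with no contact. Continuing.

Request:
servo_tool(delta_pos=[[0.5,-0.5,6],[0,0,8],[0,0,8],[0,0,4],[0,0,0]], twist=[[0,0,0],[0,0,0],[0,0,0],[0,0,0],[0,0,0]])

```text
clock: 53.12
tcp_pos: [0.4001, -0.3109, 0.1987]
orientation: [-0.001, -0.001, 1.0, 0.0]
wrist_force: [-0.8, 0.3, -0.5]
finger_gap: 0.0847
```

Request:
servo_tool(delta_pos=[[0,0,0],[0,0,0],[0,0,0],[0,0,0],[0,0,0]], twist=[[0,0,0],[0,0,0],[0,0,0],[0,0,0],[0,0,0]], claw=50, grip_force=50)

```text
clock: 53.53
tcp_pos: [0.4004, -0.3113, 0.2002]
orientation: [0.0, -0.0, 1.0, -0.0]
wrist_force: [-1.5, 0.9, 5.5]
finger_gap: 0.0638
```

Request:
servo_tool(delta_pos=[[0,0,-15],[0,0,-30],[0,0,-35],[0,0,-30],[0,0,0]], twist=[[0,0,0],[0,0,0],[0,0,0],[0,0,0],[0,0,0]])

```text
clock: 53.95
tcp_pos: [0.4017, -0.3124, 0.3145]
orientation: [0.004, -0.0, 1.0, -0.002]
wrist_force: [0.2, 0.1, -3.5]
finger_gap: 0.0636
```

Run:
```python
from h import *
s=env.snapshot("side");d=env.snapshot("top")
go((.54,.04,.31))
crop(s,330,40,470,200,4,"s48c.png"); crop(d,90,150,270,360,3,"t48c.png")
```

```text
t 54.05 pos [ 0.4005 -0.3109  0.3101] delta tool mm [-1.401e+02  3.507e+02  1.000e-01] yawY 90.09 zdir [ 1.6e-03 -5.0e-04 -1.0e+00] F [ 0.7  1.5 -4.8] gap 0.0641
```

View pics/s48c.png

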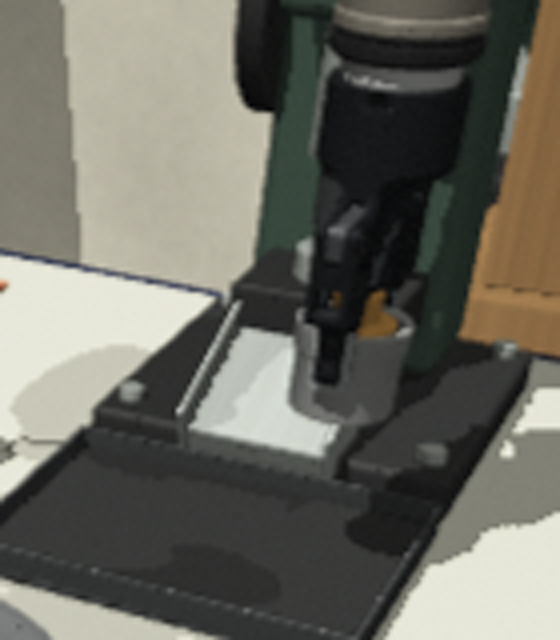

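View pics/t48c.png

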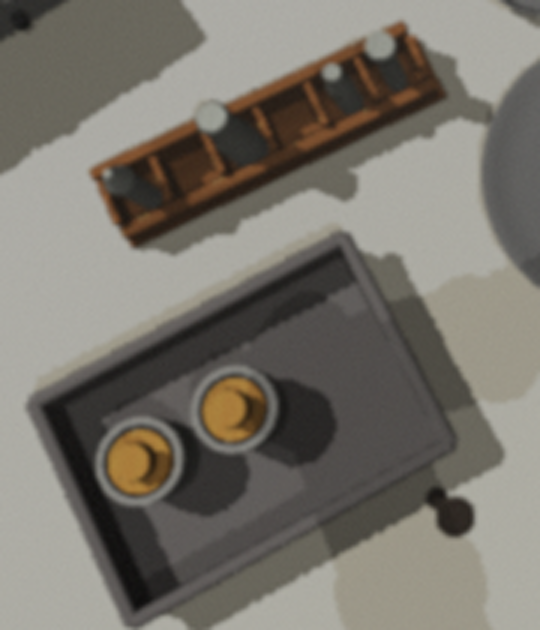

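Request:
servo_tool(delta_pos=[[-14,35,0],[-14,35,0],[-14,35,0],[-14,35,0],[-14,35,0]], twist=[[0,0,0],[0,0,0],[0,0,0],[0,0,0],[0,0,0]])

```text
clock: 54.47
tcp_pos: [0.4695, -0.134, 0.3075]
orientation: [-0.002, -0.001, 1.0, 0.0]
wrist_force: [0.7, -0.4, -5.1]
finger_gap: 0.064
```

Request:
servo_tool(delta_pos=[[-14,35,0],[-14,35,0],[-14,35,0],[-14,35,0],[-14,30,0]], twist=[[0,0,0],[0,0,0],[0,0,0],[0,0,0],[0,0,0]])

```text
clock: 54.88
tcp_pos: [0.5393, 0.0369, 0.3071]
orientation: [-0.002, -0.001, 1.0, 0.0]
wrist_force: [0.1, -0.6, -4.7]
finger_gap: 0.0634
```

Request:
servo_tool(delta_pos=[[0,0,0],[0,0,0],[0,0,0],[0,0,0],[0,0,0]], twist=[[0,0,0.12],[0,0,0.12],[0,0,0.12],[0,0,0.12],[0,0,0.12]])

```text
clock: 55.3
tcp_pos: [0.5389, 0.0341, 0.307]
orientation: [-0.002, 0.298, 0.955, -0.001]
wrist_force: [-0.0, -0.6, -5.6]
finger_gap: 0.0634
```

Request:
servo_tool(delta_pos=[[0,0,0],[0,0,0],[0,0,0],[0,0,0],[0,0,0]], twist=[[0,0,0.12],[0,0,0.12],[0,0,0.12],[0,0,0.12],[0,0,0.01]])

```text
clock: 55.72
tcp_pos: [0.5389, 0.0343, 0.3072]
orientation: [-0.002, 0.52, 0.854, -0.002]
wrist_force: [0.2, 0.2, -4.8]
finger_gap: 0.0635
```

Request:
servo_tool(delta_pos=[[0,0,0],[0,0,0]], twist=[[0,0,0],[0,0,0]])

```text
clock: 55.88
tcp_pos: [0.5395, 0.0342, 0.3084]
orientation: [-0.001, 0.516, 0.856, -0.001]
wrist_force: [0.7, 0.3, -4.1]
finger_gap: 0.0639
```

Run:
```python
from h import *
go((.4237,.1943,.31))
```

```text
t 55.88 pos [0.5395 0.0342 0.3084] delta tool mm [195.7 -27.7  -1.4] yawY 27.82 zdir [-2.3e-03 -7.0e-04 -1.0e+00] F [ 0.7  0.3 -4.1] gap 0.0639
```

Request:
servo_tool(delta_pos=[[36,-5,0],[36,-5,0],[36,-5,0],[36,-5,0],[32,-5,0]], twist=[[0,0,0],[0,0,0],[0,0,0],[0,0,0],[0,0,0]])

```text
clock: 56.3
tcp_pos: [0.4347, 0.1799, 0.3094]
orientation: [-0.0, 0.516, 0.856, -0.0]
wrist_force: [0.7, 1.3, -4.6]
finger_gap: 0.0639
```

Request:
servo_tool(delta_pos=[[17,-3,0],[0,0,0],[0,0,0],[0,0,0]], twist=[[0,0,0],[0,0,0],[0,0,0],[0,0,0]])

```text
clock: 56.63
tcp_pos: [0.4261, 0.1914, 0.3097]
orientation: [0.0, 0.518, 0.856, -0.0]
wrist_force: [0.9, 0.4, -4.2]
finger_gap: 0.0635
```

Run:
```python
from h import *
s=env.snapshot("side")
go((.4237,.1943,.1975))
crop(s,180,120,400,410,2,"s49c.png")
```

```text
t 56.68 pos [0.4263 0.1911 0.3097] delta tool mm [  4.1  -0.9 112.2] yawY 27.58 zdir [ 4.e-04 -4.e-04 -1.e+00] F [ 0.3 -0.1 -4.3] gap 0.0639
```

View pics/s49c.png

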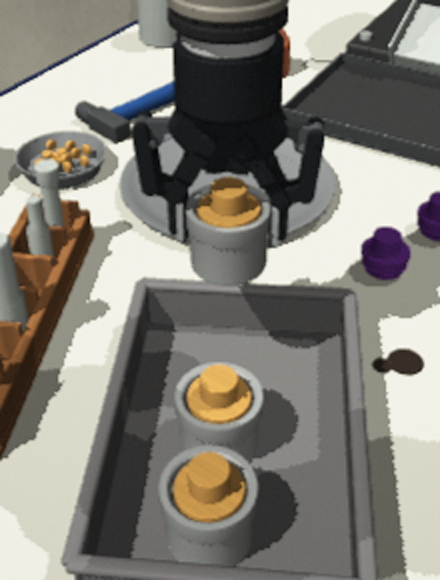

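Request:
servo_tool(delta_pos=[[2.5,-0.5,0],[0,0,30],[0,0,20],[0,0,0],[0,0,0]], twist=[[0,0,0],[0,0,0],[0,0,0],[0,0,0],[0,0,0]])

```text
clock: 57.1
tcp_pos: [0.4242, 0.1932, 0.2592]
orientation: [-0.0, 0.519, 0.855, -0.001]
wrist_force: [0.7, 0.2, -4.2]
finger_gap: 0.0639
```

Run:
```python
from h import *
s=env.snapshot("side");d=env.snapshot("top")
go((.4237,.1943,.1975))
crop(s,180,120,400,410,2,"s50c.png");crop(d,60,190,260,370,3,"t50c.png")
```

```text
t 57.2 pos [0.4249 0.1939 0.2606] delta tool mm [ 1.  -1.  63.1] yawY 27.56 zdir [ 1.2e-03  6.0e-04 -1.0e+00] F [ 0.6  0.6 -4.3] gap 0.0639
```

View pics/s50c.png

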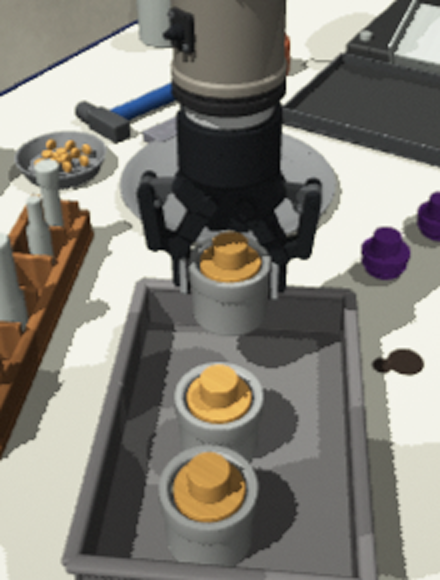

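View pics/t50c.png

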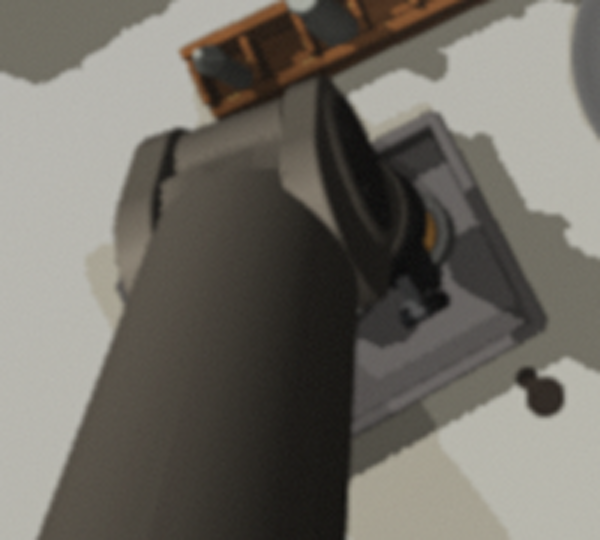

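The sleeve is inside the tote's near end, clear of its walls. Lowering to the floor and releasing.

Request:
servo_tool(delta_pos=[[0,0,20],[0,0,20],[0,0,14],[0,0,6],[0,0,0]], twist=[[0,0,0],[0,0,0],[0,0,0],[0,0,0],[0,0,0]])

```text
clock: 57.62
tcp_pos: [0.4244, 0.1941, 0.1997]
orientation: [-0.0, 0.518, 0.855, -0.0]
wrist_force: [-0.2, -0.4, -3.7]
finger_gap: 0.064
```

Request:
servo_tool(delta_pos=[[0,0,2],[0,0,1],[0,0,1],[0,0,0]], twist=[[0,0,0],[0,0,0],[0,0,0],[0,0,0]])

```text
clock: 57.95
tcp_pos: [0.4244, 0.1942, 0.1962]
orientation: [0.0, 0.518, 0.855, 0.001]
wrist_force: [-0.4, -1.1, -4.7]
finger_gap: 0.0639
```

Request:
servo_tool(delta_pos=[[0,0,1],[0,0,1],[0,0,0]], twist=[[0,0,0],[0,0,0],[0,0,0]])

```text
clock: 58.2
tcp_pos: [0.4245, 0.1941, 0.1951]
orientation: [-0.0, 0.518, 0.855, 0.001]
wrist_force: [-4.4, -1.9, 17.0]
finger_gap: 0.0638
```

Request:
servo_tool(delta_pos=[[0,0,0],[0,0,0],[0,0,0],[0,0,0]], twist=[[0,0,0],[0,0,0],[0,0,0],[0,0,0]], claw=80)

```text
clock: 58.53
tcp_pos: [0.4243, 0.1942, 0.1938]
orientation: [0.0, 0.518, 0.855, 0.0]
wrist_force: [-0.5, -1.0, 0.2]
finger_gap: 0.0799
```

Request:
servo_tool(delta_pos=[[0,0,-20],[0,0,-35],[0,0,-40],[0,0,-30],[0,0,0]], twist=[[0,0,0],[0,0,0],[0,0,0],[0,0,0],[0,0,0]])

```text
clock: 58.95
tcp_pos: [0.4261, 0.1946, 0.3239]
orientation: [0.002, 0.518, 0.855, 0.004]
wrist_force: [0.6, 0.5, -0.0]
finger_gap: 0.08
```

Request:
servo_tool(delta_pos=[[-38,0,0],[-38,0,0],[-38,0,0],[-38,0,0],[-38,0,0]], twist=[[0,0,0],[0,0,0],[0,0,0],[0,0,0],[0,0,0]])

```text
clock: 59.37
tcp_pos: [0.5126, 0.0241, 0.3185]
orientation: [-0.0, 0.518, 0.856, 0.0]
wrist_force: [0.9, 0.6, 0.0]
finger_gap: 0.0797
```

Request:
servo_tool(delta_pos=[[-38,0,0],[-38,0,0],[-38,0,0],[0,0,0],[0,0,0]], twist=[[0,0,0],[0,0,0],[0,0,0],[0,0,0],[0,0,0]])

```text
clock: 59.78
tcp_pos: [0.5653, -0.078, 0.3183]
orientation: [0.0, 0.52, 0.854, -0.001]
wrist_force: [0.2, 1.0, -0.4]
finger_gap: 0.0803
```

Run:
```python
from h import *
s=env.snapshot("side");d=env.snapshot("top")
go((.4237,.1943,.1975))
cv2.imwrite("pics/s51.png",s["color"]);cv2.imwrite("pics/t51.png",d["color"])
crop(s,140,180,380,420,3,"s51c.png")
```

```text
t 59.88 pos [ 0.5647 -0.0747  0.318 ] delta tool mm [ 3.036e+02 -1.000e-01  1.209e+02] yawY 27.63 zdir [-1.4e-03  6.0e-04 -1.0e+00] F [-0.4  1.1  0.3] gap 0.0802
```

View pics/s51.png

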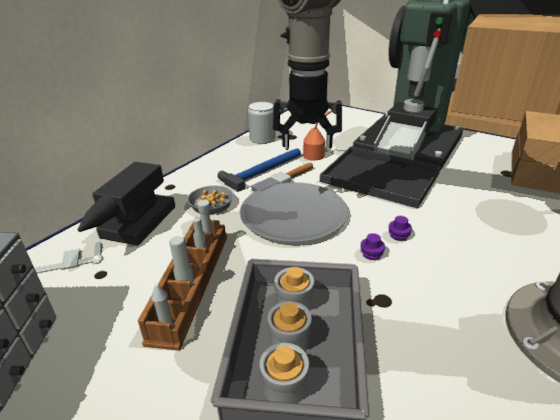

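View pics/t51.png

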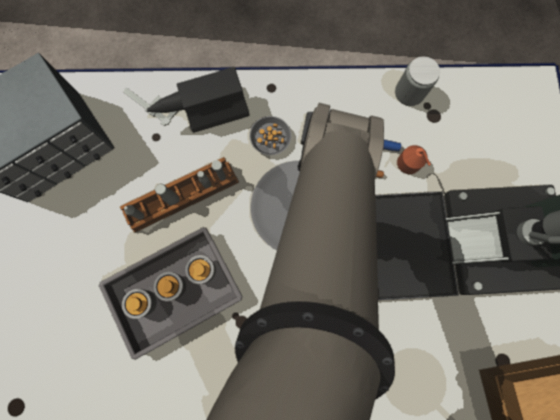

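View pics/s51c.png

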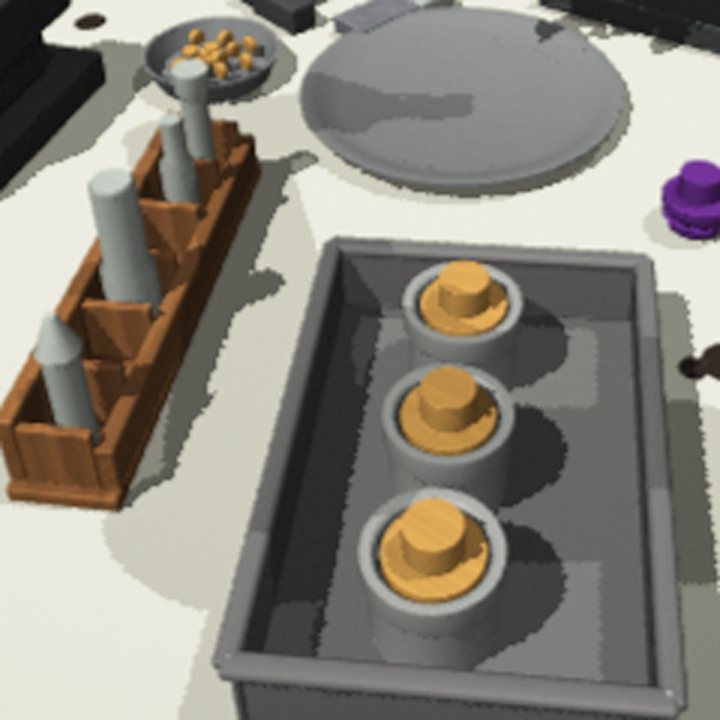

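The pictures show all three sleeves upright in the tote at side (295,285), (290,322) and (285,368), with caps flush. The die stands in its slot, the tray and dish are empty, and the bystanders are in place. Handing in.

Run:
```python
from cell import env
print(env.finish_job())
```

```text
the job is handed in; nothing more can be done
None
```

I capped all three sleeves and stood them upright in the grey tote, then put the setting die back in its original rack slot. The job was handed in at about 60 s of the 210 s allowed.

- **Pressing:** I laid all three caps in their recesses first and set them down with the die only. Each press stopped at the expected home height, with a reaction of about 22 to 29 N once the cap was home.
- **Tote knock:** The tote was knocked aside early on, so I measured its new position before placing anything in it.
- **Last check:** The final pictures showed the three capped sleeves upright, with their discs flush with the rims. The die was standing in its slot, and the other dies, hammer, brush, oil can and purple look-alikes did not appear to have moved. The dish is empty because there were three sleeves for three caps.
- **Disagreement:** The side camera gave positions a few millimetres different from the top camera. I allowed for this using close-up views, and every grasp and press landed on target.

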